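# Discharge a tub of salvaged capacitors

## Robot

A 6-joint arm with a two-finger parallel gripper is mounted at the origin on the work surface. World frame = base frame: x ahead of the robot, y to its left, z up, the work surface at z = 0. Lengths are in m, angles in degrees, forces in N, time in s.
With the tool pointing down it reaches from about 0.25 to 0.725 m from the base axis. Payload 9.7 kg.
Tool frame: the origin (TCP) lies on the centre line of the jaws, within the pads' length; the fingertips stand 22 mm ahead of it and the grasp point (between the pads) lies 3 mm ahead of it; z points along the fingers, y is the direction in which the jaws open and shut (so a half turn about z gives the same grasp; the last joint's range is limited). The gripper opens to 85 mm and grips with 20 to 120 N. Pads are 22 mm wide; open, the fingers measure 114 mm over their backs; the gripper's body (76 mm by 85 mm) begins 54 mm behind the grasp point. The pads swing forward as they close: fully open they stand 13 mm farther back than shut.
Start: joints at [-70.474, 4.979, 10.078, 95.1, 0, 90], TCP at [0.184, -0.518, 0.223] pointing down, gripper open.
Joint ranges: [-179.16, 179.16], [-48.56, 103.87], [-65.8, 70.77], [-126.05, 130.52], [-82.76, 87.17], [-180, 180]. Speed limits (degrees/s): [127.2, 127.2, 147.25, 180, 180, 180].

## Interface

Orientations are given as [roll, pitch, yaw] about the fixed x, y, z axes, in that order (R = Rz(yaw) Ry(pitch) Rx(roll)).
In Python, from workcell import monitor, eyes, job gives the robot as it stands. The module is installed in compiled form; this text tells all that it offers.
- The arm moves only by the tool drive_tool, never from a script. Its argument "plan" is a list of rows, each a list of 3 entries, a list of its own where there are three numbers: the opening, from 0 (shut) to 1 (fully open), then the shift along the world's x, y, z in m, then the turn about the world's z in degrees. In form: [[gripper, [x, y, z], yaw], ...]. A call has 1 to 10 rows; each row shifts and turns the commanded pose from where the row before left it; what a row does not reach is not made up. A row lasts 1/8 s, in which the tool goes at most 62.5 mm and 10.7 degrees, less where a joint would pass 70% of its speed; a pose out of reach is approached as far as the arm can. A call is refused whole if a number of a shift passes 0.0625 or a number of a turn 10.7, either way. A call with a gripper value outside its range is refused whole. The fingers move at their own pace and stop on an object; "grip_force" is the grip in N (left out, the last holds). Time passes only in rows, so rows that do not move let the fingers close. It gives the time, the measured TCP pose, the force and the opening at its end, in the units of the state.
- monitor.get_obs(): the state, without advancing time (a new reading comes with each control period).
- eyes.camera(name): name is "scene" or "side" or "wrist"; returns (picture, depth): 420x560x3 uint8, red, green, blue; 420x560 float32, m along the optical axis (not along the pixel's ray), 0 where there is no reading.
- eyes.camera_params(name): a dict with "fx", "fy", "cx", "cy" (pixels), "dist_coeffs" ([k1, k2, p1, p2, k3] as OpenCV has them; the pictures are not rectified), "extrinsics" (4x4, takes a point from world to camera coordinates); the wrist camera has in their place "mount" (4x4, takes a point from camera to tool coordinates, whose origin is the TCP and whose axes are the flange's). Camera axes: x right, y down, z forward; pixel columns grow to the right and rows downward; lengths in m; the calibration is good to about 2 mm. A picture is of the moment at which its call begins: read the wrist's pose just before it. camera_params takes no time and is no camera call.
- job.job_done(): hands the job in, once; it reports no verdict.
The state is a dict: "time": time; "q": joint angles; "qd": joint speeds; "joint_efforts": joint torques, N m; "ee_pos": TCP position; "tcp_rot": TCP orientation; "wrist_force": force on the tool from outside, world axes, zero at the start; "torque": the same for the moment, N m; "opening": finger opening in m.
Only numpy, scipy, OpenCV 4.12 (cv2) and the standard library are available. Lean on these libraries where they do the work, as an engineer would, in place of code of your own. Each camera call takes 0.05 s, during which the arm holds its last target.

## Task

Tip the salvaged capacitors out of the black tub into the discharge tray, all of them, and stand the empty tub upright again in the middle of its mat. Then pull the discharge unit's spring lever fully down, hold it there for two seconds, and ease it slowly back up without letting it snap. After that put every capacitor from the tray into the orange crate, leaving the mug, the meter and the solder reel where they are.

Things in the scene. Friction and masses are not known exactly. Their poses are not given: they have to be found in the camera images.
- tub: Loose black plastic dipper tub, round, open on top: 78 mm high, outer diameter 104 mm at foot, 148 mm at rim, wall 4 mm, floor 5 mm, about 0.16 kg. Origin at the centre of its underside, z up through the mouth. On its -x side a flat bar handle rises outwards at 45 deg; the +x side is plain lip. Starts upright on the mat holding the capacitors, handle roughly towards the robot
- tub_handle (a point): Grip point on the tub's handle, 100 mm out from the tub's axis on its -x side and 95 mm above its underside (tub frame x=-0.100, z=0.095). The bar there is 16 mm wide (tub y), 24 mm deep, runs 45 deg up and outwards, 35 mm of bar beyond this point
- tub_rim (a point): Centre of the tub's mouth, 78 mm above its underside
- mat: Round tan cork mat fixed on the bench, 170 mm diameter, 4 mm thick; the tub's place. Origin at the centre of its underside
- tray: Fixed white plastic discharge tray with copper strips on its floor: 240 mm (its x) by 260 mm (its y) outside, 18 mm high, walls and floor 6 mm. Origin at the centre of its underside, z up
- crate: Fixed orange plastic open crate: 200 mm (its x) by 160 mm (its y) outside, 55 mm high, walls and floor 5 mm. Origin at the centre of its underside
- unit: Fixed grey discharge unit between tray and crate, 160 x 100 mm foot, body 102 mm high, with a spring lever on top. Origin at the centre of its underside, x away from the lever's grip
- lever_pivot (a point): Hinge of the lever, 135 mm above the bench; the axis is the unit's y
- lever_grip (a point): Centre of the lever's black grip, a level barrel 30 mm in diameter and 46 mm long along the unit's y, 150 mm from the hinge. At rest it stands 50 deg above level on the hinge's -x side; it moves with the lever
- lever (a joint): Angle of the spring lever in rad: 0 at rest (up), 0.9 at its stop (pulled fully down, arm about level, grip about 135 mm above the bench). The grip swings down and towards the unit's -x. The spring always pushes it back to 0: about 4 N at the grip at rest, 10 N at the stop; let go, it snaps back
- cap0: Loose box capacitor, grey plastic block 30 x 26 x 60 mm (its x, y, z), about 45 g; origin at its centre. Two to four of these four are present; they start standing in the tub, and may later lie on any face
- cap1: Loose box capacitor, grey plastic block 30 x 26 x 60 mm (its x, y, z), about 45 g; origin at its centre. Two to four of these four are present; they start standing in the tub, and may later lie on any face
- cap2: Loose box capacitor, grey plastic block 30 x 26 x 60 mm (its x, y, z), about 45 g; origin at its centre. Two to four of these four are present; they start standing in the tub, and may later lie on any face
- cap3: Loose box capacitor, grey plastic block 30 x 26 x 60 mm (its x, y, z), about 45 g; origin at its centre. Two to four of these four are present; they start standing in the tub, and may later lie on any face
- meter: Bystander: yellow hand multimeter, 150 x 78 x 34 mm, lying beyond the tray; origin at the centre of its underside
- mug: Bystander: white mug, 80 mm diameter, 92 mm high; origin at the centre of its underside
- reel: Bystander: solder reel standing on its flange, 60 mm diameter, 45 mm high; origin at the centre of its underside
Mind the look-alikes: they are no part of the job. What is shaped like the cap3 but pink is not meant. Leave any turquoise look-alike of the cap1 alone.

How it is judged (in metres and radians):
On the way, in this order (a step that is already met when the one before it is completed fails the run):
1. the tub is tipped over the tray with capacitors in it (angle between tub's own z axis and vertical above 1 rad and horizontal distance between tub_rim and tray below 0.17 m and ((distance between cap0 and tub below 0.11 m and height (world z) of cap0 above 0.07 m) or (distance between cap1 and tub below 0.11 m and height (world z) of cap1 above 0.07 m) or (distance between cap2 and tub below 0.11 m and height (world z) of cap2 above 0.07 m) or (distance between cap3 and tub below 0.11 m and height (world z) of cap3 above 0.07 m))), for 0.1 s.
2. every capacitor lies in the tray and the empty tub stands upright on its mat (x of cap0 in the frame of tray between -0.12 and 0.12 m and y of cap0 in the frame of tray between -0.13 and 0.13 m and z of cap0 in the frame of tray between 0 and 0.06 m and x of cap1 in the frame of tray between -0.12 and 0.12 m and y of cap1 in the frame of tray between -0.13 and 0.13 m and z of cap1 in the frame of tray between 0 and 0.06 m and x of cap2 in the frame of tray between -0.12 and 0.12 m and y of cap2 in the frame of tray between -0.13 and 0.13 m and z of cap2 in the frame of tray between 0 and 0.06 m and x of cap3 in the frame of tray between -0.12 and 0.12 m and y of cap3 in the frame of tray between -0.13 and 0.13 m and z of cap3 in the frame of tray between 0 and 0.06 m and horizontal distance between tub and mat below 0.05 m and angle between tub's own z axis and vertical below 0.1 rad and height (world z) of tub below 0.012 m and linear speed of tub below 0.03 m/s), for 0.2 s.
3. the lever is held fully down for a second while the capacitors are in the tray (value of joint lever above 0.8 rad and x of cap0 in the frame of tray between -0.12 and 0.12 m and y of cap0 in the frame of tray between -0.13 and 0.13 m and z of cap0 in the frame of tray between 0 and 0.06 m and x of cap1 in the frame of tray between -0.12 and 0.12 m and y of cap1 in the frame of tray between -0.13 and 0.13 m and z of cap1 in the frame of tray between 0 and 0.06 m and x of cap2 in the frame of tray between -0.12 and 0.12 m and y of cap2 in the frame of tray between -0.13 and 0.13 m and z of cap2 in the frame of tray between 0 and 0.06 m and x of cap3 in the frame of tray between -0.12 and 0.12 m and y of cap3 in the frame of tray between -0.13 and 0.13 m and z of cap3 in the frame of tray between 0 and 0.06 m), for 1 s.
4. the lever is back up at rest (value of joint lever below 0.06 rad), for 0.2 s.
At the end, for the whole second after the job is handed in: Every capacitor present lies at rest inside the crate (centre within its outline and below 75 mm); the tub stands upright (within 0.1 rad) on its mat, centre within 50 mm of the mat's centre; the lever is up (below 0.06 rad) (x of cap0 in the frame of crate between -0.1 and 0.1 m and y of cap0 in the frame of crate between -0.08 and 0.08 m and z of cap0 in the frame of crate between 0 and 0.075 m and x of cap1 in the frame of crate between -0.1 and 0.1 m and y of cap1 in the frame of crate between -0.08 and 0.08 m and z of cap1 in the frame of crate between 0 and 0.075 m and x of cap2 in the frame of crate between -0.1 and 0.1 m and y of cap2 in the frame of crate between -0.08 and 0.08 m and z of cap2 in the frame of crate between 0 and 0.075 m and x of cap3 in the frame of crate between -0.1 and 0.1 m and y of cap3 in the frame of crate between -0.08 and 0.08 m and z of cap3 in the frame of crate between 0 and 0.075 m and horizontal distance between tub and mat below 0.05 m and angle between tub's own z axis and vertical below 0.1 rad and height (world z) of tub below 0.012 m and value of joint lever below 0.06 rad and linear speed of each of cap0, cap1, cap2, cap3, tub below 0.05 m/s); the robot touches nothing.
It fails at once if the lever snaps back (faster than 1.5 rad/s) (velocity of joint lever below -1.5 rad/s).
It fails at once if a capacitor or the tub falls off the bench (height (world z) of any of cap0, cap1, cap2, cap3, tub below -0.05 m).
It fails at once if the mug, meter or reel is disturbed (moved more than 30 mm) (distance of any of meter, mug, reel from where it was at the start of the episode above 0.03 m).
Of cap0, cap1, cap2, cap3 only 2 to 4 are there at a start; the rules pass over those that are not, and their reading is None.
At some moment in a run one of tub, cap0, cap1, cap2, cap3 may be knocked a few centimetres aside while the robot is not near it.
It also fails if it takes over 210 s, if anything falls off the work surface, if the arm or the gripper's body presses on something with over 40 N, if the wrist force passes 120 N, or if a joint passes its speed limit or range.

## Working session

There is one attempt and no reset: what is moved stays moved. The work goes in short steps, Python scripts to look and compute and a tool call to move; the robot and the scene stay as the last step left them, time stands still between calls to the robot, and variables do not carry over. Pictures are saved under pics/ and viewed, and the job is handed in when it is done.

Besides the shell and the picture viewer there is one more tool, called after ">>>" by a JSON object that holds its "op" and its "data". drive_tool: Moves the arm, as the interface text tells. Its arguments: {"type":"object","properties":{"plan":{"type":"array","items":{"type":"array"}},"grip_force":{"type":"number"}},"required":["plan"]}

```bash
mkdir -p pics; ls
cat > h.py <<'E'
import numpy as np,cv2
from workcell import monitor, eyes, job
from scipy.spatial.transform import Rotation as R
def cam(n):
    ob=monitor.get_obs() if n=='wrist' else None
    p,d=eyes.camera(n); c=eyes.camera_params(n)
    K=np.array([[c['fx'],0,c['cx']],[0,c['fy'],c['cy']],[0,0,1.]]);D=np.array(c['dist_coeffs'],float)
    if n=='wrist':
        T=np.eye(4);T[:3,:3]=R.from_euler('xyz',ob['tcp_rot'],degrees=True).as_matrix();T[:3,3]=ob['ee_pos']
        M=T@np.array(c['mount'])
    else: M=np.linalg.inv(np.array(c['extrinsics']))
    return p,d,K,D,M
def cloud(d,K,D,M):
    h,w=d.shape;v,u=np.mgrid[:h,:w]
    n=cv2.undistortPoints(np.stack([u,v],-1).reshape(-1,1,2).astype(float),K,D).reshape(h,w,2)
    P=np.concatenate([n*d[...,None],d[...,None]],-1)
    W=P@M[:3,:3].T+M[:3,3]; W[d<=0]=np.nan
    return W
def snap(n,name):
    p,d,K,D,M=cam(n); cv2.imwrite(f'pics/{name}.png',p[...,::-1]); W=cloud(d,K,D,M)
    np.savez(f'pics/{name}.npz',p=p,W=W,d=d,K=K,D=D,M=M); return p,W
E
python3 - <<'E'
from h import *
print(monitor.get_obs())
for n in ['scene','side','wrist']:
    snap(n,n+'0')
    c=eyes.camera_params(n);print(n,c)
E
```

```text
pics
{'time': 0.0, 'q': array([-7.04735598e+01,  5.01108802e+00,  1.00338092e+01,  9.50979558e+01,
        7.61864244e-04,  9.00003095e+01]), 'qd': array([-0.08676366,  0.00381936, -0.00409545,  0.00332441, -0.02975302,
        0.01884951]), 'joint_efforts': array([ 7.10315926e-04, -5.20387459e+01,  4.64808583e+01,  1.61793520e-02,
        1.38636501e-04,  9.31706381e-06]), 'ee_pos': array([ 0.18375905, -0.51814786,  0.2222774 ]), 'tcp_rot': array([-1.79924765e+02, -7.61457217e-04,  1.95261298e+01]), 'wrist_force': array([-0.61943245, -0.22412787,  0.27404221]), 'torque': array([ 0.00368344, -0.0068804 , -0.01669229]), 'opening': 0.08545192542139728}
scene {'fx': 496.40185980339686, 'fy': 496.40185980339686, 'cx': 285.63075789049185, 'cy': 204.03456894196432, 'dist_coeffs': array([-0.02176385,  0.        ,  0.        ,  0.        ,  0.        ]), 'extrinsics': array([[ 0.64647968,  0.76288609,  0.00829684, -0.34271802],
       [ 0.46731598, -0.38736676, -0.79470923, -0.12021579],
       [-0.6030587 ,  0.51764062, -0.6069336 ,  1.78845502],
       [ 0.        ,  0.        ,  0.       
[... 320 characters left out ...]
9752 , -0.71802752,  0.13945566],
       [ 0.03401694, -0.71745609, -0.69577267,  1.1965703 ],
       [ 0.        ,  0.        ,  0.        ,  1.        ]])}
wrist {'fx': 343.8948785786487, 'fy': 343.8948785786487, 'cx': 275.6407215018057, 'cy': 208.67673162758152, 'dist_coeffs': array([0.00939668, 0.        , 0.        , 0.        , 0.        ]), 'mount': array([[-8.59093205e-04, -9.56203031e-01, -2.92702964e-01,
         7.63829284e-02],
       [ 9.99999395e-01, -1.02264322e-03,  4.05741916e-04,
         1.15755427e-03],
       [-6.87302351e-04, -2.92702438e-01,  9.56203331e-01,
        -1.50902634e-01],
       [ 0.00000000e+00,  0.00000000e+00,  0.00000000e+00,
         1.00000000e+00]])}
```

View pics/scene0.png

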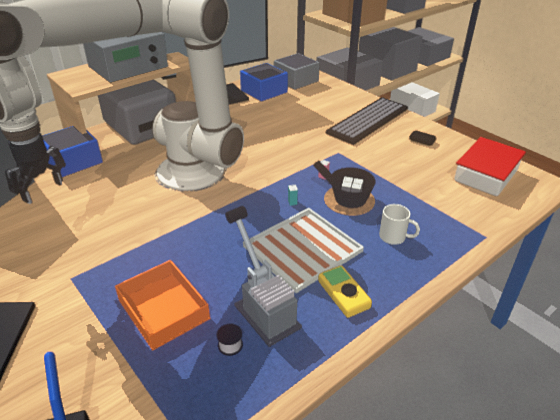

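View pics/side0.png

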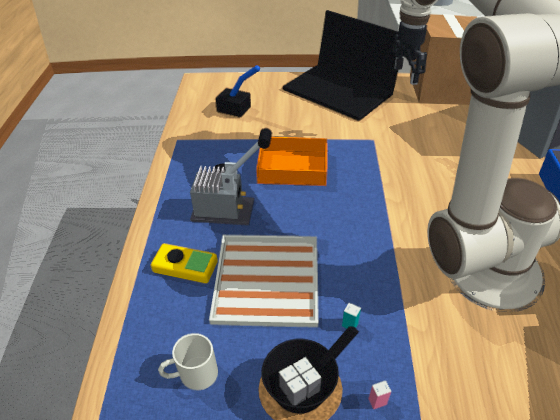

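View pics/wrist0.png

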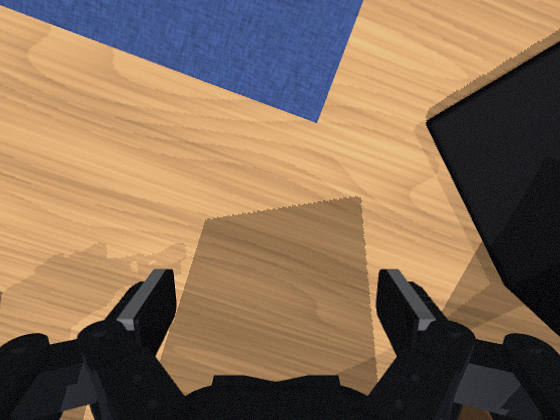

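Candidates: 4 grey caps in the tub, scene (352,185) / side (300,381); turquoise look-alike, scene (293,195) / side (352,317); pink look-alike, scene (324,168) / side (380,394). I choose the four grey ones in the tub. The tub is at the mat, with its handle pointing to side (355,332). The unit is at side (220,190) with its grip at (265,138). The crate is at side (293,160).

```bash
cat > ortho.py <<'E'
import numpy as np,cv2,sys
def ortho(names,out,x0,x1,y0,y1,s=1000,up=1):
    # rows: x decreasing downward ; cols: y decreasing to right
    H=int((x1-x0)*s);Wd=int((y1-y0)*s)
    im=np.zeros((H,Wd,3),np.uint8);z=np.full((H,Wd),-9.)
    for n in names:
        f=np.load(f'pics/{n}.npz');p=f['p'].reshape(-1,3);W=f['W'].reshape(-1,3)
        ok=np.isfinite(W[:,0])&(W[:,2]<0.3)&(W[:,2]>-0.03)
        p,W=p[ok],W[ok]
        o=np.argsort(W[:,2]);p,W=p[o],W[o]
        r=((x1-W[:,0])*s).astype(int);c=((y1-W[:,1])*s).astype(int)
        k=(r>=1)&(r<H-1)&(c>=1)&(c<Wd-1)
        r,c,p,W=r[k],c[k],p[k],W[k]
        for dr in (0,1):
            for dc in (0,1):
                b=W[:,2]>z[r+dr,c+dc]-0.002
                im[r[b]+dr,c[b]+dc]=p[b];z[r[b]+dr,c[b]+dc]=W[b,2]
    for g in np.arange(np.ceil(x0*10)/10,x1,0.1): cv2.putText(im,f'x{g:.1f}',(0,int((x1-g)*s)),0,.4,(0,255,0));cv2.line(im,(0,int((x1-g)*s)),(Wd,int((x1-g)*s)),(0,120,0),1)
    for g in np.arange(np.ceil(y0*10)/10,y1,0.1): cv2.putText(im,f'y{g:.1f}',(int((y1-g)*s),10),0,.4,(255,255,0));cv2.line(im,(int((y1-g)*s),0),(int((y1-g)*s),H),(120,120,0),1)
    cv2.imwrite(out,im[...,::-1]); return im,z
if __name__=='__main__':
    ortho(['side0','scene0'],'pics/o0.png',0.2,0.9,-0.5,0.55,s=760)
E
python3 ortho.py
```

```text
(no output)
```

View pics/o0.png

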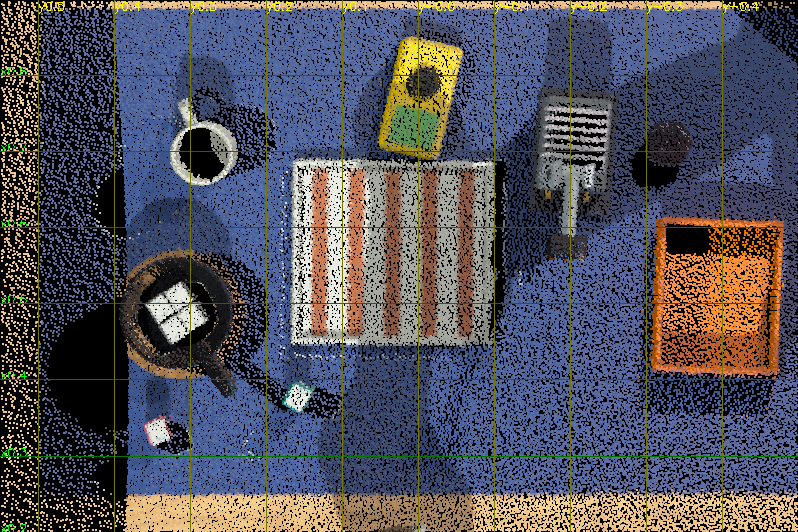

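Run:
```python
import numpy as np,cv2
from scipy.optimize import least_squares
P=[];C=[]
for n in ['side0','scene0']:
    f=np.load(f'pics/{n}.npz');P.append(f['W'].reshape(-1,3));C.append(f['p'].reshape(-1,3).astype(int))
n1=len(P[0]);P=np.concatenate(P);C=np.concatenate(C)
src=np.r_[np.zeros(n1),np.ones(n1)]
ok=np.isfinite(P[:,0]);P,C,src=P[ok],C[ok],src[ok]
def box(x0,x1,y0,y1,z0,z1):return (P[:,0]>x0)&(P[:,0]<x1)&(P[:,1]>y0)&(P[:,1]<y1)&(P[:,2]>z0)&(P[:,2]<z1)
dark=C.max(1)<70
b=box(.35,.62,.2,.45,.02,.2)&dark
Q=P[b];print('tub z max',Q[:,2].max(), np.percentile(Q[:,2],[50,90]))
# rim
q=P[box(.38,.6,.22,.42,.072,.082)&dark]; 
def fc(q,r=None):
    s=least_squares(lambda t:np.hypot(q[:,0]-t[0],q[:,1]-t[1])-(t[2] if r is None else r),[q[:,0].mean(),q[:,1].mean(),.07],loss='soft_l1',f_scale=.002);return s.x
print('rim',len(q),fc(q),fc(q,.072))
# handle: z >.085
h=P[box(.3,.6,.2,.45,.086,.16)&dark]
print('handle n',len(h),h.mean(0),h.min(0),h.max(0))
for z0,z1 in [(.085,.095),(.095,.105),(.105,.115),(.115,.125),(.125,.135)]:
    k=h[(h[:,2]>z0)&(h[:,2]<z1)]
    if len(k):print(z0,len(k),k.mean(0),k.min(0),k.max(0))
for s in (0,1):
    q=P[box(.38,.6,.22,.42,.072,.082)&dark&(src==s)];print(s,len(q),fc(q))
# mat: tan
tan=(C[:,0]>C[:,2]+40)&(C[:,0]>90)
q=P[box(.36,.62,.22,.46,-.002,.009)&tan]
# outer edge
c=fc(q);
for it in range(3):
    a=np.arctan2(q[:,1]-c[1],q[:,0]-c[0]);r=np.hypot(q[:,1]-c[1],q[:,0]-c[0])
    m=[]
    for k in range(36):
        s=(a>-np.pi+k*np.pi/18)&(a<=-np.pi+(k+1)*np.pi/18)
        if s.sum()>8:
            i=np.where(s)[0];m.append(q[i[np.argsort(r[i])[-3:]]].mean(0))
    m=np.array(m);c=fc(m)
print('mat',c,fc(m,.085),len(m))
# tray
q=P[box(.4,.75,-.15,.22,.013,.023)&(C.min(1)>80)]
print('tray',cv2.minAreaRect((q[:,:2]*1000).astype(np.float32)))
q=P[box(.35,.7,-.5,-.25,.045,.06)&(C[:,0]>C[:,2]+60)]
print('crate',cv2.minAreaRect((q[:,:2]*1000).astype(np.float32)),np.percentile(q[:,2],98))
q=P[box(.53,.62,-.25,-.14,.2,.3)]
print('grip',len(q),q.mean(0),q.min(0),q.max(0))
q=P[box(.6,.8,-.28,-.12,.09,.107)]
print('unit',cv2.minAreaRect((q[:,:2]*1000).astype(np.float32)))
q=P[box(.6,.85,-.28,-.12,.03,.09)]
print('unit',cv2.minAreaRect((q[:,:2]*1000).astype(np.float32)))
gray=(C.min(1)>100)&((C.max(1)-C.min(1))<30)
q=P[box(.4,.6,.25,.4,.05,.1)&gray];print('caps',np.percentile(q[:,2],[5,50,95]),q.min(0),q.max(0))
```

```text
tub z max 0.13288596106089645 [0.06437441 0.08841815]
rim 891 [0.48948167 0.31958774 0.06968359] [0.48964749 0.32004431 0.07      ]
handle n 430 [0.40678824 0.26456916 0.10847524] [0.37847819 0.23889625 0.08603771] [0.55229135 0.35572526 0.13288596]
0.085 87 [0.42416285 0.27475901 0.09030692] [0.40095556 0.25170112 0.08603771] [0.55229135 0.35572526 0.09472717]
0.095 95 [0.41333108 0.26844322 0.10010876] [0.39313395 0.24918663 0.09501738] [0.42853348 0.28139036 0.10493774]
0.105 93 [0.4039972  0.26392276 0.10974874] [0.38058916 0.24328914 0.10517154] [0.41540803 0.27500053 0.11492963]
0.115 96 [0.39599654 0.25829663 0.11972309] [0.37847819 0.23889625 0.11510318] [0.41164936 0.26964685 0.12499439]
0.125 59 [0.39259178 0.25453059 0.12842829] [0.38371082 0.24420504 0.12508301] [0.39958597 0.2639662  0.13288596]
0 667 [0.48905394 0.32047188 0.06978551]
1 224 [0.4903278  0.3157178  0.07012659]
mat [0.4868176  0.313973   0.08324308] [0.48684516 0.31429115 0.07      ] 36
tray ((571.1534423828125, 33.86157989501953), (267.8846740722656, 252.7684326171875), 89.42594909667969)
crate ((510.15802001953125, -393.00811767578125), (171.81689453125, 206.75604248046875), 87.31761169433594) 0.058790118655226604
grip 693 [ 0.58461785 -0.1945476   0.24606015] [ 0.55741252 -0.22167264  0.2005678 ] [ 0.61997048 -0.1663715   0.26830568]
unit ((709.9436645507812, -204.74957275390625), (91.10665130615234, 123.22355651855469), 85.73304748535156)
unit ((704.4939575195312, -203.62355041503906), (93.73517608642578, 136.16525268554688), 85.87773895263672)
caps [0.06424699 0.06891005 0.07175894] [0.43154556 0.27848027 0.05006696] [0.5279388  0.37453603 0.07541641]
```

>>> {"op": "drive_tool", "data": {"plan": [[1, [0.03, 0.06, 0], 1.4], [1, [0.03, 0.06, 0], 1.4], [1, [0.03, 0.06, 0], 1.4], [1, [0.03, 0.06, 0], 1.4], [1, [0.03, 0.06, 0], 1.4], [1, [0.03, 0.06, 0], 1.4], [1, [0.01, 0.06, 0], 1.4], [1, [0.01, 0.06, 0], 1.4], [1, [0.01, 0.06, 0], 1.4], [1, [0.01, 0.06, 0], 1.0]], "grip_force": 20}}

```text
time: 1.4
ee_pos: [0.3914, 0.0591, 0.223]
tcp_rot: [180.0, -0.0, 33.2]
wrist_force: [2.1, -1.1, 0.1]
opening: 0.0855
```

>>> {"op": "drive_tool", "data": {"plan": [[1, [0.003, 0.05, 0.01], 0], [1, [0.003, 0.05, 0.01], 0], [1, [0.003, 0.05, 0.01], 0], [1, [0.003, 0.05, 0], 0], [1, [0, 0, 0], 0], [1, [0, 0, 0], 0]]}}

```text
time: 2.15
ee_pos: [0.4033, 0.2569, 0.2526]
tcp_rot: [180.0, 0.1, 33.2]
wrist_force: [-0.1, 0.1, 0.1]
opening: 0.0852
```

Run:
```python
from h import *
p,W=snap('wrist','w1');print(monitor.get_obs()['ee_pos'])
```

```text
[0.40343717 0.25641784 0.25290323]
```

View pics/w1.png

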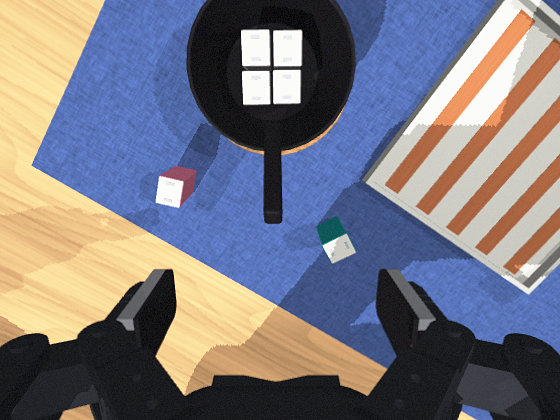

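The wrist view shows the tub at the top with the four grey caps at (272,67). The handle runs along the jaw centre line at column 272. The pink block (175,187) and the turquoise block (336,240) stand clear on either side.

Run:
```python
from h import *
from scipy.optimize import least_squares
f=np.load('pics/w1.npz');W=f['W'];C=f['p'].astype(int)
d=(C.max(2)<60)&np.isfinite(W[...,0])
h=W[150:224,255:292][d[150:224,255:292]]
h=h[h[:,2]>.06]
for z in np.arange(.07,.14,.01):
    k=h[abs(h[:,2]-z)<.005]
    if len(k):print(round(z,3),len(k),k.mean(0).round(4))
q=W[:160,180:362][d[:160,180:362]];q=q[abs(q[:,2]-.081)<.003]
s=least_squares(lambda t:np.hypot(q[:,0]-t[0],q[:,1]-t[1])-.072,[.48,.31],loss='soft_l1',f_scale=.002);print(len(q),s.x)
k=h[h[:,2]>.1];v=k.mean(0)[:2]-s.x;print(np.degrees(np.arctan2(-v[1],-v[0])),np.linalg.norm(v))
```

```text
0.08 5 [0.4304 0.2787 0.0836]
0.09 168 [0.4286 0.2751 0.0908]
0.1 217 [0.4214 0.2701 0.0999]
0.11 246 [0.4128 0.2644 0.11  ]
0.12 337 [0.4001 0.2558 0.1205]
0.13 293 [0.3953 0.2528 0.1287]
2252 [0.49218564 0.31799671]
34.0197812240755 0.10642220528332093
```

>>> {"op": "drive_tool", "data": {"plan": [[0.6, [0.004, 0.006, -0.03], 0], [0.6, [0, 0, -0.04], 0], [0.6, [0, 0, -0.04], 0], [0.6, [0, 0, -0.03], 0], [0.6, [0, 0, -0.011], 0], [0.6, [0, 0, 0], 0], [0, [0, 0, 0], 0], [0, [0, 0, 0], 0], [0, [0, 0, 0], 0], [0, [0, 0, 0], 0]], "grip_force": 20}}

```text
time: 3.45
ee_pos: [0.4079, 0.2632, 0.1031]
tcp_rot: [180.0, -0.1, 33.1]
wrist_force: [-1.2, -2.0, 5.4]
opening: 0.015
```

>>> {"op": "drive_tool", "data": {"plan": [[0, [0, 0, 0], 0], [0, [0, 0, 0], 0], [0, [0, 0, 0.005], 0], [0, [0, 0, 0.005], 0], [0, [0, 0, 0.005], 0], [0, [0, 0, 0.005], 0], [0, [0, 0, 0], 0]]}}

```text
time: 4.32
ee_pos: [0.4075, 0.263, 0.1224]
tcp_rot: [180.0, -0.0, 33.1]
wrist_force: [-1.7, -1.1, 0.4]
opening: 0.0152
```

Run:
```python
from h import *
p,W=snap('side','s2');p,W=snap('wrist','w2');print(monitor.get_obs())
```

```text
{'time': 4.425, 'q': array([ 3.28391838e+01, -4.74192990e+00, -1.08183572e+01,  8.39651189e+01,
       -6.37054214e-04,  1.79713661e+02]), 'qd': array([-0.007431  ,  0.03811751, -0.23431609, -0.09996237,  0.10894513,
       -0.11105073]), 'joint_efforts': array([ 9.11542797e-03, -4.16912842e+01,  4.83831382e+01, -1.50271665e+00,
        2.07266348e-03,  2.87759140e-03]), 'ee_pos': array([0.40721152, 0.26282035, 0.12204179]), 'tcp_rot': array([1.79999571e+02, 4.15489390e-02, 3.31255231e+01]), 'wrist_force': array([-2.83030818, -1.70857098,  0.31749866]), 'torque': array([-0.45962053,  0.66636676,  0.04201375]), 'opening': 0.014894940574887185}
```

View pics/s2.png

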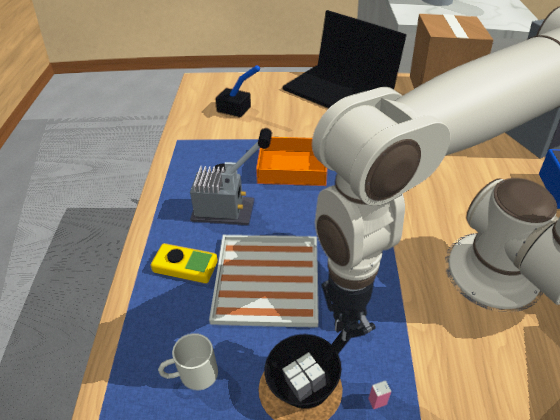

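View pics/w2.png

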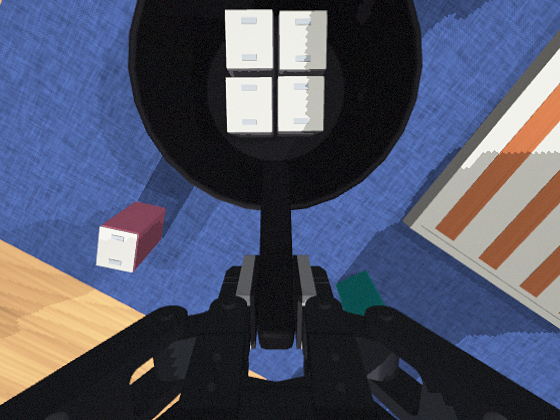

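```bash
cat > tilt.py <<'E'
from h import *
def tilt(n):
    f=np.load(f'pics/{n}.npz');W=f['W'].reshape(-1,3);C=f['p'].reshape(-1,3).astype(int)
    g=(C.min(1)>110)&((C.max(1)-C.min(1))<40)&np.isfinite(W[:,0])&(W[:,2]>.04)
    return W[g],W[(C.max(1)<60)&np.isfinite(W[:,0])&(W[:,2]>.02)]
E
python3 - <<'E'
from tilt import *
for n in ['s2']:
    g,d=tilt(n)
    for c in [d]:
        k=c[(np.hypot(c[:,0]-.49,c[:,1]-.318)<.09)]
        u=(k[:,:2]-[.49,.318])@[.839,.545]
        for a in np.arange(-.08,.09,.02):
            m=abs(u-a)<.01
            if m.sum()>3:print(n,round(a,2),m.sum(),k[m,2].min().round(4),np.percentile(k[m,2],95).round(4))
E
```

```text
s2 -0.08 804 0.0426 0.3282
s2 -0.06 1658 0.0203 0.5472
s2 -0.04 846 0.02 0.4346
s2 -0.02 277 0.0217 0.0893
s2 0.0 264 0.0218 0.0864
s2 0.02 352 0.0201 0.0839
s2 0.04 317 0.0201 0.0823
s2 0.06 153 0.0524 0.0803
```

>>> {"op": "drive_tool", "data": {"plan": [[0, [0, 0, 0.012], 0], [0, [0, 0, 0.012], 0], [0, [0, 0, 0.012], 0], [0, [0, 0, 0.012], 0], [0, [0, 0, 0.012], 0], [0, [0, 0, 0.012], 0], [0, [0, 0, 0.012], 0], [0, [0, 0, 0.012], 0], [0, [0, 0, 0.012], 0], [0, [0, 0, 0], 0]]}}

```text
time: 5.68
ee_pos: [0.4079, 0.2633, 0.231]
tcp_rot: [180.0, -0.1, 33.1]
wrist_force: [0.6, 0.3, -3.5]
opening: 0.0151
```

Run:
```python
from h import *
p,W=snap('side','s3');p,W=snap('wrist','w3');print(monitor.get_obs()['wrist_force'])
```

```text
[-0.53893296 -0.51499563 -3.65871281]
```

View pics/s3.png

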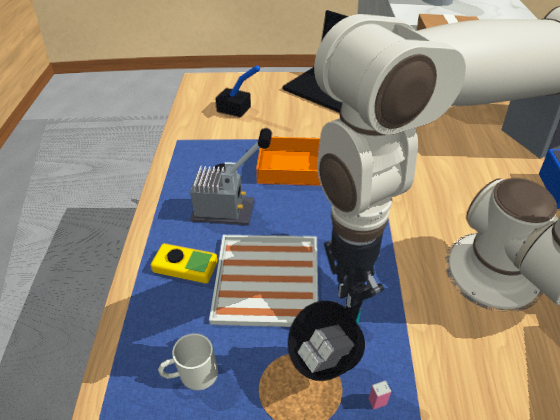

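View pics/w3.png

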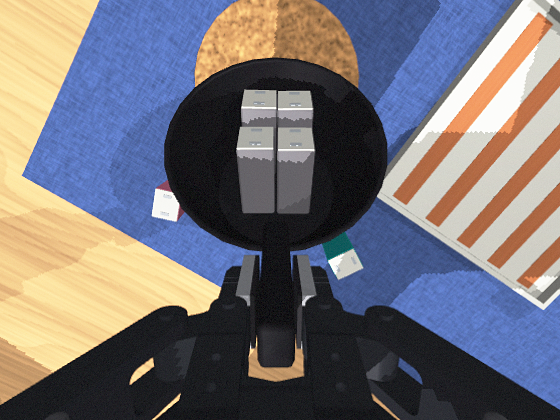

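```bash
cat > tilt.py <<'E'
from h import *
def rimtilt(n,g,yaw,L=.40):
    # fit rim circle: dark points near grip; parametrise tub pose by tilt t about grip point g (jaw axis)
    f=np.load(f'pics/{n}.npz');W=f['W'].reshape(-1,3);C=f['p'].reshape(-1,3).astype(int)
    m=(C.max(1)<75)&np.isfinite(W[:,0]);W=W[m]
    ex=np.array([np.cos(np.radians(yaw)),np.sin(np.radians(yaw)),0]);ey=np.array([-ex[1],ex[0],0]);ez=np.array([0,0,1.])
    best=[]
    for t in np.radians(np.arange(-5,150,1.)):
        c,s=np.cos(t),np.sin(t)
        X=ex*c-ez*s;Z=ex*s+ez*c
        o=np.array(g)+0.1*X-.095*Z
        q=W-o;x,y,z=q@X,q@ey,q@Z
        r=np.hypot(x,y)
        # outer/inner wall cone: r=.052+.022*z/.078 ; count inliers
        inl=(z>0.0)&(z<.079)&((abs(r-(.052+.022*z/.078))<.0035)|(abs(r-(.048+.022*z/.078))<.0035))
        rim=(abs(z-.078)<.004)&(abs(r-.072)<.004)
        best.append((inl.sum()+5*rim.sum(),rim.sum(),np.degrees(t)))
    best.sort(reverse=True);return best[:4]
E
python3 - <<'E'
from tilt import *
print(rimtilt('w3',[.4079,.2633,.228],33.1));print(rimtilt('s3',[.4079,.2633,.228],33.1))
f=np.load('pics/s3.npz');
f=np.load('pics/w3.npz');W=f['W'].reshape(-1,3);C=f['p'].reshape(-1,3).astype(int)
E
```

```text
[(np.int64(15266), np.int64(1025), np.float64(46.0)), (np.int64(14999), np.int64(907), np.float64(45.0)), (np.int64(14743), np.int64(1045), np.float64(47.0)), (np.int64(14021), np.int64(1038), np.float64(48.00000000000001))]
[(np.int64(1636), np.int64(104), np.float64(46.0)), (np.int64(1597), np.int64(100), np.float64(47.0)), (np.int64(1592), np.int64(96), np.float64(45.0)), (np.int64(1492), np.int64(78), np.float64(44.0))]
```

>>> {"op": "drive_tool", "data": {"plan": [[0, [0, 0, 0.02], 0], [0, [0, -0.015, 0.02], 1], [0, [0.009, -0.03, 0], 1.5], [0, [0.01, -0.04, 0], 1.5], [0, [0.01, -0.045, 0], 1.5], [0, [0.01, -0.045, 0], 1.5], [0, [0.01, -0.045, 0], 1.5], [0, [0.01, -0.045, 0], 1.5], [0, [0.01, -0.035, 0], 1.5], [0, [0.008, -0.015, 0], 0.5]]}}

```text
time: 7.02
ee_pos: [0.4846, -0.0539, 0.2693]
tcp_rot: [-180.0, 0.1, 45.0]
wrist_force: [-0.9, 0.5, -3.0]
opening: 0.0149
```

>>> {"op": "drive_tool", "data": {"plan": [[0, [0, 0, 0], 0], [0, [0, 0, 0], 0], [0, [0, 0, 0], 0]]}}

```text
time: 7.4
ee_pos: [0.4843, -0.0512, 0.27]
tcp_rot: [-180.0, -0.0, 45.2]
wrist_force: [-0.3, -0.1, -3.8]
opening: 0.0149
```

Run:
```python
from tilt import *
p,W=snap('side','s4');p,W=snap('wrist','w4');o=monitor.get_obs();g=o['ee_pos']-[0,0,.003];print(o['wrist_force'],o['q'][5])
print(rimtilt('w4',g,o['tcp_rot'][2])[:2],rimtilt('s4',g,o['tcp_rot'][2])[:2])
```

```text
[ 0.43838804 -0.58055147 -2.79256229] 128.77185612762128
[(np.int64(14635), np.int64(994), np.float64(46.0)), (np.int64(14519), np.int64(892), np.float64(45.0))] [(np.int64(1369), np.int64(75), np.float64(47.0)), (np.int64(1357), np.int64(76), np.float64(46.0))]
```

View pics/s4.png

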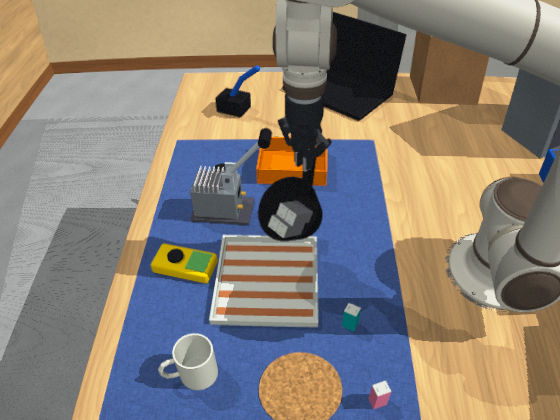

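>>> {"op": "drive_tool", "data": {"plan": [[0, [0, 0, -0.015], 0], [0, [0, 0, -0.02], 0], [0, [0, 0, -0.02], 0], [0, [0, 0, -0.015], 0], [0, [0, 0, -0.01], 0], [0, [0, 0, -0.008], 0], [0, [0, 0, -0.003], 0], [0, [0, 0, 0], 0]]}}

```text
time: 8.5
ee_pos: [0.4846, -0.052, 0.1791]
tcp_rot: [180.0, -0.0, 45.1]
wrist_force: [0.4, -0.4, -3.7]
opening: 0.015
```

>>> {"op": "drive_tool", "data": {"plan": [[0, [0, 0, -0.004], 0], [0, [0, 0, -0.003], 0], [0, [0.007, 0.007, 0], 0], [0, [0.007, 0.007, 0], 0], [0, [0.007, 0.007, 0.001], 0], [0, [0, 0, 0], 0]]}}

```text
time: 9.25
ee_pos: [0.5059, -0.0306, 0.173]
tcp_rot: [180.0, -0.0, 45.2]
wrist_force: [0.8, -0.2, -0.0]
opening: -0.0
```

Run:
```python
from tilt import *
p,W=snap('side','s5');p,W=snap('wrist','w5');o=monitor.get_obs();g=o['ee_pos']-[0,0,.003];print(o['wrist_force'],g)
print(rimtilt('w5',g,o['tcp_rot'][2])[:2],rimtilt('s5',g,o['tcp_rot'][2])[:2])
```

```text
[ 0.57805544 -0.25818743 -0.43145618] [ 0.50538737 -0.03092021  0.16971651]
[(np.int64(6811), np.int64(150), np.float64(85.0)), (np.int64(6797), np.int64(153), np.float64(86.0))] [(np.int64(479), np.int64(15), np.float64(84.0)), (np.int64(473), np.int64(14), np.float64(82.0))]
```

View pics/w5.png

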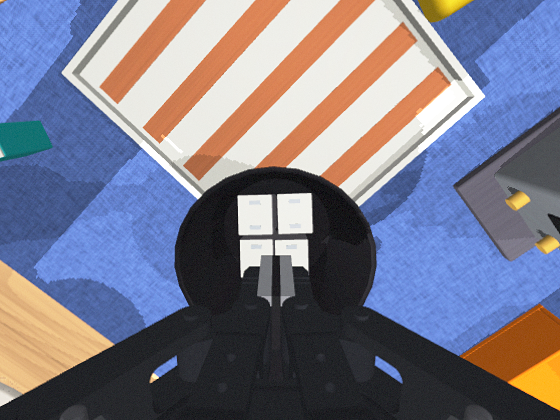

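View pics/s5.png

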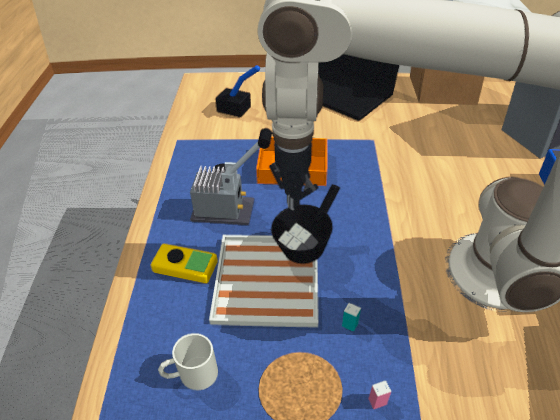

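>>> {"op": "drive_tool", "data": {"plan": [[0, [0, 0, 0.04], 0], [0, [0, 0, 0.04], 0], [0, [-0.02, -0.02, 0.02], 0], [0.3, [-0.02, -0.02, 0.01], 0], [0.3, [-0.01, -0.01, 0], 0], [0.3, [0, 0, 0], 0]]}}

```text
time: 10.1
ee_pos: [0.4552, -0.0814, 0.2826]
tcp_rot: [-180.0, -0.0, 45.0]
wrist_force: [0.5, -0.2, 0.3]
opening: 0.0254
```

Run:
```python
from tilt import *
p,W=snap('side','s6');p,W=snap('wrist','w6');p,W=snap('scene','c6')
from ortho import ortho
ortho(['s6','w6'],'pics/o6.png',0.3,0.75,-0.3,0.25,s=1200)
```

```text
(no output)
```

View pics/w6.png

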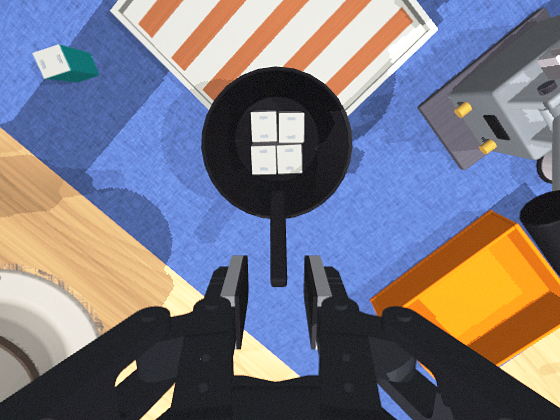

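View pics/o6.png

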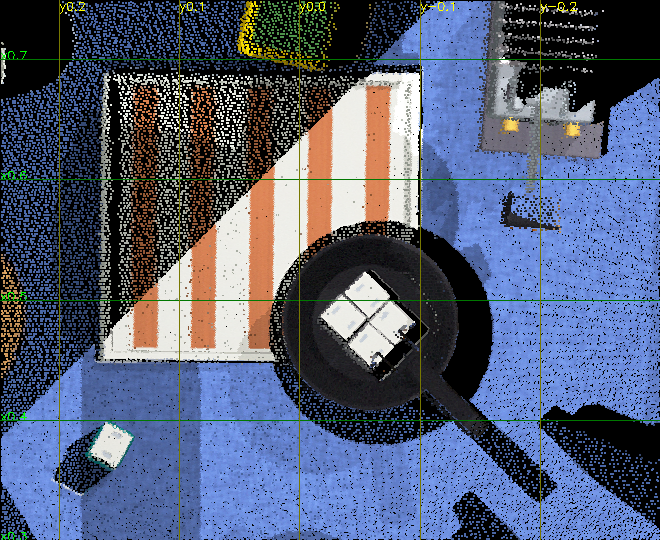

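View pics/s6.png

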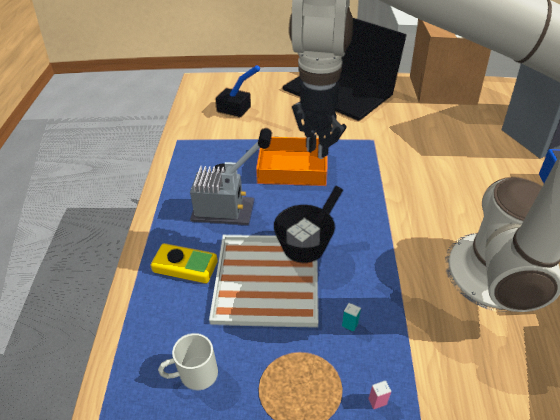

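```bash
cat > tubfit.py <<'E'
from h import *
from scipy.optimize import least_squares
from scipy.spatial import cKDTree
def model():
    P=[]
    for a in np.linspace(0,2*np.pi,120,endpoint=False):
        for z in np.linspace(0,.078,14): 
            r=.052+.022*z/.078;P.append([r*np.cos(a),r*np.sin(a),z])
        for z in np.linspace(.01,.078,14):
            r=.048+.022*z/.078;P.append([r*np.cos(a),r*np.sin(a),z])
        for r in np.linspace(.008,.048,6):P.append([r*np.cos(a),r*np.sin(a),.005])
    # handle bar along 45deg, 16 wide, 24 deep
    d=np.array([-.7071,0,.7071]);n=np.array([.7071,0,.7071]);c=np.array([-.1,0,.095])
    for s in np.linspace(-.03,.035,18):
        for t in np.linspace(-.012,.012,7):
            for w in (-.008,.008):P.append(c+d*s+n*t+[0,w,0])
        for w in np.linspace(-.008,.008,5):
            for t in (-.012,.012):P.append(c+d*s+n*t+[0,w,0])
    return np.array(P)
M0=model()
def fit(names,x0,rad=.22,zmin=.01,dark=75):
    Q=[]
    for n in names:
        f=np.load(f'pics/{n}.npz');W=f['W'].reshape(-1,3);C=f['p'].reshape(-1,3).astype(int)
        m=(C.max(1)<dark)&np.isfinite(W[:,0])&(W[:,2]>zmin);W=W[m]
        W=W[np.linalg.norm(W-np.array(x0[:3])-[0,0,.04],axis=1)<rad]
        if len(W)>3000:W=W[np.random.default_rng(0).choice(len(W),3000,False)]
        Q.append(W)
    Q=np.concatenate(Q);T=cKDTree(M0)
    def res(p):
        Rm=R.from_euler('ZYX',p[3:]).as_matrix()
        return np.minimum(T.query((Q-p[:3])@Rm)[0],.03)
    s=least_squares(res,x0,loss='soft_l1',f_scale=.003,x_scale=[.01,.01,.01,.1,.1,.1],diff_step=1e-3)
    r=res(s.x);Rm=R.from_euler('ZYX',s.x[3:]).as_matrix()
    print(names,'pos',s.x[:3].round(4),'yaw,pitch,roll',np.degrees(s.x[3:]).round(1),'inl',(r<.005).mean().round(2),len(Q),'grip',(s.x[:3]+Rm@[-.1,0,.095]).round(4),'tilt',np.degrees(np.arccos(Rm[2,2])).round(1))
    return s.x
E
python3 - <<'E'
from tubfit import *
fit(['w6'],[.475,-.05,.01,.785,0,0]);fit(['s6'],[.475,-.05,.01,.785,0,0])
E
```

```text
['w6'] pos [ 0.4814 -0.0582  0.0181] yaw,pitch,roll [47.6  0.2  0.1] inl 0.97 3000 grip [ 0.4142 -0.1319  0.1134] tilt 0.2
['s6'] pos [ 0.4754 -0.053   0.0227] yaw,pitch,roll [46.3  0.   3.4] inl 0.85 2394 grip [ 0.4104 -0.1292  0.1176] tilt 3.4
```

>>> {"op": "drive_tool", "data": {"plan": [[0.6, [-0.02, -0.025, 0], 1.2], [0.6, [-0.021, -0.026, 0], 1.3], [0.6, [0, 0, -0.04], 0], [0.6, [0, 0, -0.05], 0], [0.6, [0, 0, -0.04], 0], [0.6, [0, 0, -0.03], 0], [0.6, [0, 0, -0.007], 0], [0.6, [0, 0, 0], 0], [0, [0, 0, 0], 0], [0, [0, 0, 0], 0]], "grip_force": 20}}

```text
time: 11.5
ee_pos: [0.415, -0.1321, 0.117]
tcp_rot: [179.9, -0.0, 47.6]
wrist_force: [-0.8, -1.1, 4.3]
opening: 0.0156
```

>>> {"op": "drive_tool", "data": {"plan": [[0, [0, 0, 0], 0], [0, [0, 0, 0], 0], [0, [0, 0, 0], 0], [0, [0, 0, 0], 0]]}}

```text
time: 12.0
ee_pos: [0.4148, -0.1323, 0.1169]
tcp_rot: [179.9, -0.0, 47.6]
wrist_force: [-1.9, -1.3, 6.3]
opening: 0.0155
```

Run:
```python
from h import *
snap('wrist','w7')
```

```text
(no output)
```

View pics/w7.png

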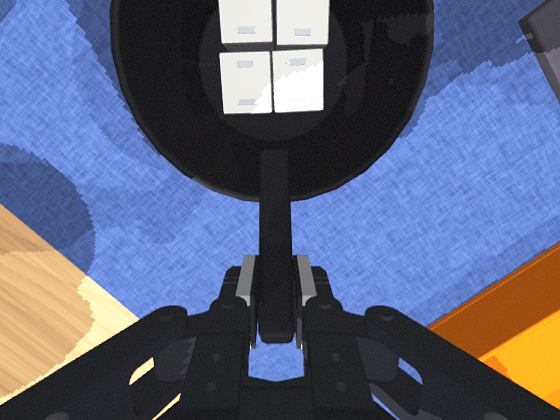

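The handle is gripped again, centred between the pads at column 275. The caps are still in the tub.

>>> {"op": "drive_tool", "data": {"plan": [[0, [0, 0, 0.008], 0], [0, [0, 0, 0.012], 0], [0, [0, 0, 0.015], 0], [0, [0, 0, 0.018], 0], [0, [0, 0, 0.018], 0], [0, [0, 0, 0.018], 0], [0, [0, 0, 0.018], 0], [0, [0, 0, 0.018], 0], [0, [0, 0, 0.018], 0], [0, [0, 0, 0.017], 0]]}}

```text
time: 13.3
ee_pos: [0.4145, -0.132, 0.2775]
tcp_rot: [180.0, -0.0, 47.6]
wrist_force: [-0.2, 1.2, -3.4]
opening: 0.0151
```

Run:
```python
from tilt import *
p,W=snap('wrist','w8');o=monitor.get_obs();g=o['ee_pos']-[0,0,.003];print(o['wrist_force'],g)
print(rimtilt('w8',g,o['tcp_rot'][2])[:2])
```

```text
[-1.50572993  0.91852602 -1.45296057] [ 0.41478975 -0.13210401  0.27657496]
[(np.int64(15228), np.int64(922), np.float64(47.0)), (np.int64(15118), np.int64(995), np.float64(48.00000000000001))]
```

View pics/w8.png

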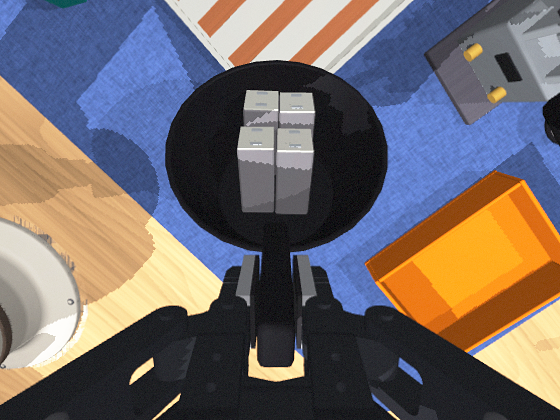

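>>> {"op": "drive_tool", "data": {"plan": [[0, [-0.001, 0.01, 0], -2], [0, [-0.003, 0.02, 0], -4.6], [0, [-0.003, 0.025, 0], -5], [0, [-0.003, 0.025, 0], -5], [0, [-0.003, 0.025, 0], -5], [0, [-0.003, 0.02, 0], -5], [0, [-0.003, 0.015, 0], -5], [0, [-0.001, 0.01, -0.02], -4], [0, [0, 0, -0.03], 0], [0, [0, 0, -0.02], 0]]}}

```text
time: 14.6
ee_pos: [0.3941, 0.0182, 0.2051]
tcp_rot: [-180.0, 0.0, 12.1]
wrist_force: [-0.3, 0.1, -2.2]
opening: 0.0154
```

>>> {"op": "drive_tool", "data": {"plan": [[0, [0, 0, -0.01], 0], [0, [0, 0, 0], 0], [0, [0, 0, 0], 0]]}}

```text
time: 14.98
ee_pos: [0.3949, 0.018, 0.1969]
tcp_rot: [180.0, -0.1, 12.0]
wrist_force: [-0.2, 0.1, -3.8]
opening: 0.0151
```

Run:
```python
from tilt import *
p,W=snap('side','s9');p,W=snap('wrist','w9');o=monitor.get_obs();g=o['ee_pos']-[0,0,.003];print(o['wrist_force'],g)
print(rimtilt('w9',g,o['tcp_rot'][2])[:2])
f=np.load('pics/w9.npz');W=f['W'].reshape(-1,3);C=f['p'].reshape(-1,3).astype(int)
q=W[(W[:,2]>.012)&(W[:,2]<.024)&(C.min(1)>80)&(W[:,0]>.43)&(W[:,0]<.47)&(W[:,1]>-.09)&(W[:,1]<.15)];print('near wall x',len(q),np.percentile(q[:,0],[2,50,98]),np.polyfit(q[:,1],q[:,0],1))
```

```text
[ 0.54160441  0.25662644 -3.656282  ] [0.39490665 0.01800493 0.19384573]
[(np.int64(15297), np.int64(1068), np.float64(46.0)), (np.int64(14845), np.int64(901), np.float64(45.0))]
near wall x 352 [0.44967985 0.45388787 0.46001497] [0.00263184 0.45385274]
```

View pics/s9.png

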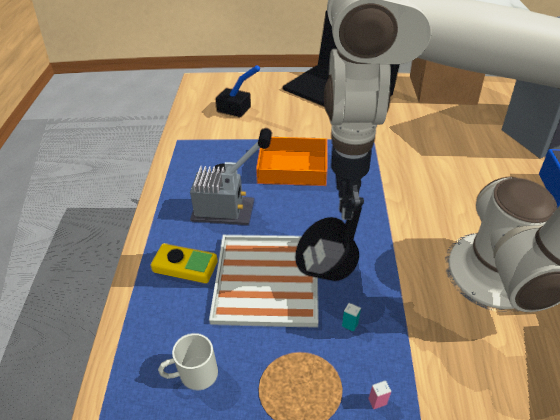

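>>> {"op": "drive_tool", "data": {"plan": [[0, [0, 0, -0.005], 0], [0, [0, 0, -0.005], 0], [0, [0.008, 0.001, 0], 0], [0, [0.008, 0.002, 0], 0], [0, [0.008, 0.002, 0], 0], [0, [0.008, 0.002, 0], 0], [0, [0.008, 0.002, 0], 0], [0, [0, 0, 0], 0]]}}

```text
time: 16.08
ee_pos: [0.4366, 0.0275, 0.1888]
tcp_rot: [180.0, -0.3, 12.0]
wrist_force: [-1.7, 0.9, 17.7]
opening: 0.0138
```

Run:
```python
from tilt import *
p,W=snap('side','s10');p,W=snap('wrist','w10');o=monitor.get_obs();g=o['ee_pos']-[0,0,.003];print(o['wrist_force'],g,o['opening'])
print(rimtilt('w10',g,o['tcp_rot'][2])[:2])
```

```text
[-2.34909834  0.8174756  17.27011021] [0.43630421 0.02746405 0.18577012] 0.013823207894946262
[(np.int64(9516), np.int64(635), np.float64(59.00000000000001)), (np.int64(9318), np.int64(658), np.float64(59.99999999999999))]
```

View pics/s10.png

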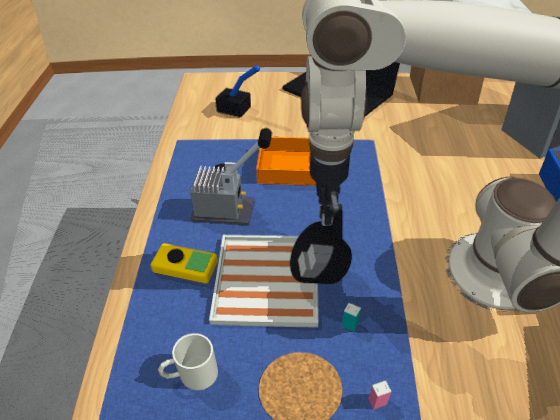

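View pics/w10.png

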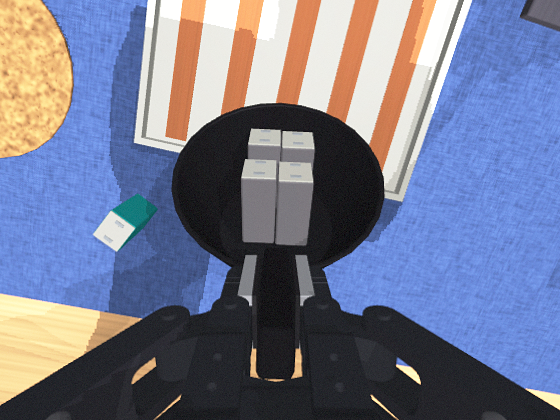

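Run:
```python
from tubfit import *
fit(['w10'],[.43,.03,.04,.21,.9,0]);fit(['s10'],[.43,.03,.04,.21,.9,0])
```

```text
['w10'] pos [0.3957 0.0313 0.1051] yaw,pitch,roll [21.7 67.4 23.3] inl 0.14 3000 grip [0.4487 0.0119 0.231 ] tilt 69.3
['s10'] pos [0.4058 0.0195 0.0609] yaw,pitch,roll [ 6.3 54.1 -5.9] inl 0.78 2734 grip [0.4224 0.0312 0.1974] tilt 54.3
```

Run:
```python
from tubfit import *
for n,y,x0 in [('w9',12,[.395,.02,.06,.21,.8,0]),('s9',12,[.395,.02,.06,.21,.8,0]),('w8',47.6,[.415,-.132,.14,.83,.8,0])]:
    x=fit([n],x0)
    Rm=R.from_euler('ZYX',x[3:]).as_matrix();print('foot front',(x[:3]+Rm@[.052,0,0]).round(4),'lip',(x[:3]+Rm@[.074,0,.078]).round(4))
```

```text
['w9'] pos [0.3766 0.0138 0.1043] yaw,pitch,roll [ 8.5 61.  -2. ] inl 0.11 3000 grip [0.4102 0.0222 0.2378] tilt 61.0
foot front [0.4015 0.0176 0.0588] lip [0.4791 0.0319 0.0774]
['s9'] pos [0.396  0.0189 0.0631] yaw,pitch,roll [10.5 41.6 -1.4] inl 0.73 2920 grip [0.3841 0.019  0.2005] tilt 41.6
foot front [0.4342 0.026  0.0286] lip [0.501  0.0403 0.0722]
['w8'] pos [ 0.399  -0.142   0.1836] yaw,pitch,roll [59.7 58.5 17.7] inl 0.13 3000 grip [ 0.4365 -0.1351  0.3162] tilt 60.1
foot front [ 0.4127 -0.1186  0.1393] lip [ 0.471  -0.0659  0.1594]
```

>>> {"op": "drive_tool", "data": {"plan": [[0, [-0.003, 0, 0.004], 0], [0, [-0.003, 0, 0.004], 0], [0, [-0.003, 0, 0.006], 0], [0, [0, 0, 0.01], 0], [0, [0, 0, 0.012], 0], [0, [0, 0, 0.012], 0], [0, [0, 0, 0.012], 0], [0, [0, 0, 0], 0]], "grip_force": 30}}

```text
time: 17.18
ee_pos: [0.426, 0.0271, 0.2471]
tcp_rot: [180.0, -0.1, 12.0]
wrist_force: [-0.0, 0.3, -3.3]
opening: 0.0127
```

```bash
sed -i "s/m=(C.max(1)<dark)/rr=np.repeat(np.arange(420),560);m=(C.max(1)<dark)\&((n[0]!='w')|(rr<240))/" tubfit.py
python3 - <<'E'
from tubfit import *
snap('wrist','w11');snap('side','s11');o=monitor.get_obs();print(o['wrist_force'],o['ee_pos'],o['opening'])
for n in ['w9','w10']:fit([n],[.42,.02,.06,.21,.8,0])
for n in ['w11','s11']:fit([n],[.43,.03,.1,.21,.8,0])
E
```

```text
[-0.97950157  0.47638541 -3.56129504] [0.42560276 0.02704552 0.24582169] 0.01295110959778795
['w9'] pos [0.3971 0.0175 0.057 ] yaw,pitch,roll [11.8 38.9  0.3] inl 0.98 3000 grip [0.3795 0.0134 0.1938] tilt 38.9
['w10'] pos [0.4089 0.0208 0.0522] yaw,pitch,roll [12.8 48.8  2.1] inl 1.0 3000 grip [0.415  0.0186 0.19  ] tilt 48.8
['w11'] pos [0.4046 0.0222 0.1094] yaw,pitch,roll [ 6.4 46.9 -3.2] inl 1.0 3000 grip [0.4049 0.0276 0.2472] tilt 47.0
['s11'] pos [0.4034 0.0226 0.1154] yaw,pitch,roll [10.9 50.8 -2.1] inl 0.77 3000 grip [0.4129 0.0279 0.2529] tilt 50.8
```

View pics/w11.png

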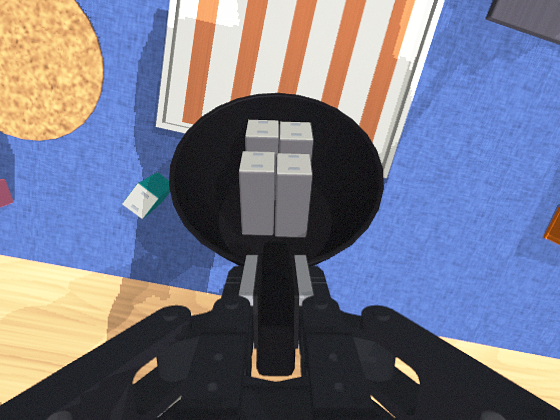

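Run:
```python
from tubfit import *
fit(['w7'],[.48,-.06,.018,.83,0,0]);fit(['w8'],[.415,-.132,.14,.83,.8,0]);fit(['w2'],[.49,.318,.01,.57,0.1,0]);fit(['w3'],[.41,.26,.1,.57,.8,0]);fit(['w4'],[.485,-.05,.14,.785,.8,0])
```

```text
['w7'] pos [ 0.4824 -0.0585  0.0184] yaw,pitch,roll [47.9 -0.2 -0.1] inl 0.96 3000 grip [ 0.4151 -0.1328  0.1131] tilt 0.2
['w8'] pos [ 0.4164 -0.1321  0.1377] yaw,pitch,roll [49.3 38.9  1.7] inl 0.95 3000 grip [ 0.4066 -0.1478  0.2743] tilt 38.9
['w2'] pos [0.4785 0.3077 0.0106] yaw,pitch,roll [32.8  7.2 -0.2] inl 0.96 3000 grip [0.4049 0.2608 0.1174] tilt 7.2
['w3'] pos [0.4109 0.2634 0.0909] yaw,pitch,roll [31.2 38.6 -1.4] inl 0.97 3000 grip [0.3936 0.2555 0.2275] tilt 38.6
['w4'] pos [ 0.4867 -0.0508  0.1307] yaw,pitch,roll [45.5 38.8  0.4] inl 0.98 3000 grip [ 0.4741 -0.0645  0.2674] tilt 38.8
```

>>> {"op": "drive_tool", "data": {"plan": [[0, [-0.004, -0.004, 0], 5], [0, [-0.007, -0.006, 0], 9], [0, [-0.007, -0.006, 0], 10], [0, [-0.007, -0.006, 0], 10], [0, [-0.007, -0.006, 0], 10], [0, [-0.007, -0.006, 0], 10], [0, [-0.007, -0.006, 0], 10], [0, [-0.006, -0.006, -0.01], 9], [0, [-0.004, 0, -0.02], 5], [0, [0, 0, -0.02], 0]], "grip_force": 30}}

```text
time: 18.52
ee_pos: [0.3691, -0.019, 0.195]
tcp_rot: [-180.0, 0.0, 90.1]
wrist_force: [0.2, -0.4, -3.1]
opening: 0.0128
```

>>> {"op": "drive_tool", "data": {"plan": [[0, [0, 0, -0.01], 0], [0, [0, 0, 0], 0], [0, [0, 0, 0], 0]]}}

```text
time: 18.9
ee_pos: [0.3698, -0.0189, 0.1866]
tcp_rot: [180.0, 0.0, 90.0]
wrist_force: [0.3, 0.2, -3.4]
opening: 0.0129
```

Run:
```python
from tubfit import *
snap('wrist','w12');o=monitor.get_obs();print(o['wrist_force'],o['ee_pos'],o['opening'])
x=fit(['w12'],[.37,-.03,.06,1.57,.8,0]);Rm=R.from_euler('ZYX',x[3:]).as_matrix();print('foot front',(x[:3]+Rm@[.052,0,0]).round(4))
```

```text
[ 0.14979214  0.02861664 -2.53317744] [ 0.36984688 -0.01896081  0.18668224] 0.013019678076541792
['w12'] pos [ 0.3705 -0.0406  0.0468] yaw,pitch,roll [94.  44.1  4.3] inl 0.98 3000 grip [ 0.378  -0.0459  0.1844] tilt 44.3
foot front [ 0.3679 -0.0033  0.0105]
```

>>> {"op": "drive_tool", "data": {"plan": [[0, [0, 0, -0.005], 0], [0, [0, 0, -0.003], 0], [0, [0, -0.014, -0.002], 0], [0, [0, -0.014, -0.003], 0], [0, [0, -0.014, -0.004], 0], [0, [0, -0.014, -0.006], 0], [0, [0, -0.014, -0.007], 0], [0, [0, -0.013, -0.008], 0], [0, [0, -0.012, -0.009], 0], [0, [0, -0.011, -0.01], 0]]}}

```text
time: 20.2
ee_pos: [0.3695, -0.1257, 0.1282]
tcp_rot: [-180.0, -0.0, 90.0]
wrist_force: [0.2, 0.3, 0.1]
opening: 0.0
```

>>> {"op": "drive_tool", "data": {"plan": [[0, [0, -0.008, -0.008], 0], [0, [0, -0.008, -0.009], 0], [0, [0, 0, 0], 0]]}}

```text
time: 20.58
ee_pos: [0.3692, -0.1412, 0.1112]
tcp_rot: [-179.9, -0.0, 90.0]
wrist_force: [-0.6, 0.5, 0.2]
opening: -0.0004
```

Run:
```python
from tubfit import *
snap('wrist','w13');o=monitor.get_obs();print(o['wrist_force'],o['ee_pos'],o['opening'])
x=fit(['w13'],[.37,-.055,.0,1.57,.2,0]);Rm=R.from_euler('ZYX',x[3:]).as_matrix();print('foot front',(x[:3]+Rm@[.052,0,0]).round(4))
```

```text
[ 0.59998206  0.2209738  -0.07579158] [ 0.36935949 -0.14098081  0.11173411] 0.0003524170089279869
['w13'] pos [ 0.3679 -0.0746  0.011 ] yaw,pitch,roll [88.6  0.1 -0.2] inl 0.98 3000 grip [ 0.3652 -0.1743  0.1062] tilt 0.3
foot front [ 0.3692 -0.0226  0.0108]
```

View pics/w13.png

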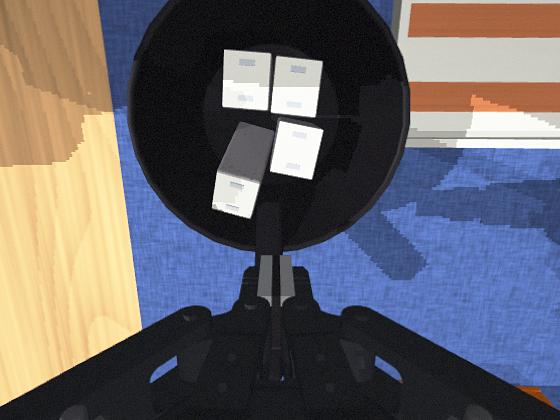

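>>> {"op": "drive_tool", "data": {"plan": [[0, [0, 0, 0.03], 0], [0, [0, 0, 0.04], 0], [0.5, [0, -0.015, 0.03], 0], [0.6, [0, -0.015, 0], 0], [0.6, [0, 0, 0], 0]]}}

```text
time: 21.25
ee_pos: [0.3695, -0.1714, 0.2114]
tcp_rot: [-180.0, -0.0, 90.0]
wrist_force: [1.0, 0.1, 0.0]
opening: 0.0512
```

Run:
```python
from tubfit import *
snap('wrist','w14');snap('side','s14');o=monitor.get_obs();print(o['ee_pos'],o['opening'])
x=fit(['w14'],[.37,-.075,.0,1.57,.0,0]);fit(['s14'],[.37,-.075,.0,1.57,.0,0])
f=np.load('pics/w14.npz');print('bench z',np.nanmedian(f['W'][100:150,60:120,2]))
```

```text
[ 0.3691429 -0.1706372  0.2109649] 0.05131949051361032
['w14'] pos [ 0.3673 -0.0764  0.0009] yaw,pitch,roll [90.9 -0.4  0.1] inl 0.95 3000 grip [ 0.3689 -0.1772  0.0951] tilt 0.4
['s14'] pos [ 0.367  -0.0727  0.0017] yaw,pitch,roll [91.2 -0.8 -1.9] inl 0.92 1965 grip [ 0.3659 -0.1741  0.0952] tilt 2.1
bench z 1.3070157607153465e-05
```

View pics/w14.png

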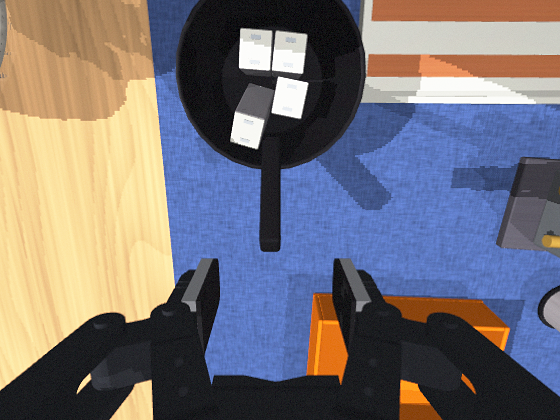

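View pics/s14.png

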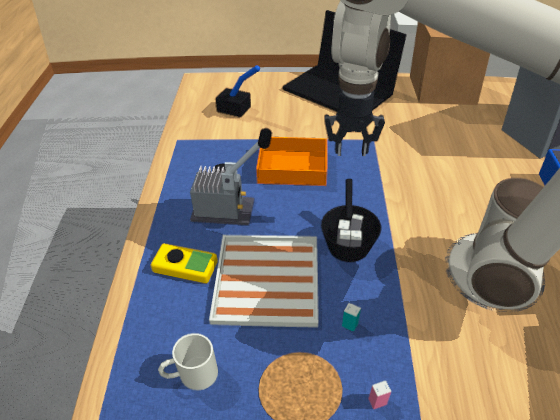

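>>> {"op": "drive_tool", "data": {"plan": [[0.6, [0, -0.012, -0.01], 0.5], [0.6, [0, -0.011, -0.03], 0.4], [0.6, [0, 0, -0.03], 0], [0.6, [0, 0, -0.03], 0], [0.6, [0, 0, -0.01], 0], [0.6, [0, 0, 0], 0], [0, [0, 0, 0], 0], [0, [0, 0, 0], 0], [0, [0, 0, 0], 0], [0, [0, 0, 0], 0]], "grip_force": 25}}

```text
time: 22.6
ee_pos: [0.3699, -0.1944, 0.1029]
tcp_rot: [179.9, 0.1, 90.9]
wrist_force: [-1.8, -2.6, 5.2]
opening: 0.015
```

>>> {"op": "drive_tool", "data": {"plan": [[0, [0, 0, 0], 0], [0, [0, 0, 0], 0], [0, [0, 0, 0.01], 0], [0, [0, 0.002, 0.015], 0], [0, [0, 0.003, 0.015], 0], [0, [0, 0.004, 0.015], 0], [0, [0, 0.005, 0.015], 0], [0, [0, 0.006, 0.015], 0], [0, [0, 0, 0.015], 0], [0, [0, 0, 0], 0]]}}

```text
time: 23.85
ee_pos: [0.3701, -0.1741, 0.2032]
tcp_rot: [179.9, 0.0, 90.9]
wrist_force: [0.6, 0.4, -3.5]
opening: 0.0152
```

```bash
cat > now.py <<'E'
import sys
from tubfit import *
n,t=sys.argv[1],np.radians(float(sys.argv[2]))
snap('wrist','w'+n);o=monitor.get_obs();print(o['wrist_force'].round(1),o['ee_pos'].round(4),o['opening'].round(4) if hasattr(o['opening'],'round') else o['opening'],o['tcp_rot'][2])
yaw=np.radians(o['tcp_rot'][2]);c,s=np.cos(t),np.sin(t)
e=np.array([np.cos(yaw),np.sin(yaw),0]);X=e*c-np.array([0,0,s]);Z=e*s+np.array([0,0,c])
o0=o['ee_pos']+.1*X-.095*Z
x=fit(['w'+n],[*o0,yaw,t,0]);Rm=R.from_euler('ZYX',x[3:]).as_matrix()
print('foot front',(x[:3]+Rm@[.052,0,0]).round(4),'lip',(x[:3]+Rm@[.074,0,.078]).round(4))
j=(o['ee_pos']-[0,0,.003]-x[:3])@Rm; print('jaw in tub',j.round(4),'off bar normal',((j-[-.1,0,.095])@[.7071,0,.7071]).round(4),'along',((j-[-.1,0,.095])@[-.7071,0,.7071]).round(4))
E
python3 now.py 15 30
```

```text
[ 0.1 -0.2 -3.9] [ 0.3698 -0.1741  0.2023] 0.015123545773412496 90.92736957400972
['w15'] pos [ 0.3717 -0.1585  0.0526] yaw,pitch,roll [88.  37.7 -1.7] inl 0.97 3000 grip [ 0.3682 -0.1794  0.1889] tilt 37.8
foot front [ 0.3731 -0.1174  0.0207] lip [ 0.3731 -0.0522  0.0689]
jaw in tub [-0.1022 -0.0017  0.1064] off bar normal 0.0065 along 0.0097
```

View pics/w15.png

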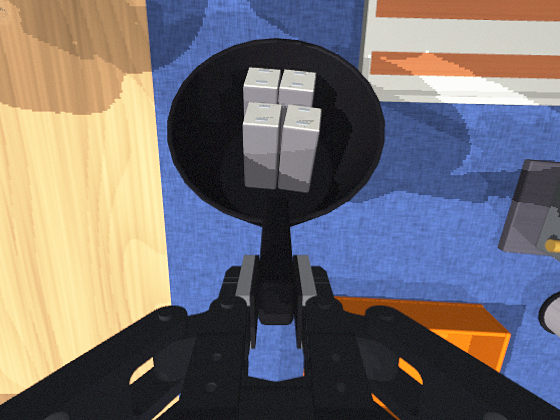

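>>> {"op": "drive_tool", "data": {"plan": [[0, [0, 0, 0.02], 0], [0, [0, 0, 0.03], 0], [0, [0.005, 0.005, 0.02], -3], [0, [0.015, 0.015, 0], -6], [0, [0.02, 0.02, 0], -7], [0, [0.02, 0.021, 0], -7], [0, [0.02, 0.021, 0], -7], [0, [0.02, 0.021, 0], -7], [0, [0.015, 0.015, 0], -6], [0, [0.005, 0.006, 0], -3]]}}

```text
time: 25.15
ee_pos: [0.4901, -0.0492, 0.2706]
tcp_rot: [-179.9, 0.1, 44.8]
wrist_force: [-0.2, -0.2, -3.7]
opening: 0.0154
```

>>> {"op": "drive_tool", "data": {"plan": [[0, [0, 0, -0.02], 0], [0, [0, 0, -0.03], 0], [0, [0, 0, -0.02], 0], [0, [0, 0, -0.01], 0], [0, [0, 0, 0], 0], [0, [0, 0, 0], 0]]}}

```text
time: 25.9
ee_pos: [0.4898, -0.05, 0.1928]
tcp_rot: [180.0, -0.0, 44.9]
wrist_force: [-0.3, 0.2, -3.7]
opening: 0.0148
```

```bash
python3 now.py 16 38
```

```text
[ 0.6  0.7 -3.4] [ 0.4899 -0.05    0.1929] 0.015054866520968591 44.92134067127331
['w16'] pos [ 0.5024 -0.0394  0.0417] yaw,pitch,roll [44.6 38.  -0. ] inl 0.97 3000 grip [ 0.4878 -0.0537  0.1782] tilt 38.0
foot front [ 0.5316 -0.0106  0.0098] lip [0.578  0.0354 0.0577]
jaw in tub [-0.104   0.0011  0.1067] off bar normal 0.0054 along 0.0111
```

>>> {"op": "drive_tool", "data": {"plan": [[0, [0, 0, -0.003], 0], [0, [0.005, 0.005, 0.001], 0], [0, [0.005, 0.005, 0.002], 0], [0, [0.005, 0.005, 0.001], 0], [0, [0.005, 0.005, 0.001], 0], [0, [0.005, 0.005, 0.001], 0], [0, [0.005, 0.005, 0.001], 0], [0, [0.005, 0.005, 0], 0], [0, [0, 0, 0], 0]]}}

```text
time: 27.08
ee_pos: [0.5249, -0.0146, 0.1961]
tcp_rot: [180.0, -0.0, 45.0]
wrist_force: [-1.4, -1.2, 2.0]
opening: 0.0154
```

```bash
python3 now.py 17 48
```

```text
[-0.1 -1.4  2.2] [ 0.5247 -0.0148  0.1961] 0.014780881735108782 44.946700481868035
['w17'] pos [ 0.5086 -0.0334  0.046 ] yaw,pitch,roll [57.9 51.  10.1] inl 0.98 3000 grip [ 0.5278 -0.034   0.1826] tilt 51.7
foot front [ 0.526  -0.0056  0.0056] lip [0.5765 0.0494 0.0369]
jaw in tub [-0.0989  0.0157  0.1105] off bar normal 0.0117 along 0.0102
```

>>> {"op": "drive_tool", "data": {"plan": [[0, [0.005, 0.005, 0.001], 0], [0, [0.005, 0.005, 0], 0], [0, [0.005, 0.005, 0], 0], [0, [0, 0, 0], 0]]}}

```text
time: 27.62
ee_pos: [0.5398, 0.0005, 0.1967]
tcp_rot: [-180.0, 0.0, 45.0]
wrist_force: [-0.1, -1.4, -1.6]
opening: 0.0153
```

```bash
python3 now.py 18 58; python3 -c "
from tubfit import *
snap('side','s18');fit(['s18'],[.51,-.03,.05,.785,1.0,0],rad=.13)"
```

```text
[-0.3 -0.5 -2.6] [5.396e-01 3.000e-04 1.968e-01] 0.015418644221945303 44.95064896152463
['w18'] pos [ 0.517  -0.0244  0.0481] yaw,pitch,roll [48.5 54.6  3.1] inl 0.99 3000 grip [ 0.5337 -0.0132  0.1845] tilt 54.7
foot front [ 0.537  -0.0018  0.0057] lip [0.5905 0.0526 0.0328]
jaw in tub [-0.0994  0.0054  0.1115] off bar normal 0.0121 along 0.0113
['s18'] pos [ 0.5158 -0.0182  0.0511] yaw,pitch,roll [44.8 53.7  1.6] inl 0.85 2219 grip [ 0.5301 -0.0078  0.1879] tilt 53.8
```

View pics/w18.png

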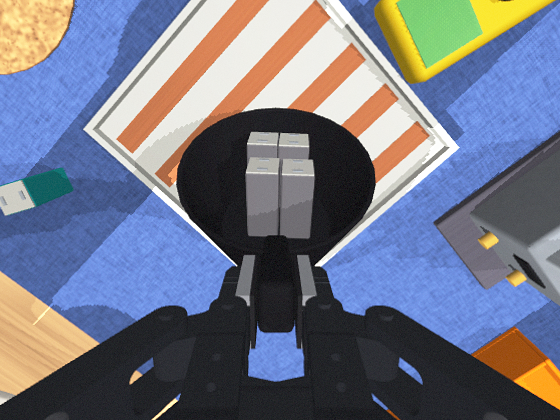

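>>> {"op": "drive_tool", "data": {"plan": [[0, [0, 0, -0.002], 0], [0, [0.005, 0.005, -0.001], 0], [0, [0.005, 0.005, -0.001], 0], [0, [0.005, 0.005, -0.001], 0], [0, [0.005, 0.005, -0.001], 0], [0, [0, 0, 0], 0]]}}

```text
time: 28.48
ee_pos: [0.5608, 0.0204, 0.1933]
tcp_rot: [179.8, -0.2, 44.9]
wrist_force: [0.1, 0.9, 11.1]
opening: 0.0151
```

```bash
python3 now.py 19 62
```

```text
[ 0.6  0.8 11. ] [0.5607 0.0203 0.1933] 0.015430623295705376 44.93657741651031
['w19'] pos [ 0.5268 -0.0194  0.0568] yaw,pitch,roll [53.4 65.2  6.8] inl 0.98 3000 grip [0.5619 0.009  0.1871] tilt 65.4
foot front [ 0.5398 -0.0019  0.0096] lip [0.5946 0.0565 0.0221]
jaw in tub [-0.0994  0.0087  0.1029] off bar normal 0.0061 along 0.0052
```

>>> {"op": "drive_tool", "data": {"plan": [[0, [0, 0, 0.001], 0], [0, [0, 0, 0.002], 0], [0, [0, 0, 0.01], 0], [0, [0, 0, 0.015], 0], [0, [0, 0, 0.02], 0], [0, [0, 0, 0.01], 0], [0, [0, 0, 0], 0], [0, [0, 0, 0], 0]], "grip_force": 90}}

```text
time: 29.52
ee_pos: [0.5594, 0.02, 0.2483]
tcp_rot: [-180.0, 0.0, 44.9]
wrist_force: [-0.6, -0.4, -3.6]
opening: 0.0132
```

```bash
python3 now.py 20 62
```

```text
[ 0.3 -0.2 -3.2] [0.5593 0.02   0.2482] 0.013143197314267618 44.926070333275085
['w20'] pos [ 0.5227 -0.0178  0.1046] yaw,pitch,roll [55.1 60.5  8.8] inl 1.0 3000 grip [5.533e-01 5.000e-04 2.379e-01] tilt 60.9
foot front [0.5374 0.0032 0.0593] lip [0.5918 0.0603 0.0782]
jaw in tub [-0.0968  0.0093  0.1144] off bar normal 0.016 along 0.0114
```

View pics/w20.png

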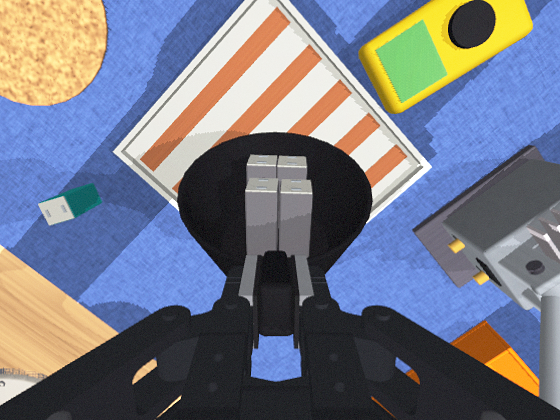

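>>> {"op": "drive_tool", "data": {"plan": [[0, [-0.01, -0.01, 0], 0], [0, [-0.015, -0.015, -0.01], 0], [0, [-0.01, -0.01, -0.015], 0], [0, [0, 0, -0.015], 0], [0, [0, 0, -0.01], 0], [0, [0, 0, 0], 0]], "grip_force": 60}}

```text
time: 30.32
ee_pos: [0.5243, -0.0147, 0.198]
tcp_rot: [-179.9, 0.1, 44.9]
wrist_force: [0.9, -0.0, -2.7]
opening: 0.0129
```

```bash
python3 now.py 21 60;python3 -c "
from tubfit import *
snap('side','s21');fit(['s21'],[.49,-.05,.05,.785,1.0,0],rad=.13)"
```

```text
[ 0.1  0.2 -3.2] [ 0.5246 -0.0147  0.1987] 0.013149714935636757 44.94744013971414
['w21'] pos [ 0.4873 -0.0524  0.0547] yaw,pitch,roll [52.6 61.   6.9] inl 0.99 3000 grip [ 0.5171 -0.0323  0.1879] tilt 61.2
foot front [ 0.5026 -0.0324  0.0093] lip [0.5577 0.0242 0.0276]
jaw in tub [-0.0978  0.0071  0.1143] off bar normal 0.0152 along 0.0121
['s21'] pos [ 0.487  -0.0461  0.0577] yaw,pitch,roll [45.5 60.2  2.2] inl 0.87 2146 grip [ 0.5125 -0.0253  0.1916] tilt 60.2
```

View pics/s21.png

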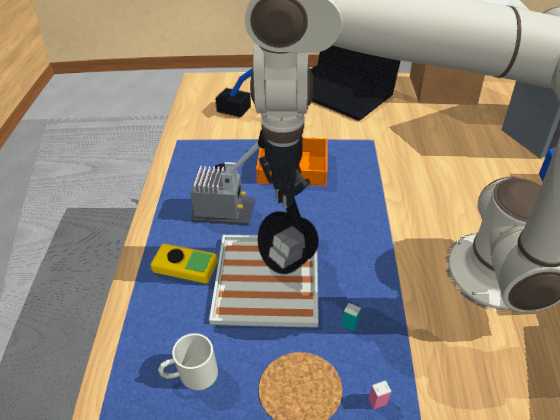

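>>> {"op": "drive_tool", "data": {"plan": [[0, [0, 0, -0.003], 0], [0, [0.005, 0.005, -0.001], 0], [0, [0.005, 0.005, -0.001], 0], [0, [0.005, 0.005, -0.002], 0], [0, [0.005, 0.005, -0.002], 0], [0, [0.005, 0.005, -0.002], 0], [0, [0.005, 0.005, -0.003], 0], [0, [0, 0, 0], 0]], "grip_force": 40}}

```text
time: 31.42
ee_pos: [0.5561, 0.0157, 0.1872]
tcp_rot: [179.8, -0.2, 45.0]
wrist_force: [1.0, 0.3, 11.8]
opening: 0.0132
```

```bash
python3 now.py 22 70;python3 -c "
from tubfit import *
snap('side','s22');fit(['s22'],[.49,-.05,.05,.785,1.2,0],rad=.13)"
```

```text
[ 0.4  0.9 10.8] [0.556  0.0156 0.1872] 0.013255119898094582 44.96549327038888
['w22'] pos [ 0.5133 -0.0296  0.0501] yaw,pitch,roll [51.7 65.7  5. ] inl 0.99 3000 grip [0.5477 0.0006 0.1802] tilt 65.8
foot front [ 0.5266 -0.0128  0.0027] lip [0.5814 0.0457 0.0147]
jaw in tub [-0.0967  0.0042  0.1117] off bar normal 0.0142 along 0.0094
['s22'] pos [ 0.5005 -0.035   0.0574] yaw,pitch,roll [46.7 70.2  2.2] inl 0.9 2045 grip [0.5412 0.0027 0.1837] tilt 70.2
```

View pics/s22.png

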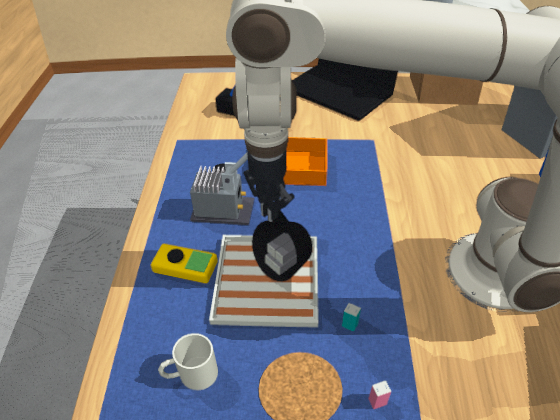

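>>> {"op": "drive_tool", "data": {"plan": [[0, [0.005, 0.005, -0.002], 0], [0, [0.005, 0.005, -0.002], 0], [0, [0.005, 0.005, -0.001], 0], [0, [0.005, 0.005, -0.001], 0], [0, [0.005, 0.005, -0.001], 0], [0, [0.005, 0.005, -0.001], 0], [0, [0, 0, 0], 0]], "grip_force": 30}}

```text
time: 32.4
ee_pos: [0.5863, 0.0453, 0.1804]
tcp_rot: [179.7, -0.2, 44.9]
wrist_force: [-0.5, -1.8, 18.0]
opening: 0.0133
```

```bash
python3 now.py 23 80;python3 -c "
from tubfit import *
snap('side','s23');fit(['s23'],[.52,-.02,.05,.785,1.4,0],rad=.13)"
```

```text
[-1.2 -1.5 17.2] [0.5861 0.0452 0.1804] 0.013268986780384334 44.936094858336475
['w23'] pos [ 0.5325 -0.0135  0.0596] yaw,pitch,roll [60.3 78.8 13. ] inl 1.0 3000 grip [0.5865 0.038  0.1756] tilt 79.1
foot front [ 0.5375 -0.0047  0.0086] lip [0.5918 0.055  0.0017]
jaw in tub [-0.1006  0.0052  0.1003] off bar normal 0.0033 along 0.0041
['s23'] pos [ 0.5108 -0.028   0.0674] yaw,pitch,roll [48.5 79.7  2.8] inl 0.92 1993 grip [0.5643 0.0256 0.1827] tilt 79.7
```

View pics/s23.png

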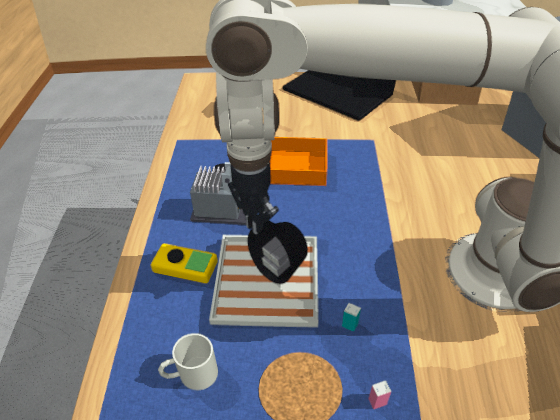

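>>> {"op": "drive_tool", "data": {"plan": [[0, [0.005, 0.005, 0], 0], [0, [0.005, 0.005, -0.001], 0], [0, [0.006, 0.006, -0.001], 0], [0, [0.006, 0.006, -0.002], 0], [0, [0.006, 0.006, -0.002], 0], [0, [0.006, 0.006, -0.003], 0], [0, [0.006, 0.006, -0.003], 0], [0, [0, 0, 0], 0]]}}

```text
time: 33.5
ee_pos: [0.6259, 0.0859, 0.1665]
tcp_rot: [179.9, -0.2, 45.0]
wrist_force: [0.6, -0.3, 8.8]
opening: 0.013
```

```bash
python3 now.py 24 92;python3 -c "
from tubfit import *
snap('side','s24');fit(['s24'],[.52,-.01,.07,.785,1.6,0],rad=.13)"
```

```text
[-0.4  0.5  8.1] [0.6258 0.0858 0.1666] 0.01302098112724584 44.956068909328565
['w24'] pos [0.5561 0.0162 0.07  ] yaw,pitch,roll [45. 92.  0.] inl nan 0 grip [0.6258 0.0858 0.1666] tilt 92.0
foot front [0.5548 0.0149 0.018 ] lip [ 0.6095  0.0695 -0.0067]
jaw in tub [-0.097   0.      0.0951] off bar normal 0.0022 along -0.002
['s24'] pos [ 0.523  -0.0168  0.0894] yaw,pitch,roll [44.4 96.7 -1.3] inl 0.96 1983 grip [0.5972 0.059  0.1775] tilt 96.7tubfit.py:35: RuntimeWarning: Mean of empty slice.
  print(names,'pos',s.x[:3].round(4),'yaw,pitch,roll',np.degrees(s.x[3:]).round(1),'inl',(r<.005).mean().round(2),len(Q),'grip',(s.x[:3]+Rm@[-.1,0,.095]).round(4),'tilt',np.degrees(np.arccos(Rm[2,2])).round(1))
  ret = ret.dtype.type(ret / rcount)
```

View pics/s24.png

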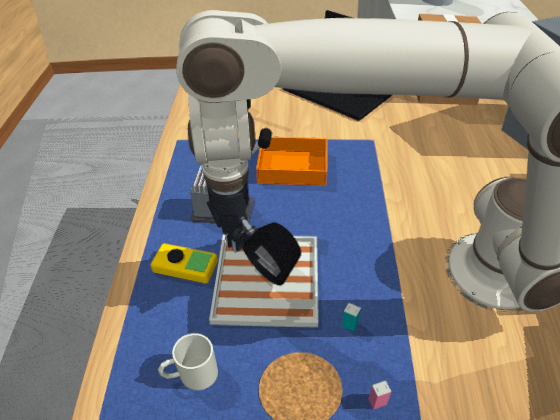

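View pics/w24.png

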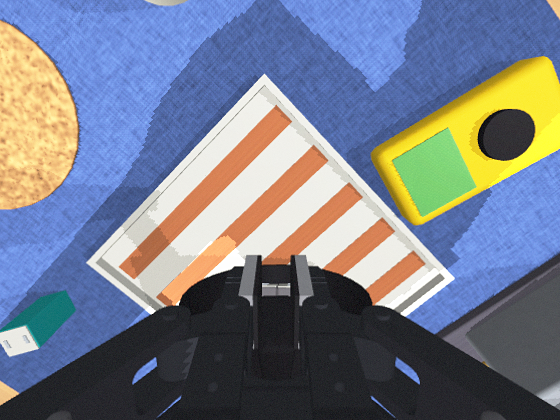

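>>> {"op": "drive_tool", "data": {"plan": [[0, [0, 0, 0], 0], [0, [0, 0, 0.004], 0], [0, [0, 0, 0.008], 0], [0, [0, 0, 0.01], 0], [0, [0, 0, 0], 0]], "grip_force": 110}}

```text
time: 34.22
ee_pos: [0.6251, 0.0853, 0.1879]
tcp_rot: [180.0, -0.1, 44.9]
wrist_force: [0.3, -0.7, -3.6]
opening: 0.0115
```

```bash
python3 -c "
from tubfit import *
print(monitor.get_obs()['wrist_force'])
snap('side','s25');fit(['s25'],[.52,-.01,.08,.785,1.6,0],rad=.13)"
```

```text
[ 0.33841251 -0.71764091 -3.57338342]
['s25'] pos [0.5513 0.0106 0.0742] yaw,pitch,roll [50.  78.   2.2] inl 0.91 1550 grip [0.6004 0.0635 0.1918] tilt 78.0
```

>>> {"op": "drive_tool", "data": {"plan": [[0, [-0.003, -0.003, -0.003], 0], [0, [-0.003, -0.003, -0.003], 0], [0, [-0.003, -0.003, -0.003], 0], [0, [-0.003, -0.003, -0.002], 0], [0, [-0.002, -0.002, -0.001], 0], [0, [0, 0, 0], 0]], "grip_force": 40}}

```text
time: 35.02
ee_pos: [0.6119, 0.0712, 0.1798]
tcp_rot: [179.7, -0.4, 44.9]
wrist_force: [-0.0, 2.2, 21.6]
opening: 0.0116
```

```bash
python3 now.py 26 76; python3 -c "
from tubfit import *
print(monitor.get_obs()['wrist_force'])
snap('side','s26');fit(['s26'],[.52,-.01,.06,.785,1.35,0],rad=.13)"
```

```text
[-0.6  1.9 21.5] [0.6119 0.0713 0.1798] 0.010976653032179314 44.92871500712593
['w26'] pos [0.5618 0.0183 0.0494] yaw,pitch,roll [46.7 68.2 -0.8] inl 0.99 3000 grip [0.5958 0.0564 0.1776] tilt 68.2
foot front [0.5751 0.0324 0.0011] lip [0.6295 0.0919 0.0097]
jaw in tub [-0.0911 -0.0018  0.115 ] off bar normal 0.0205 along 0.0079
[-0.63199568  1.86143857 21.45823501]
['s26'] pos [0.5441 0.0045 0.0624] yaw,pitch,roll [49.8 75.2  2.4] inl 0.9 1788 grip [0.5898 0.0525 0.1834] tilt 75.2
```

View pics/w26.png

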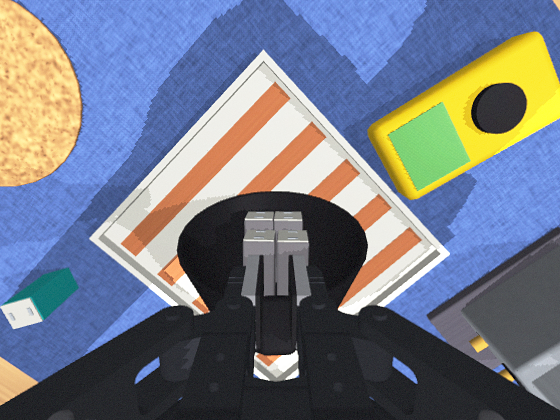

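View pics/s26.png

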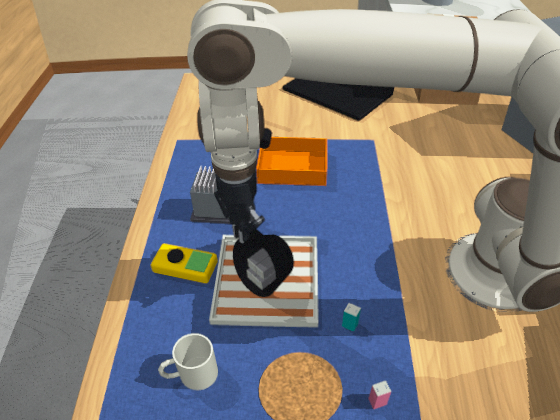

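>>> {"op": "drive_tool", "data": {"plan": [[0, [0, 0, 0.002], 0], [0.3, [0, 0, 0], 0], [0.5, [0, 0, 0], 0], [0.6, [0, 0, 0], 0], [0.6, [0, 0, 0.02], 0], [0.6, [-0.01, -0.01, 0.04], 0], [0.6, [-0.015, -0.015, 0.03], 0], [0.6, [-0.015, -0.015, 0], 0], [0.6, [0, 0, 0], 0]], "grip_force": 40}}

```text
time: 36.25
ee_pos: [0.5702, 0.0304, 0.2676]
tcp_rot: [180.0, -0.0, 44.9]
wrist_force: [0.6, 0.4, 0.9]
opening: 0.0512
```

```bash
python3 now.py 27 74; python3 -c "
from tubfit import *
snap('side','s27');fit(['s27'],[.52,-.01,.06,.785,1.35,0],rad=.13)
snap('scene','c27');fit(['c27'],[.52,-.01,.06,.785,1.35,0],rad=.13)"
```

```text
[-0.3  0.6 -0.8] [0.5705 0.0308 0.2669] 0.05129351382694407 44.882435436981325
['w27'] pos [ 0.5185 -0.0296  0.127 ] yaw,pitch,roll [52.3 37.5 -1.5] inl 0.2 3000 grip [ 0.5034 -0.0451  0.2632] tilt 37.6
foot front [0.5438 0.003  0.0953] lip [0.5819 0.0556 0.1437]
jaw in tub [-0.0203 -0.0083  0.1569] off bar normal 0.1001 along -0.0126
['s27'] pos [0.5415 0.0085 0.0605] yaw,pitch,roll [44.9 73.8  0.4] inl 0.92 1806 grip [0.5868 0.0529 0.183 ] tilt 73.8
['c27'] pos [5.382e-01 1.000e-04 5.530e-02] yaw,pitch,roll [41.  75.3 -3.5] inl 0.98 1251 grip [0.5844 0.048  0.1761] tilt 75.3
```

View pics/w27.png

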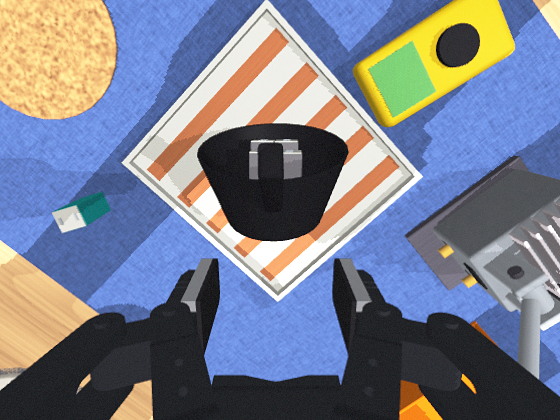

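View pics/c27.png

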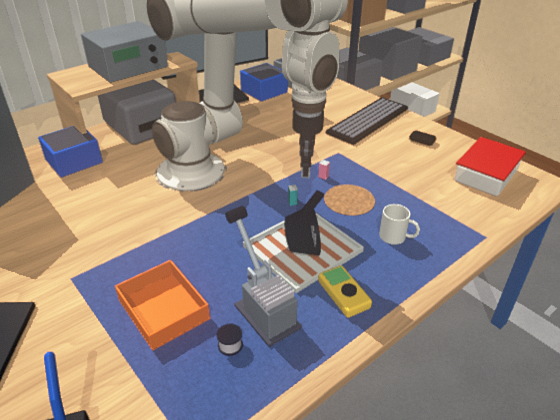

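Run:
```python
from tubfit import *
for z in ['w27']:
    x=fit([z],[.54,.003,.056,.77,1.29,0],rad=.16)
    x=fit([z],[.545,.008,.056,.785,1.25,0],rad=.16)
    Rm=R.from_euler('ZYX',x[3:]).as_matrix();print('foot front',(x[:3]+Rm@[.052,0,0]).round(4),'lip',(x[:3]+Rm@[.074,0,.078]).round(4))
```

```text
['w27'] pos [0.542  0.0022 0.0555] yaw,pitch,roll [44.3 74.7 -1.7] inl 0.96 3000 grip [0.5867 0.0497 0.177 ] tilt 74.7
['w27'] pos [0.5459 0.0052 0.058 ] yaw,pitch,roll [46.3 74.  -0.9] inl 0.96 3000 grip [0.5889 0.0523 0.1804] tilt 74.0
foot front [0.5558 0.0156 0.0081] lip [0.6109 0.075  0.0084]
```

>>> {"op": "drive_tool", "data": {"plan": [[0.6, [0.01, 0.012, 0], 0], [0.6, [0.0105, 0.011, -0.02], 0], [0.6, [0, 0, -0.03], 0], [0.6, [0, 0, -0.025], 0], [0.6, [0, 0, -0.011], 0], [0.6, [0, 0, 0], 0], [0, [0, 0, 0], 0], [0, [0, 0, 0], 0], [0, [0, 0, 0], 0], [0, [0, 0, 0], 0]], "grip_force": 60}}

```text
time: 37.65
ee_pos: [0.5914, 0.0542, 0.1821]
tcp_rot: [179.9, -0.1, 44.9]
wrist_force: [-0.3, 0.9, 5.6]
opening: 0.0145
```

>>> {"op": "drive_tool", "data": {"plan": [[0, [0, 0, 0], 0], [0, [0, 0, 0], 0], [0, [0, 0, 0.004], 0], [0, [0, 0, 0.006], 0], [0, [0, 0, 0.01], 0], [0, [0, 0, 0], 0]], "grip_force": 80}}

```text
time: 38.4
ee_pos: [0.5915, 0.054, 0.2021]
tcp_rot: [179.9, -0.1, 44.9]
wrist_force: [0.1, 0.2, -3.7]
opening: 0.0142
```

```bash
python3 now.py 28 72; python3 -c "
from tubfit import *
snap('side','s28');fit(['s28'],[.54,.0,.07,.785,1.25,0],rad=.13)"
```

```text
[ 1.   0.  -3.8] [0.5913 0.054  0.2015] 0.014263026448484562 44.924665453216576
['w28'] pos [0.5498 0.0099 0.0802] yaw,pitch,roll [46.7 75.2  1.2] inl 1.0 3000 grip [0.5967 0.0569 0.2011] tilt 75.2
foot front [0.5588 0.0196 0.0299] lip [0.6156 0.0774 0.0285]
jaw in tub [-0.0989  0.0018  0.0888] off bar normal -0.0037 along -0.0052
['s28'] pos [0.54   0.0033 0.0802] yaw,pitch,roll [46.2 76.5 -0. ] inl 0.92 2260 grip [0.5878 0.0531 0.1997] tilt 76.5
```

View pics/w28.png

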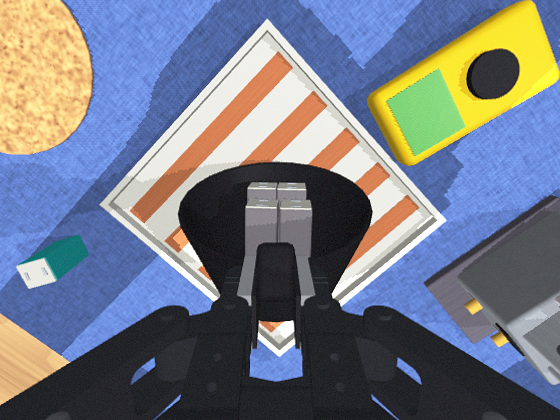

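>>> {"op": "drive_tool", "data": {"plan": [[0, [-0.01, -0.01, 0], 0], [0, [-0.018, -0.018, 0], 0], [0, [-0.015, -0.015, -0.005], 0], [0, [-0.007, -0.007, -0.008], 0], [0, [0, 0, -0.008], 0], [0, [0, 0, -0.003], 0], [0, [0, 0, 0], 0]], "grip_force": 60}}

```text
time: 39.38
ee_pos: [0.5424, 0.0043, 0.1822]
tcp_rot: [179.7, -0.3, 44.9]
wrist_force: [-5.5, -1.0, 32.3]
opening: 0.014
```

>>> {"op": "drive_tool", "data": {"plan": [[0, [0, 0, 0.004], 0], [0, [0.005, 0.005, 0.001], 0], [0, [0.006, 0.006, 0], 0], [0, [0.006, 0.006, 0], 0], [0, [0.006, 0.006, 0], 0], [0, [0.006, 0.006, -0.001], 0], [0, [0.006, 0.006, -0.001], 0], [0, [0.006, 0.006, -0.002], 0], [0, [0, 0, 0], 0]], "grip_force": 50}}

```text
time: 40.5
ee_pos: [0.5832, 0.0458, 0.1792]
tcp_rot: [179.9, -0.1, 45.0]
wrist_force: [-1.6, -1.1, 12.3]
opening: 0.0139
```

```bash
python3 now.py 29 85; python3 -c "
from tubfit import *
snap('side','s29');fit(['s29'],[.52,-.02,.07,.785,1.5,0],rad=.13)"
```

```text
[-2.  -1.  14.2] [0.5831 0.0457 0.1793] 0.01401095729189361 44.955595017558814
['w29'] pos [ 0.5258 -0.0141  0.0691] yaw,pitch,roll [53.8 89.2  8.6] inl 1.0 2141 grip [0.5919 0.0522 0.1704] tilt 89.2
foot front [ 0.5263 -0.0134  0.0171] lip [ 0.5814  0.0421 -0.0038]
jaw in tub [-0.106   0.0017  0.0843] off bar normal -0.0118 along -0.0033
['s29'] pos [ 0.5051 -0.0314  0.0804] yaw,pitch,roll [ 14.   89.1 -31.8] inl 0.94 2009 grip [0.5698 0.0362 0.1817] tilt 89.2
```

>>> {"op": "drive_tool", "data": {"plan": [[0, [0.006, 0.006, -0.002], 0], [0, [0.006, 0.006, -0.002], 0], [0, [0.006, 0.006, -0.003], 0], [0, [0.006, 0.006, -0.003], 0], [0, [0.006, 0.006, -0.004], 0], [0, [0.006, 0.006, -0.004], 0], [0, [0, 0, 0], 0]]}}

```text
time: 41.48
ee_pos: [0.6202, 0.0828, 0.162]
tcp_rot: [179.9, -0.3, 45.0]
wrist_force: [1.9, 3.6, 15.2]
opening: 0.0146
```

```bash
python3 -c "
from tubfit import *
o=monitor.get_obs()
snap('side','s30');fit(['s30'],[.53,-.01,.08,.785,1.8,0],rad=.13);snap('wrist','w30')"
```

```text
['s30'] pos [ 0.5185 -0.0161  0.0976] yaw,pitch,roll [ 45.  104.6   0.2] inl 0.96 1922 grip [0.6015 0.0664 0.1705] tilt 104.6
```

View pics/s30.png

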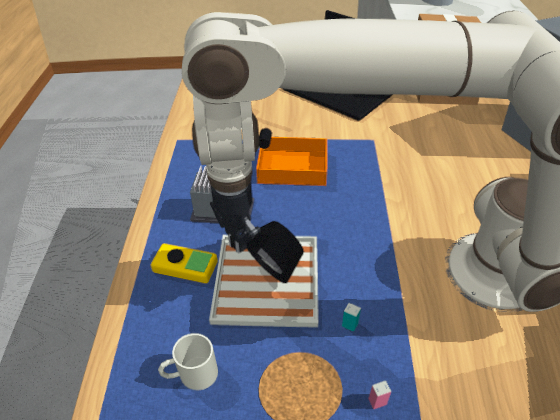

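View pics/w30.png

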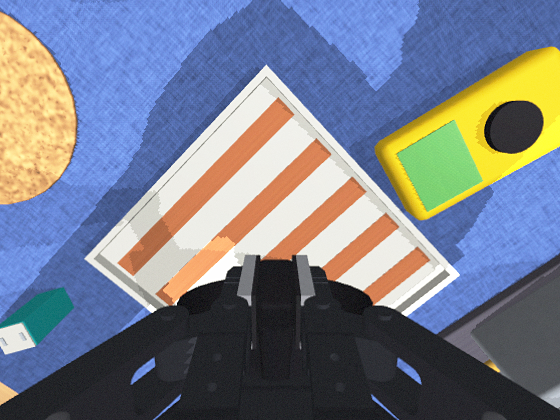

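>>> {"op": "drive_tool", "data": {"plan": [[0, [0.005, 0.005, -0.004], 0], [0, [0.005, 0.005, -0.005], 0], [0, [0.005, 0.005, -0.005], 0], [0, [0.005, 0.005, -0.005], 0], [0, [0.004, 0.004, -0.005], 0], [0, [0, 0, 0], 0]]}}

```text
time: 42.32
ee_pos: [0.6454, 0.1078, 0.1394]
tcp_rot: [179.8, -0.5, 45.0]
wrist_force: [5.7, 8.4, 19.7]
opening: 0.0139
```

```bash
python3 -c "
from tubfit import *
o=monitor.get_obs()
snap('side','s31');fit(['s31'],[.53,-.01,.1,.785,2.0,0],rad=.13);snap('wrist','w31');snap('scene','c31')"
```

```text
['s31'] pos [ 0.529  -0.0036  0.1058] yaw,pitch,roll [ 46.4 115.    2.7] inl 0.97 1849 grip [0.6207 0.0862 0.1563] tilt 115.0
```

View pics/s31.png

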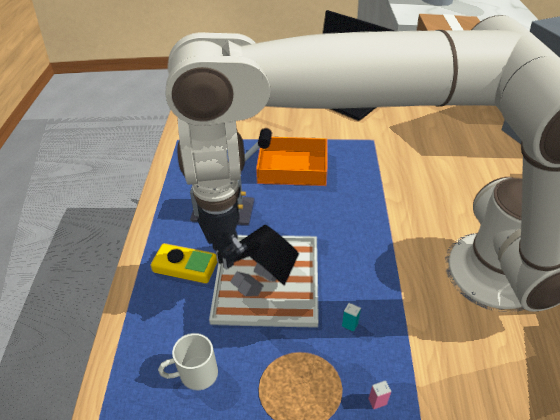

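View pics/c31.png

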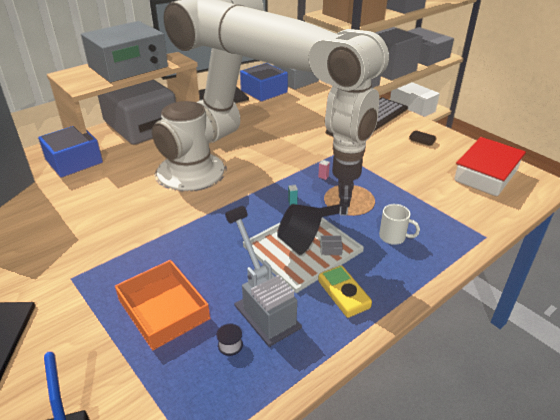

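>>> {"op": "drive_tool", "data": {"plan": [[0, [0, 0, 0.004], 0], [0, [-0.004, -0.004, 0.01], 0], [0, [-0.008, -0.008, 0.012], 0], [0, [-0.01, -0.01, 0.005], 0], [0, [-0.01, -0.01, 0], 0], [0, [-0.01, -0.01, 0], 0], [0, [-0.01, -0.01, 0], 0], [0, [0, 0, 0], 0]], "grip_force": 110}}

```text
time: 43.48
ee_pos: [0.5894, 0.0522, 0.1672]
tcp_rot: [180.0, -0.0, 44.9]
wrist_force: [0.8, 0.1, -1.5]
opening: 0.0136
```

```bash
python3 -c "
from tubfit import *
o=monitor.get_obs();print(o['wrist_force'])
snap('side','s32');fit(['s32'],[.49,-.05,.12,.785,2.0,0],rad=.13);snap('wrist','w32');snap('scene','c32')"
```

```text
[ 0.75924176  0.13053439 -1.45255751]
['s32'] pos [ 0.4774 -0.0557  0.1306] yaw,pitch,roll [ 44.7 114.9   0.2] inl 0.98 1889 grip [0.5687 0.0344 0.1812] tilt 114.9
```

View pics/s32.png

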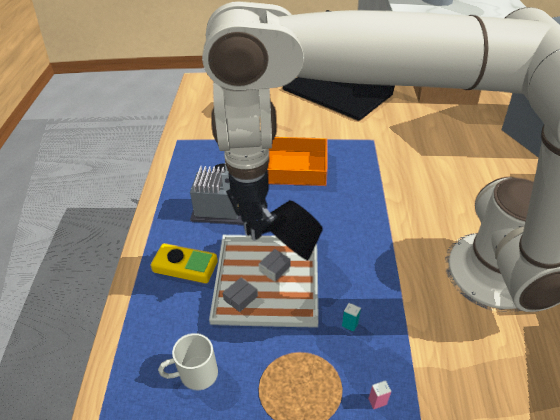

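View pics/w32.png

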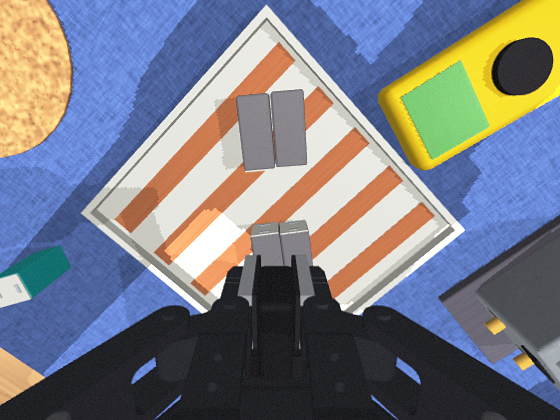

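>>> {"op": "drive_tool", "data": {"plan": [[0, [0, 0, 0.02], 0], [0, [0, 0, 0.04], 0], [0, [0, 0, 0.04], 0], [0, [-0.01, 0.015, 0.02], 4], [0, [-0.02, 0.03, 0], 8], [0, [-0.02, 0.035, 0], 9], [0, [-0.02, 0.035, 0], 9], [0, [-0.02, 0.03, 0], 9], [0, [-0.012, 0.018, 0], 6], [0, [0, 0, 0], 0]]}}

```text
time: 44.88
ee_pos: [0.4875, 0.2175, 0.287]
tcp_rot: [180.0, -0.0, 90.1]
wrist_force: [1.1, -0.4, -1.9]
opening: 0.0138
```

>>> {"op": "drive_tool", "data": {"plan": [[0, [0, 0, 0], 0], [0, [0, 0, 0], 0], [0, [0, 0, 0], 0], [0, [0, 0, 0], 0]], "grip_force": 20}}

```text
time: 45.38
ee_pos: [0.4882, 0.2157, 0.2869]
tcp_rot: [-180.0, 0.0, 89.9]
wrist_force: [-0.7, 0.2, -1.5]
opening: 0.0135
```

```bash
python3 now.py 33 50; python3 -c "
from tubfit import *
snap('side','s33')"
```

```text
[ 0.2  0.4 -1.6] [0.4882 0.2158 0.2869] 0.013671227624418162 89.88560104844683
['w33'] pos [0.4882 0.2073 0.1493] yaw,pitch,roll [89.9 50.   0. ] inl 0.0 2 grip [0.4882 0.2158 0.2869] tilt 50.0
foot front [0.4882 0.2407 0.1094] lip [0.4884 0.3146 0.1427]
jaw in tub [-0.0977  0.      0.0931] off bar normal 0.0003 along -0.003
```

View pics/s33.png

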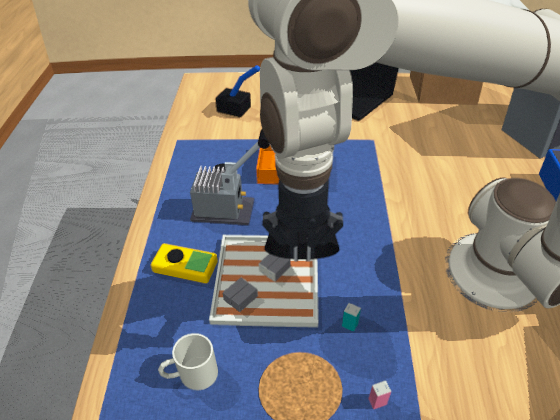

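View pics/w33.png

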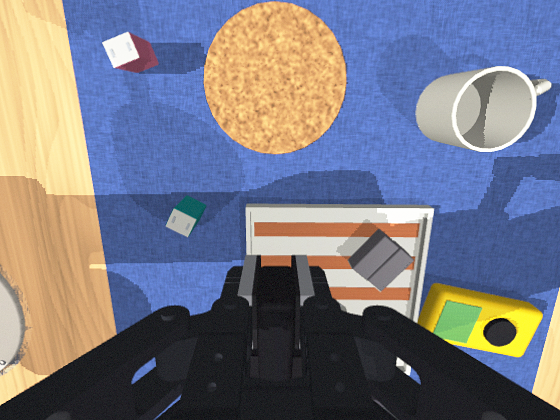

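>>> {"op": "drive_tool", "data": {"plan": [[0, [0, 0.03, 0], 0], [0, [0, 0.045, 0], 0], [0, [0, 0.045, 0], 0], [0, [0, 0.045, 0], 0], [0, [0, 0.045, -0.02], 0], [0, [0, 0.03, -0.04], 0], [0, [0, 0.005, -0.05], 0], [0, [0, 0, -0.02], 0], [0, [0, 0, 0], 0]], "grip_force": 30}}

```text
time: 46.6
ee_pos: [0.4873, 0.4605, 0.155]
tcp_rot: [-179.9, 0.1, 89.9]
wrist_force: [0.0, 0.3, -1.7]
opening: 0.0137
```

```bash
python3 -c "
from tubfit import *
o=monitor.get_obs();print(o['wrist_force'],o['ee_pos'],o['q'].round(0))
snap('side','s34');fit(['s34'],[.487,.30,.12,1.57,2.0,0],rad=.13);fit(['s34'],[.487,.30,.12,1.57,1.6,0],rad=.13)"
```

```text
[ 0.04186797  0.3367598  -1.70204536] [0.4873217  0.46048403 0.15495631] [ 43.  21.  22.  91.  -0. 133.]
['s34'] pos [0.4868 0.2999 0.1189] yaw,pitch,roll [ 91.2 114.8   2.1] inl 1.0 351 grip [0.4876 0.428  0.1699] tilt 114.8
['s34'] pos [0.4834 0.3196 0.1206] yaw,pitch,roll [ 91.4 115.4   4.3] inl 1.0 351 grip [0.4874 0.4482 0.1702] tilt 115.4
```

View pics/s34.png

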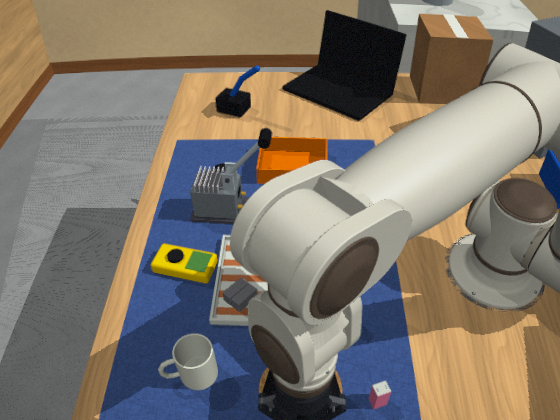

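>>> {"op": "drive_tool", "data": {"plan": [[0, [0, 0, -0.012], 0], [0, [0, 0, -0.007], 0], [0, [0, -0.01, 0.005], 0], [0, [0, -0.01, 0.005], 0], [0, [0, -0.01, 0.004], 0], [0, [0, -0.01, 0.003], 0], [0, [0, -0.01, 0.003], 0], [0, [0, -0.01, 0.002], 0], [0, [0, -0.01, 0.002], 0], [0, [0, 0, 0], 0]], "grip_force": 20}}

```text
time: 47.9
ee_pos: [0.4882, 0.3904, 0.1624]
tcp_rot: [180.0, -0.0, 89.9]
wrist_force: [-0.5, 0.1, -2.1]
opening: 0.0138
```

```bash
python3 -c "
from tubfit import *
o=monitor.get_obs();print(o['wrist_force'],o['ee_pos'])
snap('side','s35');fit(['s35'],[.487,.28,.1,1.57,1.8,0],rad=.13);fit(['s35'],[.487,.30,.07,1.57,1.4,0],rad=.13)
snap('wrist','w35')
snap('scene','c35');fit(['c35'],[.487,.28,.1,1.57,1.8,0],rad=.13)"
```

```text
[-0.45595271  0.11130138 -2.08658662] [0.48820288 0.39039409 0.16236886]
['s35'] pos [0.4858 0.2562 0.1333] yaw,pitch,roll [ 84.4 115.4  -4.4] inl 0.85 448 grip [0.4911 0.3848 0.1829] tilt 115.4
['s35'] pos [0.4908 0.2431 0.1301] yaw,pitch,roll [ 86.5 116.1  -7.9] inl 0.86 456 grip [0.4856 0.3721 0.1786] tilt 115.8
['c35'] pos [0.4871 0.2264 0.1245] yaw,pitch,roll [ 84.4 112.7  -5.2] inl 0.89 1675 grip [0.491  0.3525 0.1802] tilt 112.6
```

View pics/c35.png

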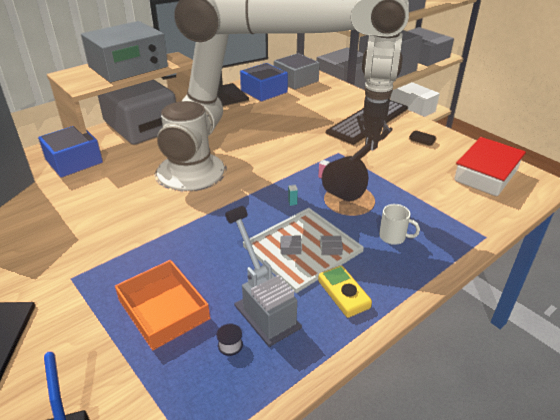

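>>> {"op": "drive_tool", "data": {"plan": [[0, [0, 0, -0.012], 0], [0, [0, 0, -0.012], 0], [0, [0, 0, -0.003], 0], [0, [0, -0.008, 0.002], 0], [0, [0, -0.008, 0.004], 0], [0, [0, -0.008, 0.004], 0], [0, [0, -0.008, 0.003], 0], [0, [0, -0.008, 0.003], 0], [0, [0, 0, 0], 0]]}}

```text
time: 49.18
ee_pos: [0.4882, 0.3504, 0.1512]
tcp_rot: [180.0, -0.0, 89.9]
wrist_force: [0.7, 0.0, -1.6]
opening: 0.0139
```

```bash
python3 -c "
from tubfit import *
o=monitor.get_obs();print(o['wrist_force'],o['ee_pos'])
snap('scene','c36');fit(['c36'],[.487,.21,.1,1.57,1.8,0],rad=.13)
snap('wrist','w36')"
```

```text
[ 0.67889514  0.04954332 -1.64800226] [0.48823193 0.35038714 0.15115223]
['c36'] pos [0.4878 0.1864 0.1151] yaw,pitch,roll [9.01e+01 1.16e+02 1.00e-01] inl 0.94 1632 grip [0.4879 0.3156 0.1634] tilt 116.0
```

>>> {"op": "drive_tool", "data": {"plan": [[0, [0, 0.03, 0], 0], [0, [0, 0.03, 0], 0], [0, [0, 0, -0.01], 0], [0, [0, 0, -0.008], 0], [0, [0, 0, 0], 0]]}}

```text
time: 49.9
ee_pos: [0.4892, 0.415, 0.1383]
tcp_rot: [179.6, -0.6, 90.0]
wrist_force: [-1.6, 15.3, 25.2]
opening: 0.0134
```

>>> {"op": "drive_tool", "data": {"plan": [[0, [0, -0.006, 0.001], 0], [0, [0, -0.006, 0.002], 0], [0, [0, -0.006, 0.002], 0], [0, [0, -0.006, 0.003], 0], [0, [0, 0, 0], 0]]}}

```text
time: 50.52
ee_pos: [0.4879, 0.386, 0.1405]
tcp_rot: [-180.0, 0.1, 89.9]
wrist_force: [0.7, 0.0, -2.0]
opening: 0.0134
```

```bash
python3 -c "
from tubfit import *
o=monitor.get_obs();print(o['wrist_force'],o['ee_pos'])
snap('scene','c37');fit(['c37'],[.487,.22,.1,1.57,1.8,0],rad=.13)
"
```

```text
[ 0.68349243  0.0232579  -1.95048307] [0.48792137 0.38600905 0.14052762]
['c37'] pos [0.4886 0.222  0.1044] yaw,pitch,roll [ 92.6 115.3   1.6] inl 0.95 1565 grip [0.4855 0.3506 0.1542] tilt 115.3
```

>>> {"op": "drive_tool", "data": {"plan": [[0, [0, 0, -0.006], 0], [0, [0, -0.006, 0], 0], [0, [0, -0.006, 0], 0], [0, [0, -0.006, 0], 0], [0, [0, -0.006, 0], 0], [0, [0, 0, 0], 0]]}}

```text
time: 51.32
ee_pos: [0.4901, 0.3672, 0.1401]
tcp_rot: [179.5, -0.6, 90.0]
wrist_force: [0.4, 14.8, 22.9]
opening: 0.0134
```

```bash
python3 -c "
from tubfit import *
o=monitor.get_obs();print(o['wrist_force'],o['ee_pos'])
snap('scene','c38');fit(['c38'],[.487,.2,.1,1.57,1.8,0],rad=.13)
"
```

```text
[ 0.40133521 14.77321124 22.9387919 ] [0.49010051 0.36721922 0.14008863]
['c38'] pos [0.489  0.2041 0.1057] yaw,pitch,roll [ 92.3 116.1   3. ] inl 0.95 1580 grip [0.4888 0.3334 0.1539] tilt 116.0
```

>>> {"op": "drive_tool", "data": {"plan": [[0, [0, 0, 0.02], 0], [0, [0, 0, 0.03], 0], [0, [0, 0, 0], 0], [0, [0, 0, 0.0625], 0], [0, [0, 0, 0], 0], [0, [0, 0, -0.02], 0], [0, [0, 0, -0.02], 0], [0, [0, 0, -0.02], 0], [0, [0, 0, 0.06], 0], [0, [0, 0, 0], 0]], "grip_force": 20}}

```text
time: 52.62
ee_pos: [0.4886, 0.3634, 0.2495]
tcp_rot: [179.8, -0.1, 89.9]
wrist_force: [-0.7, 0.3, -1.3]
opening: 0.0138
```

```bash
python3 -c "
from tubfit import *
o=monitor.get_obs();print(o['wrist_force'],o['ee_pos'],o['opening'])
snap('scene','c39');snap('wrist','w39');z=o['ee_pos'][2]
for t in (1.2,1.6,1.9):fit(['c39'],[.487,.25,z-.05,1.57,t,0],rad=.13)
"
```

```text
[-0.69933358  0.28161977 -1.25511389] [0.48857968 0.36342734 0.24950389] 0.013752739370155405
['c39'] pos [0.4859 0.1998 0.2139] yaw,pitch,roll [ -92.4   66.5 -180.8] inl 0.88 1894 grip [0.4898 0.3267 0.2678] tilt 113.5
['c39'] pos [0.4868 0.2001 0.2148] yaw,pitch,roll [ 87.2 113.9  -1.9] inl 0.89 1894 grip [0.49   0.3274 0.2678] tilt 113.9
['c39'] pos [0.5183 0.1854 0.1762] yaw,pitch,roll [190.5 152.6 170.9] inl 0.17 1894 grip [0.4707 0.1918 0.3055] tilt 28.8
```

View pics/c39.png

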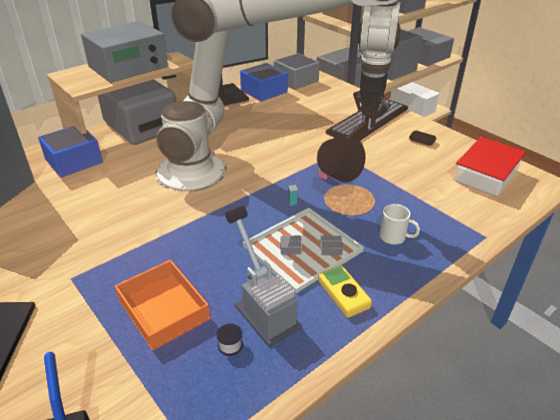

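Run:
```python
from h import *
snap('side','s40')
for n in ['c39','s40']:
    f=np.load(f'pics/{n}.npz');W=f['W'];C=f['p'].astype(int)
    m=(W[...,2]>.02)&(W[...,2]<.07)&(W[...,0]>.46)&(W[...,0]<.68)&(W[...,1]>-.09)&(W[...,1]<.155)
    nl,l,st,ce=cv2.connectedComponentsWithStats(m.astype(np.uint8))
    for i in range(1,nl):
        if st[i,4]>60:
            w=W[l==i];print(n,st[i],w.mean(0).round(3),w.min(0).round(3),w.max(0).round(3))
```

```text
c39 [280 236  22  17 339] [ 0.555 -0.003  0.033] [ 0.509 -0.039  0.02 ] [0.591 0.038 0.041]
c39 [320 236  23  17 347] [0.63  0.086 0.034] [0.586 0.05  0.02 ] [0.668 0.128 0.041]
s40 [259 254  17  24 203] [0.565 0.017 0.032] [ 0.546 -0.017  0.02 ] [0.586 0.045 0.04 ]
s40 [222 277  36  31 635] [0.624 0.098 0.034] [0.586 0.054 0.02 ] [0.664 0.133 0.04 ]
```

>>> {"op": "drive_tool", "data": {"plan": [[0, [0, -0.03, -0.03], 0], [0, [0, -0.03, -0.04], 0], [0, [0, 0, -0.02], 0], [0, [0, 0, -0.014], 0], [0, [0, -0.006, 0], 0], [0, [0, -0.006, 0], 0], [0, [0, -0.006, 0.001], 0], [0, [0, 0, 0], 0]], "grip_force": 20}}

```text
time: 53.78
ee_pos: [0.4888, 0.2888, 0.1486]
tcp_rot: [179.8, -0.6, 90.0]
wrist_force: [-3.4, 15.2, 10.6]
opening: 0.0136
```

```bash
python3 -c "
from tubfit import *
o=monitor.get_obs();print(o['wrist_force'],o['ee_pos'],o['opening'])
snap('scene','c41')
x=fit(['c41'],[.487,.13,.1,1.57,1.9,0],rad=.13);Rm=R.from_euler('ZYX',x[3:]).as_matrix();print('lip',(x[:3]+Rm@[.074,0,.078]).round(4))
"
```

```text
[-3.36902814 15.19640979 10.56026591] [0.48877829 0.28878305 0.14862853] 0.013649774251826693
['c41'] pos [0.4881 0.1288 0.1015] yaw,pitch,roll [ 89.2 110.9  -1.3] inl 0.96 1650 grip [0.4877 0.2532 0.1611] tilt 110.9
lip [0.487  0.1753 0.0046]
```

>>> {"op": "drive_tool", "data": {"plan": [[0, [0, -0.007, 0.007], 0], [0, [0, -0.007, 0.006], 0], [0, [0, -0.007, 0.005], 0], [0, [0, -0.007, 0.004], 0], [0, [0, -0.007, 0.004], 0], [0, [0, 0, 0], 0]]}}

```text
time: 54.58
ee_pos: [0.4883, 0.2494, 0.171]
tcp_rot: [180.0, 0.0, 89.9]
wrist_force: [-0.1, 0.8, -2.1]
opening: 0.0138
```

```bash
cat > sc.py <<'E'
import sys
from tubfit import *
n,x,y,z,yaw,t=sys.argv[1],*map(float,sys.argv[2:])
o=monitor.get_obs();print(o['wrist_force'].round(1),o['ee_pos'].round(4),round(float(o['opening']),4))
snap('scene','c'+n)
x=fit(['c'+n],[x,y,z,np.radians(yaw),np.radians(t),0],rad=.13);Rm=R.from_euler('ZYX',x[3:]).as_matrix();print('lip',(x[:3]+Rm@[.074,0,.078]).round(4),'foot',(x[:3]+Rm@[.052,0,0]).round(4))
E
python3 sc.py 42 .488 .11 .09 90 100
```

```text
[-0.1  0.8 -2.1] [0.4883 0.2494 0.171 ] 0.0138
['c42'] pos [0.4912 0.0934 0.1198] yaw,pitch,roll [ 88.6 109.4  -2.9] inl 0.96 1738 grip [0.4894 0.2162 0.1825] tilt 109.4
lip [0.4885 0.1423 0.0241] foot [0.4908 0.0761 0.0708]
```

>>> {"op": "drive_tool", "data": {"plan": [[0, [0, 0.025, 0.003], 0], [0, [0, 0.022, 0], 0], [0, [0, 0, -0.012], 0], [0, [0, 0, -0.008], 0], [0, [0, -0.007, 0], 0], [0, [0, -0.008, 0], 0], [0, [0, -0.008, 0.002], 0], [0, [0, -0.008, 0.003], 0], [0, [0, -0.008, 0.004], 0], [0, [0, 0, 0], 0]]}}

```text
time: 55.88
ee_pos: [0.489, 0.259, 0.1661]
tcp_rot: [179.7, -0.3, 89.9]
wrist_force: [-1.0, 8.0, 12.2]
opening: 0.014
```

```bash
python3 sc.py 43 .488 .11 .09 90 100
```

```text
[-1.   8.  12.2] [0.489  0.259  0.1661] 0.014
['c43'] pos [0.4894 0.1148 0.0984] yaw,pitch,roll [ 86.3 102.9  -4.2] inl 0.97 1661 grip [0.4899 0.2297 0.1748] tilt 102.8
lip [0.4876 0.1744 0.0089] foot [0.4887 0.1033 0.0477]
```

>>> {"op": "drive_tool", "data": {"plan": [[0, [0, -0.008, 0.004], 0], [0, [0, -0.008, 0.003], 0], [0, [0, -0.008, 0.003], 0], [0, [0, -0.008, 0.003], 0], [0, [0, -0.008, 0.002], 0], [0, [0, -0.008, 0.002], 0], [0, [0, 0, 0], 0]]}}

```text
time: 56.8
ee_pos: [0.489, 0.211, 0.183]
tcp_rot: [179.7, -0.3, 89.9]
wrist_force: [-0.4, 8.4, 13.0]
opening: 0.0136
```

```bash
python3 sc.py 44 .488 .11 .08 90 88
```

```text
[-0.4  8.4 13. ] [0.489 0.211 0.183] 0.0136
['c44'] pos [0.4897 0.0956 0.0874] yaw,pitch,roll [85.4 90.8 -4.7] inl 0.97 1688 grip [0.4895 0.1919 0.1861] tilt 90.8
lip [0.4893 0.1726 0.0123] foot [0.4896 0.0949 0.0354]
```

>>> {"op": "drive_tool", "data": {"plan": [[0, [0, -0.008, 0.002], 0], [0, [0, -0.008, 0.001], 0], [0, [0, -0.008, 0.001], 0], [0, [0, -0.008, 0], 0], [0, [0, -0.008, 0], 0], [0, [0, 0, 0], 0]]}}

```text
time: 57.6
ee_pos: [0.4893, 0.1706, 0.1877]
tcp_rot: [179.6, -0.3, 89.9]
wrist_force: [-2.0, 4.8, 18.2]
opening: 0.0133
```

```bash
python3 sc.py 45 .488 .09 .07 90 80
```

```text
[-2.   4.8 18.2] [0.4893 0.1706 0.1877] 0.0133
['c45'] pos [0.4904 0.0827 0.0742] yaw,pitch,roll [88.9 80.4 -1.6] inl 0.97 1599 grip [0.4892 0.1597 0.1886] tilt 80.4
lip [0.4899 0.1719 0.0142] foot [0.4906 0.0913 0.0229]
```

>>> {"op": "drive_tool", "data": {"plan": [[0, [0, 0, 0.01], 0], [0, [0, 0, 0.03], 0], [0, [0, 0.03, 0.02], 0], [0, [0, 0.045, 0], 0], [0, [0, 0.045, 0], 0], [0, [0, 0.045, 0], 0], [0, [0, 0.045, 0], 0], [0, [0, 0.035, 0], 0], [0, [-0.002, 0.025, -0.02], 0], [0, [0, 0, -0.03], 0]], "grip_force": 60}}

```text
time: 58.9
ee_pos: [0.486, 0.4413, 0.1917]
tcp_rot: [180.0, 0.0, 90.0]
wrist_force: [-0.3, -1.0, -1.0]
opening: 0.0139
```

>>> {"op": "drive_tool", "data": {"plan": [[0, [0, 0, -0.005], 0], [0, [0, 0, 0], 0]], "grip_force": 20}}

```text
time: 59.15
ee_pos: [0.486, 0.4393, 0.1885]
tcp_rot: [-180.0, 0.0, 89.9]
wrist_force: [-0.0, 0.1, -1.8]
opening: 0.0143
```

```bash
python3 sc.py 46 .488 .36 .07 90 78
```

```text
[-0.   0.1 -1.8] [0.486  0.4393 0.1885] 0.0143
['c46'] pos [0.4879 0.3495 0.0737] yaw,pitch,roll [89.6 79.8 -1.3] inl 0.94 1313 grip [0.4862 0.4252 0.189 ] tilt 79.8
lip [0.4867 0.4393 0.0147] foot [0.4879 0.3587 0.0226]
```

>>> {"op": "drive_tool", "data": {"plan": [[0, [0, 0, -0.008], 0], [0, [0, 0, -0.008], 0], [0, [0, -0.008, -0.001], 0], [0, [0, -0.008, 0], 0], [0, [0, -0.008, 0.001], 0], [0, [0, -0.008, 0.001], 0], [0, [0, 0, 0], 0]]}}

```text
time: 60.08
ee_pos: [0.4862, 0.4072, 0.1739]
tcp_rot: [180.0, 0.0, 89.9]
wrist_force: [0.3, 0.2, 4.7]
opening: 0.014
```

```bash
python3 sc.py 47 .488 .34 .06 90 72
```

```text
[0.3 0.2 4.7] [0.4862 0.4072 0.1739] 0.014
['c47'] pos [0.4881 0.317  0.0601] yaw,pitch,roll [98.6 80.3  7.1] inl 0.93 1335 grip [0.4883 0.394  0.1746] tilt 80.4
lip [4.844e-01 4.062e-01 3.000e-04] foot [0.4868 0.3257 0.0089]
```

>>> {"op": "drive_tool", "data": {"plan": [[0, [0, 0, -0.004], 0], [0, [0, -0.006, 0], 0], [0, [0, -0.006, 0], 0], [0, [0, -0.006, 0.001], 0], [0, [0, -0.006, 0.001], 0], [0, [0, -0.006, 0.002], 0], [0, [0, 0, 0], 0]]}}

```text
time: 61.0
ee_pos: [0.486, 0.3775, 0.1738]
tcp_rot: [180.0, 0.0, 89.9]
wrist_force: [-1.6, -1.2, 6.9]
opening: 0.0139
```

```bash
python3 sc.py 48 .488 .32 .06 90 72
```

```text
[-1.6 -1.2  6.9] [0.486  0.3775 0.1738] 0.0139
['c48'] pos [0.4867 0.3002 0.0533] yaw,pitch,roll [99.5 75.1  8.4] inl 0.93 1302 grip [0.4896 0.3666 0.1741] tilt 75.2
lip [0.4824 0.3944 0.0017] foot [0.4845 0.3134 0.003 ]
```

>>> {"op": "drive_tool", "data": {"plan": [[0, [0, -0.008, 0.001], 0], [0, [0, -0.008, 0.002], 0], [0, [0, -0.008, 0.002], 0], [0, [0, -0.008, 0.001], 0], [0, [0, -0.008, 0.001], 0], [0, [0, -0.008, 0.001], 0], [0, [0, 0, 0], 0]]}}

```text
time: 61.92
ee_pos: [0.4862, 0.3295, 0.1818]
tcp_rot: [180.0, -0.0, 89.9]
wrist_force: [0.9, 0.0, -1.0]
opening: 0.0138
```

```bash
python3 sc.py 49 .488 .28 .05 90 62
```

```text
[ 0.9  0.  -1. ] [0.4862 0.3295 0.1818] 0.0138
['c49'] pos [0.4871 0.2527 0.0614] yaw,pitch,roll [94.9 75.8  4. ] inl 0.95 1336 grip [0.488  0.3204 0.1816] tilt 75.8
lip [0.4846 0.3464 0.0087] foot [0.486  0.2654 0.011 ]
```

>>> {"op": "drive_tool", "data": {"plan": [[0, [0, 0, -0.01], 0], [0, [0, 0, -0.003], 0], [0, [0, -0.006, 0], 0], [0, [0, -0.006, 0], 0], [0, [0, -0.006, 0.001], 0], [0, [0, -0.006, 0.001], 0], [0, [0, 0, 0], 0]]}}

```text
time: 62.85
ee_pos: [0.4882, 0.3081, 0.1746]
tcp_rot: [179.5, -0.4, 90.0]
wrist_force: [1.9, 5.1, 21.0]
opening: 0.014
```

```bash
python3 sc.py 50 .488 .24 .05 90 68
```

```text
[ 1.9  5.1 21. ] [0.4882 0.3081 0.1746] 0.014
['c50'] pos [0.4916 0.2369 0.0522] yaw,pitch,roll [88.4 73.8 -2.8] inl 0.95 1351 grip [0.4888 0.3002 0.1748] tilt 73.8
lip [0.4905 0.3325 0.0029] foot [0.492  0.2515 0.0023]
```

>>> {"op": "drive_tool", "data": {"plan": [[0, [0, -0.01, 0.005], 0], [0, [0, -0.02, 0], 0], [0, [0, -0.02, 0], 0], [0, [0, -0.015, 0], 0], [0, [0, -0.008, -0.002], 0], [0, [0, -0.008, 0], 0], [0, [0, -0.008, 0.001], 0], [0, [0, -0.008, 0.002], 0], [0, [0, 0, 0], 0]]}}

```text
time: 64.03
ee_pos: [0.4862, 0.2091, 0.1768]
tcp_rot: [180.0, -0.1, 89.9]
wrist_force: [-0.4, 3.2, 1.1]
opening: 0.0138
```

```bash
python3 sc.py 51 .488 .15 .05 90 65
```

```text
[-0.4  3.2  1.1] [0.4862 0.2091 0.1768] 0.0138
['c51'] pos [0.4872 0.1461 0.0501] yaw,pitch,roll [90.9 70.3  0.4] inl 0.95 1399 grip [0.487  0.2018 0.1763] tilt 70.3
lip [0.4862 0.2444 0.0068] foot [0.4869 0.1636 0.0012]
```

>>> {"op": "drive_tool", "data": {"plan": [[0, [0, -0.008, 0.002], 0], [0, [0, -0.008, 0.002], 0], [0, [0, -0.008, 0.001], 0], [0, [0, -0.008, 0.001], 0], [0, [0, -0.008, 0], 0], [0, [0, -0.008, 0], 0], [0, [0, -0.008, 0], 0], [0, [0, 0, 0], 0]]}}

```text
time: 65.08
ee_pos: [0.486, 0.1523, 0.1825]
tcp_rot: [180.0, 0.0, 89.9]
wrist_force: [-0.9, 2.8, 2.7]
opening: 0.0136
```

```bash
python3 sc.py 52 .488 .14 .05 90 55; python3 now.py 52 55
```

```text
[-0.9  2.8  2.7] [0.486  0.1523 0.1825] 0.0136
['c52'] pos [0.4861 0.1374 0.0465] yaw,pitch,roll [92.5 53.7  1.5] inl 0.94 1203 grip [0.4879 0.1548 0.1833] tilt 53.7
lip [0.4835 0.2441 0.0331] foot [0.4847 0.1682 0.0046]
[-0.6  1.4  2.1] [0.486  0.1528 0.1825] 0.013996498262986688 89.90483069129823
['w52'] pos [0.4878 0.1415 0.0487] yaw,pitch,roll [94.3 54.3  3.4] inl 0.99 3000 grip [0.492  0.1605 0.1852] tilt 54.4
foot front [0.4856 0.1718 0.0065] lip [0.4844 0.2479 0.0341]
jaw in tub [-0.0996  0.006   0.0854] off bar normal -0.0065 along -0.0071
```

>>> {"op": "drive_tool", "data": {"plan": [[0, [0, 0, 0.015], 0], [0, [0, 0, 0.02], 0], [0, [0, 0.03, 0], 0], [0, [0, 0.045, 0], 0], [0, [0, 0.045, 0], 0], [0, [0.001, 0.045, 0], 0], [0, [0, 0.03, -0.01], 0], [0, [0, 0.001, -0.012], 0], [0, [0, 0, -0.005], 0], [0, [0, 0, 0], 0]], "grip_force": 60}}

```text
time: 66.42
ee_pos: [0.4871, 0.348, 0.1905]
tcp_rot: [-180.0, 0.0, 89.9]
wrist_force: [0.8, -0.3, -1.1]
opening: 0.0141
```

```bash
python3 now.py 53 54
```

```text
[ 0.4 -0.5 -0.2] [0.4872 0.3481 0.191 ] 0.013599619881136211 89.86424528828022
['w53'] pos [0.4886 0.3351 0.0568] yaw,pitch,roll [92.9 55.   2.5] inl 0.99 3000 grip [0.4917 0.3556 0.1932] tilt 55.0
foot front [0.4871 0.3649 0.0142] lip [0.4866 0.4414 0.0409]
jaw in tub [-0.1     0.0045  0.0858] off bar normal -0.0064 along -0.0065
```

>>> {"op": "drive_tool", "data": {"plan": [[0, [0, 0, -0.01], 0], [0, [0, -0.008, -0.002], 0], [0, [0, -0.008, -0.001], 0], [0, [0, -0.008, -0.001], 0], [0, [0, -0.009, -0.002], 0], [0, [0, -0.011, -0.004], 0], [0, [0, -0.011, -0.004], 0], [0, [0, -0.01, -0.005], 0], [0, [0, 0, 0], 0]], "grip_force": 20}}

```text
time: 67.6
ee_pos: [0.4892, 0.2834, 0.1677]
tcp_rot: [179.4, -0.2, 89.8]
wrist_force: [-1.3, -7.6, 34.6]
opening: 0.0139
```

```bash
python3 now.py 54 38
```

```text
[-1.7 -7.1 34.8] [0.4893 0.2835 0.1678] 0.013741262028138995 89.82728448540891
['w54'] pos [0.4902 0.3092 0.037 ] yaw,pitch,roll [89.4 41.5 -0.4] inl 0.99 3000 grip [0.4894 0.2971 0.1744] tilt 41.5
foot front [0.4906 0.3482 0.0025] lip [0.4907 0.4163 0.0464]
jaw in tub [-1.039e-01  1.000e-04  7.880e-02] off bar normal -0.0142 along -0.0087
```

>>> {"op": "drive_tool", "data": {"plan": [[0, [0, -0.005, 0.003], 0], [0, [0, -0.01, -0.003], 0], [0, [0, -0.01, -0.005], 0], [0, [0, -0.01, -0.006], 0], [0, [0, -0.01, -0.007], 0], [0, [0, -0.01, -0.008], 0], [0, [0, -0.01, -0.009], 0], [0, [0, 0, 0], 0]]}}

```text
time: 68.65
ee_pos: [0.4883, 0.2169, 0.1295]
tcp_rot: [179.7, 0.0, 89.8]
wrist_force: [-1.7, -12.0, 21.3]
opening: 0.0142
```

```bash
python3 now.py 55 20
```

```text
[ -1.4 -10.6  20.1] [0.4884 0.2171 0.1297] 0.014429948347865436 89.79615966095383
['w55'] pos [0.4966 0.2972 0.0211] yaw,pitch,roll [88.  20.4  0.3] inl 0.98 3000 grip [0.4949 0.2365 0.145 ] tilt 20.4
foot front [0.4983 0.3459 0.003 ] lip [0.5003 0.3936 0.0685]
jaw in tub [-0.112   0.0057  0.071 ] off bar normal -0.0254 along -0.0084
```

>>> {"op": "drive_tool", "data": {"plan": [[0, [0, -0.007, -0.006], 0], [0, [0, -0.007, -0.007], 0], [0, [0, -0.006, -0.008], 0], [0, [0, -0.004, -0.008], 0], [0, [0, 0, 0], 0], [0.3, [0, 0, 0], 0], [0.6, [0, 0, 0], 0], [0.6, [0, 0, 0], 0]]}}

```text
time: 69.7
ee_pos: [0.4869, 0.195, 0.0973]
tcp_rot: [-180.0, 0.0, 89.9]
wrist_force: [0.4, 0.4, 0.1]
opening: 0.0514
```

```bash
python3 now.py 56 1
```

```text
[-0.4 -0.4 -1.1] [0.4869 0.1951 0.0973] 0.05147416647542487 89.9372468371083
['w56'] pos [0.489  0.2999 0.0055] yaw,pitch,roll [88.9  3.9  0.9] inl 0.95 3000 grip [0.4887 0.2065 0.107 ] tilt 4.0
foot front [0.4901 0.3517 0.002 ] lip [0.4918 0.3789 0.0783]
jaw in tub [-0.1106  0.0013  0.0815] off bar normal -0.017 along -0.0021
```

View pics/w56.png

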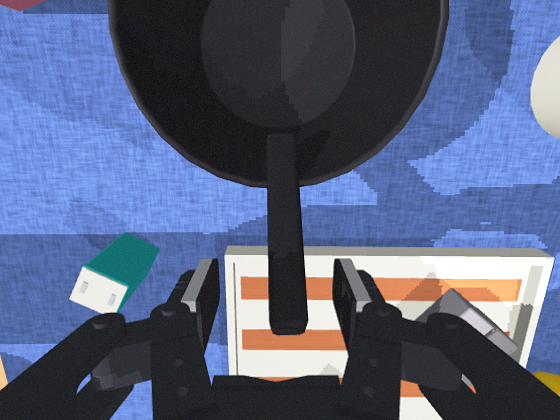

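>>> {"op": "drive_tool", "data": {"plan": [[0.6, [0, 0, 0.03], 0], [0.6, [0, -0.01, 0.05], 0], [0.6, [0, -0.01, 0.05], 0], [0.6, [0, 0, 0.03], 0], [0.6, [0, 0, 0], 0]]}}

```text
time: 70.38
ee_pos: [0.4878, 0.1753, 0.2598]
tcp_rot: [179.8, -0.1, 89.9]
wrist_force: [0.2, -0.1, 0.1]
opening: 0.0515
```

Run:
```python
from tubfit import *
snap('wrist','w57');snap('side','s57');snap('scene','c57')
for n in ['w57','s57','c57']:fit([n],[.489,.3,.005,1.57,0,0],rad=.17)
for n in ['w57','s57','c57']:
    f=np.load(f'pics/{n}.npz');W=f['W'];C=f['p'].astype(int)
    m=(W[...,2]>.022)&(W[...,2]<.07)&(W[...,0]>.46)&(W[...,0]<.68)&(W[...,1]>-.09)&(W[...,1]<.155)
    nl,l,st,ce=cv2.connectedComponentsWithStats(m.astype(np.uint8))
    for i in range(1,nl):
        if st[i,4]>60:
            w=W[l==i];t=w[w[:,2]>np.percentile(w[:,2],90)-.006];print(n,st[i],w.mean(0).round(3),np.percentile(w[:,2],90).round(3),[np.round(v,1) for v in cv2.minAreaRect((t[:,:2]*1000).astype(np.float32))])
```

```text
['w57'] pos [0.4893 0.3022 0.0046] yaw,pitch,roll [89.7 -0.1  0.4] inl 0.97 3000 grip [0.4895 0.202  0.0994] tilt 0.4
['s57'] pos [0.4883 0.309  0.006 ] yaw,pitch,roll [90.9 -2.  -0.3] inl 0.97 3000 grip [0.4896 0.2057 0.0973] tilt 2.1
['c57'] pos [0.4885 0.3003 0.0048] yaw,pitch,roll [90.8  0.1  0.7] inl 0.95 1385 grip [0.491  0.2004 0.0999] tilt 0.7
w57 [ 356  209   70   65 2370] [0.625 0.094 0.035] 0.037 [array([626.6,  91.2]), array([62.1, 54.2]), np.float64(49.8)]
w57 [ 294  276   44   60 1546] [0.543 0.005 0.035] 0.037 [array([551.1,   3.2]), array([62.3, 52.2]), np.float64(52.9)]
s57 [259 249  32  29 518] [0.549 0.01  0.033] 0.037 [array([549. ,   5.7]), array([63.2, 54.4]), np.float64(51.5)]
s57 [222 277  36  32 624] [0.624 0.097 0.034] 0.038 [array([624. ,  93.9]), array([63.8, 55. ]), np.float64(50.5)]
c57 [280 236  22  16 324] [ 0.555 -0.002  0.034] 0.038 [array([552.1,  -0. ]), array([61.7, 56. ]), np.float64(53.3)]
c57 [320 236  23  16 336] [0.629 0.086 0.034] 0.038 [array([627.1,  89.2]), array([60.7, 58.5]), np.float64(51.6)]
```

View pics/s57.png

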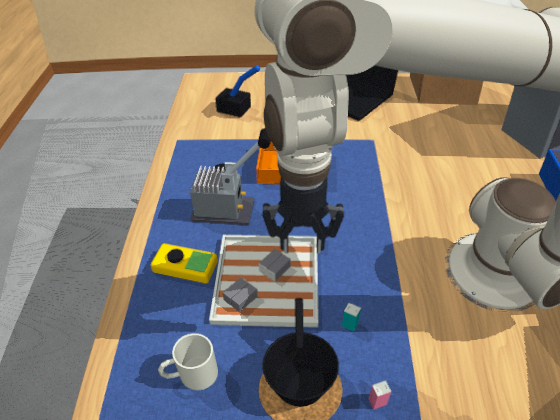

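View pics/w57.png

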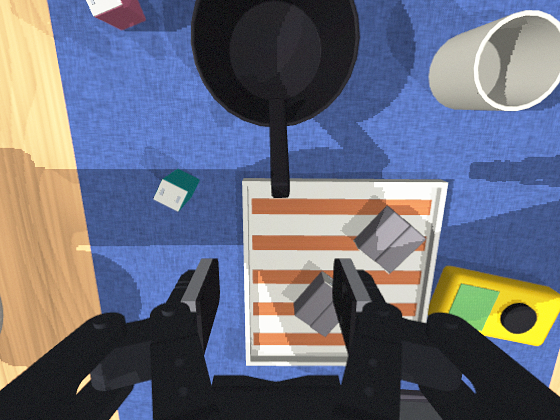

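>>> {"op": "drive_tool", "data": {"plan": [[1, [0, -0.01, 0.03], -8], [1, [0, -0.03, 0.03], -9.6], [1, [0, -0.035, 0.03], -9.6], [1, [0, -0.035, 0.03], -9.6], [1, [0, -0.04, 0], -9.6], [1, [0.01, -0.04, 0], -9.6], [1, [0.01, -0.04, 0], -9.6], [1, [0.01, -0.04, 0], -9.6], [1, [0.01, -0.04, 0], -9.6], [1, [0.01, -0.03, 0], -9.4]]}}

```text
time: 71.78
ee_pos: [0.5372, -0.1665, 0.3759]
tcp_rot: [-180.0, 0.1, -4.6]
wrist_force: [0.4, 0.2, 0.5]
opening: 0.0852
```

>>> {"op": "drive_tool", "data": {"plan": [[1, [0, -0.02, 0], 0], [1, [0, 0, 0], 0]]}}

```text
time: 72.03
ee_pos: [0.5368, -0.1857, 0.3764]
tcp_rot: [-180.0, 0.1, -4.1]
wrist_force: [0.1, -0.2, -0.0]
opening: 0.0855
```

Run:
```python
from h import *
snap('wrist','w58');o=monitor.get_obs();print(o['ee_pos'],o['tcp_rot'],o['q'].round(0))
snap('scene','c58')
```

```text
[ 0.53676874 -0.18492374  0.37696973] [-1.79972097e+02  6.00976986e-02 -4.13660386e+00] [-19.  15.  40. 115.   0. 165.]
```

View pics/w58.png

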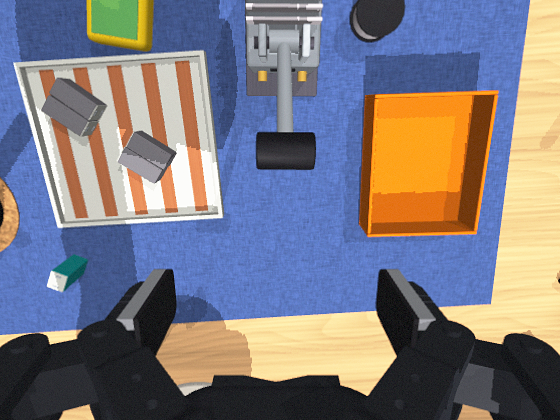

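Run:
```python
from h import *
for n in ['w58','c58','s57']:
    f=np.load(f'pics/{n}.npz');W=f['W'];C=f['p'].astype(int)
    m=(C.max(2)<70)&(W[...,2]>.2)&(W[...,2]<.3)&(W[...,0]>.53)&(W[...,0]<.64)&(W[...,1]>-.26)&(W[...,1]<-.14)
    q=W[m]
    if len(q)<20: continue
    c=q.mean(0);u,s,vt=np.linalg.svd(q-c,full_matrices=False);a=vt[0]*np.sign(vt[0][1])
    print(n,len(q),c.round(4),'axis',a.round(3),np.degrees(np.arctan2(a[1],a[0])).round(1),'len',np.ptp((q-c)@a).round(3),'mid',(c+a*(((q-c)@a).max()+((q-c)@a).min())/2).round(4),q.min(0).round(3),q.max(0).round(3))
    # cylinder fit in plane perpendicular with axis horizontal
    e=np.array([-a[1],a[0]])*-1; e=e/np.linalg.norm(e)
    X=q[:,:2]@e;Z=q[:,2]
    from scipy.optimize import least_squares
    r=least_squares(lambda p:np.hypot(X-p[0],Z-p[1])-.015,[X.mean(),Z.mean()-.008],loss='soft_l1',f_scale=.002).x
    y=(q@a);ym=(np.percentile(y,1)+np.percentile(y,99))/2
    print('   centre',(e*r[0]+a[:2]*ym).round(4),r[1].round(4))
```

```text
w58 2075 [ 0.5784 -0.1971  0.2616] axis [ 0.13   0.991 -0.012] 82.5 len 0.046 mid [ 0.5784 -0.1967  0.2616] [ 0.561 -0.22   0.25 ] [ 0.593 -0.174  0.267]
   centre [ 0.5761 -0.1996] 0.2496
c58 218 [ 0.5811 -0.2006  0.2587] axis [0.126 0.99  0.059] 82.7 len 0.046 mid [ 0.5812 -0.1995  0.2587] [ 0.564 -0.223  0.245] [ 0.592 -0.175  0.266]
   centre [ 0.5759 -0.1824] 0.2495
s57 177 [ 0.5755 -0.1805  0.2556] axis [-0.073  0.908 -0.413] 94.6 len 0.053 mid [ 0.5762 -0.1892  0.2596] [ 0.56  -0.218  0.233] [ 0.59  -0.168  0.266]
   centre [ 0.5782 -0.2458] 0.2484
```

>>> {"op": "drive_tool", "data": {"plan": [[1, [0.02, -0.006, 0], -1.2], [1, [0.02, -0.006, 0], -1.2], [1, [0, 0, -0.04], 0], [1, [0, 0, -0.04], 0], [1, [0, 0, -0.03], 0], [1, [0, 0, -0.014], 0], [1, [0, 0, 0], 0], [0, [0, 0, 0], 0], [0, [0, 0, 0], 0], [0, [0, 0, 0], 0]], "grip_force": 60}}

```text
time: 73.38
ee_pos: [0.5773, -0.1969, 0.2546]
tcp_rot: [180.0, -0.1, -6.7]
wrist_force: [-1.6, 0.3, 6.1]
opening: 0.0325
```

>>> {"op": "drive_tool", "data": {"plan": [[0, [0, 0, 0], 0], [0, [0, 0, 0], 0], [0, [0, 0, 0], 0]], "grip_force": 100}}

```text
time: 73.75
ee_pos: [0.5773, -0.1971, 0.2546]
tcp_rot: [180.0, -0.1, -6.7]
wrist_force: [-0.6, -0.3, 4.7]
opening: 0.0
```

Run:
```python
from h import *
snap('wrist','w59');o=monitor.get_obs();print(o['ee_pos'],o['wrist_force'],o['opening'],o['tcp_rot'])
```

```text
[ 0.57726383 -0.19705345  0.25460414] [0.37958665 0.16754754 5.74708101] -9.176247658778416e-05 [ 1.79981950e+02 -9.87542779e-02 -6.67142555e+00]
```

View pics/w59.png

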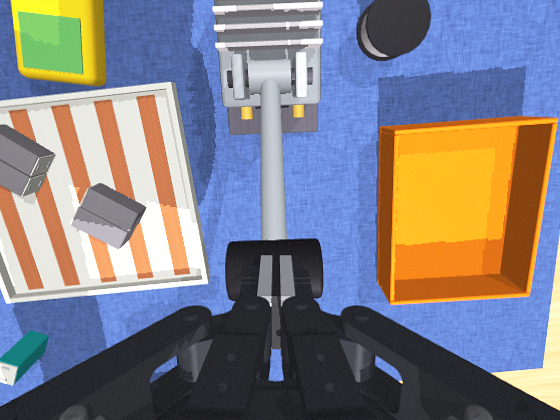

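Run:
```python
from h import *
f=np.load('pics/w59.npz');W=f['W']
w=W[240:300,228:250].reshape(-1,3);w2=W[240:300,305:320].reshape(-1,3)
for q in (w,w2): print(np.nanmin(q,0).round(3),np.nanmax(q,0).round(3),np.nanmedian(q,0).round(3))
# rod line
r=W[110:230,265:280].reshape(-1,3); r=r[np.isfinite(r[:,0])&(r[:,2]>.12)]
p=np.polyfit(r[:,0],r[:,2],1);print('rod slope deg',np.degrees(np.arctan(p[0])),len(r),r.min(0),r.max(0))
f=np.load('pics/w58.npz');W=f['W'];r=W[80:130,278:294].reshape(-1,3);r=r[np.isfinite(r[:,0])&(r[:,2]>.12)]
p=np.polyfit(r[:,0],r[:,2],1);print('rest rod slope deg',np.degrees(np.arctan(p[0])),len(r))
```

```text
[ 0.413 -0.191 -0.   ] [ 0.594 -0.114  0.307] [ 0.586 -0.18   0.261]
[ 0.399 -0.242  0.   ] [ 0.592 -0.209  0.307] [ 0.583 -0.215  0.261]
rod slope deg -49.240602899953174 1793 [ 0.59112248 -0.20820732  0.1665699 ] [ 0.65028102 -0.19356983  0.23938034]
rest rod slope deg -50.16781376254053 725
```

Run:
```python
from h import *
f=np.load('pics/w59.npz');W=f['W']
for r in range(235,350,8): print(r,[tuple(W[r,c].round(3)) for c in (240,263,275,288)])
```

```text
235 [(np.float64(0.501), np.float64(-0.143), np.float64(-0.001)), (np.float64(0.589), np.float64(-0.192), np.float64(0.238)), (np.float64(0.589), np.float64(-0.198), np.float64(0.24)), (np.float64(0.494), np.float64(-0.204), np.float64(-0.001))]
243 [(np.float64(0.59), np.float64(-0.181), np.float64(0.249)), (np.float64(0.589), np.float64(-0.193), np.float64(0.249)), (np.float64(0.588), np.float64(-0.198), np.float64(0.249)), (np.float64(0.588), np.float64(-0.205), np.float64(0.249))]
251 [(np.float64(0.589), np.float64(-0.182), np.float64(0.256)), (np.float64(0.588), np.float64(-0.193), np.float64(0.256)), (np.float64(0.587), np.float64(-0.198), np.float64(0.256)), (np.float64(0.587), np.float64(-0.204), np.float64(0.256))]
259 [(np.float64(0.586), np.float64(-0.182), np.float64(0.258)), (np.float64(0.591), np.float64(-0.194), np.float64(0.272)), (np.float64(0.59), np.float64(-0.199), np.float64(0.272)), (np.float64(0.59), np.float64(-0.204), np.float64(0.271))]
267 [(np.float64(0.584), np.float64(-0.182), np.float64(0.261)), (np.float64(0.591), np.float64(-0.194), np.float64(0.28))
[... 1848 characters left out ...]
p.float64(-0.189), np.float64(0.321)), (np.float64(0.591), np.float64(-0.195), np.float64(0.321)), (np.float64(0.576), np.float64(-0.197), np.float64(0.3)), (np.float64(0.591), np.float64(-0.203), np.float64(0.322))]
339 [(np.float64(0.597), np.float64(-0.19), np.float64(0.331)), (np.float64(0.592), np.float64(-0.195), np.float64(0.325)), (np.float64(0.572), np.float64(-0.196), np.float64(0.3)), (np.float64(0.591), np.float64(-0.202), np.float64(0.324))]
347 [(np.float64(0.596), np.float64(-0.191), np.float64(0.333)), (np.float64(0.59), np.float64(-0.195), np.float64(0.325)), (np.float64(0.569), np.float64(-0.196), np.float64(0.3)), (np.float64(0.588), np.float64(-0.202), np.float64(0.325))]
```

Run:
```python
from h import *
for n,e,yw in [('w58',[.5368,-.1849,.377],-4.1),('w20',[.5593,.02,.2482],44.9),('w59',[.5773,-.197,.2546],-6.7)]:
    f=np.load(f'pics/{n}.npz');W=f['W']
    c,s=np.cos(np.radians(yw)),np.sin(np.radians(yw));Rm=np.array([[c,s,0],[s,-c,0],[0,0,-1]]).T
    q=(W-np.array(e))@Rm  # tool coords
    m=(f['d']>0)&(q[...,2]<.04)&(q[...,2]>-.09)&(abs(q[...,1])<.075)&(abs(q[...,0])<.03)
    t=q[m]; print(n,len(t),'z pct',np.percentile(t[:,2],[50,90,97,99.5]).round(4))
    k=t[t[:,2]>np.percentile(t[:,2],97)];print(k.mean(0).round(4),k.min(0).round(4),k.max(0).round(4))
```

```text
w58 33894 z pct [-0.0749 -0.0438 -0.0306 -0.0237]
[ 0.0053  0.001  -0.0267] [-0.0096 -0.0545 -0.0306] [ 0.014   0.0568 -0.0202]
w20 38876 z pct [-0.0722 -0.0328 -0.02    0.0168]
[ 0.0016  0.0016 -0.004 ] [-0.0153 -0.0179 -0.02  ] [0.0129 0.0214 0.0399]
w59 40399 z pct [-0.072  -0.0078  0.012   0.0316]
[ 0.0194 -0.0011  0.024 ] [ 0.0086 -0.0225  0.012 ] [0.03   0.0206 0.04  ]
```

>>> {"op": "drive_tool", "data": {"plan": [[0, [0, 0, 0.003], 0], [0, [0, 0, 0.01], 0], [0, [0, 0, 0.02], 0], [1, [0, 0, 0.01], 0], [1, [0, 0, 0], 0], [1, [0, 0, 0], 0], [1, [0, 0, -0.03], 0], [1, [0, 0, -0.03], 0], [1, [0, 0, -0.015], 0], [1, [0, 0, 0], 0]]}}

```text
time: 75.05
ee_pos: [0.5762, -0.1967, 0.2197]
tcp_rot: [-180.0, 0.2, -6.7]
wrist_force: [0.3, 0.3, 0.1]
opening: 0.0854
```

>>> {"op": "drive_tool", "data": {"plan": [[0, [0, 0, 0], 0], [0, [0, 0, 0], 0], [0, [0, 0, 0], 0], [0, [0, 0, 0], 0], [0, [0, 0, 0], 0], [0, [0, 0, 0], 0]], "grip_force": 100}}

```text
time: 75.8
ee_pos: [0.5774, -0.1962, 0.223]
tcp_rot: [-179.9, -0.1, -6.6]
wrist_force: [-0.6, 4.8, 5.5]
opening: 0.0447
```

Run:
```python
from h import *
snap('wrist','w60');o=monitor.get_obs();print(o['ee_pos'],o['wrist_force'],o['opening'],o['tcp_rot'])
```

```text
[ 0.57743143 -0.19616137  0.22305723] [-1.07626542  3.31054404  5.32508775] 0.04470173930342421 [-1.79941700e+02 -1.20290464e-01 -6.56067892e+00]
```

View pics/w60.png

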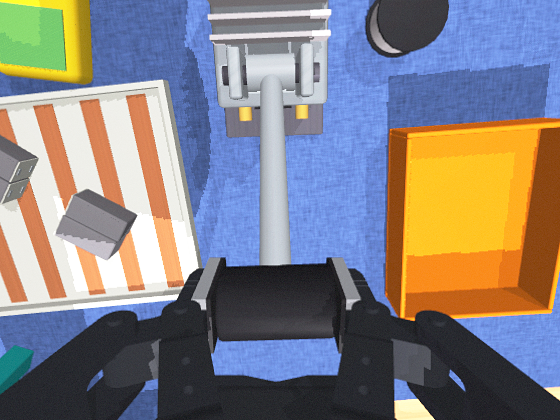

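>>> {"op": "drive_tool", "data": {"plan": [[0, [-0.01, 0.001, -0.009], 0], [0, [-0.009, 0.001, -0.01], 0], [0, [-0.008, 0.001, -0.011], 0], [0, [-0.007, 0.001, -0.011], 0], [0, [-0.006, 0.001, -0.012], 0], [0, [-0.005, 0.001, -0.013], 0], [0, [-0.004, 0, -0.013], 0], [0, [-0.003, 0, -0.013], 0], [0, [-0.001, 0, -0.013], 0], [0, [0, 0, -0.012], 0]], "grip_force": 120}}

```text
time: 77.1
ee_pos: [0.5231, -0.1919, 0.1069]
tcp_rot: [179.9, -0.0, -6.6]
wrist_force: [-11.2, -2.7, 13.6]
opening: 0.0445
```

Run:
```python
from h import *
snap('wrist','w61');o=monitor.get_obs();print(o['ee_pos'],o['wrist_force'],o['opening'],o['tcp_rot'])
f=np.load('pics/w61.npz');W=f['W'];np.set_printoptions(suppress=True)
for r in range(100,270,20): print(r,W[r,274].round(3))
```

```text
[ 0.52308273 -0.19184411  0.10526006] [-12.20544443  -3.45202921  14.90775823] 0.044674297406688504 [ 1.79868977e+02  1.17142270e-02 -6.63588554e+00]
100 [ 0.6   -0.201  0.142]
120 [ 0.594 -0.2    0.144]
140 [ 0.588 -0.199  0.143]
160 [ 0.581 -0.198  0.142]
180 [ 0.574 -0.197  0.141]
200 [ 0.567 -0.197  0.142]
220 [ 0.56  -0.196  0.143]
240 [ 0.553 -0.195  0.143]
260 [ 0.545 -0.194  0.143]
```

View pics/w61.png

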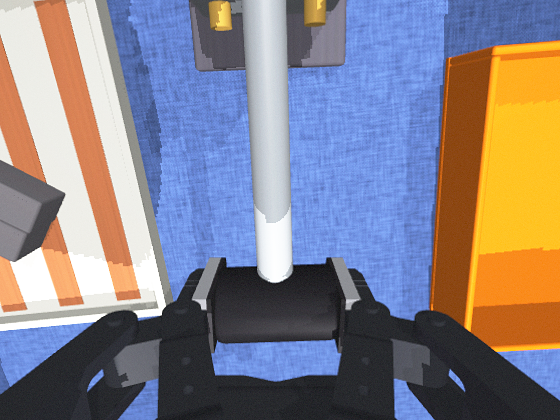

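>>> {"op": "drive_tool", "data": {"plan": [[0, [0, 0, -0.001], 0], [0, [0, 0, 0], 0], [0, [0, 0, 0], 0], [0, [0, 0, 0], 0], [0, [0, 0, 0], 0], [0, [0, 0, 0], 0], [0, [0, 0, 0], 0], [0, [0, 0, 0], 0], [0, [0, 0, 0], 0], [0, [0, 0, 0], 0]]}}

```text
time: 78.4
ee_pos: [0.5231, -0.1919, 0.106]
tcp_rot: [179.9, -0.0, -6.6]
wrist_force: [-15.4, -2.7, 15.5]
opening: 0.0443
```

>>> {"op": "drive_tool", "data": {"plan": [[0, [0, 0, 0], 0], [0, [0, 0, 0], 0], [0, [0, 0, 0], 0], [0, [0, 0, 0], 0], [0, [0, 0, 0], 0], [0, [0, 0, 0], 0], [0, [0, 0, 0], 0], [0, [0, 0, 0], 0], [0, [0, 0, 0], 0], [0, [0, 0, 0], 0]]}}

```text
time: 79.65
ee_pos: [0.5231, -0.1918, 0.106]
tcp_rot: [179.9, -0.0, -6.6]
wrist_force: [-15.1, -2.9, 14.8]
opening: 0.0447
```

```bash
python3 - <<'E'
from h import *
snap('wrist','w62');snap('scene','c62');o=monitor.get_obs();print(o['ee_pos'],o['wrist_force'],o['opening'])
f=np.load('pics/w62.npz');W=f['W'];w=W[100:250,274];p=np.polyfit(w[:,0],w[:,2],1);print(np.degrees(np.arctan(-p[0])))
f=np.load('pics/c62.npz');W=f['W']
m=(W[...,2]>.022)&(W[...,2]<.07)&(W[...,0]>.46)&(W[...,0]<.68)&(W[...,1]>-.09)&(W[...,1]<.155)
nl,l,st,ce=cv2.connectedComponentsWithStats(m.astype(np.uint8))
for i in range(1,nl):
    if st[i,4]>60: print(st[i],W[l==i].mean(0).round(3))
E
python3 - <<'E'
import sys;sys.path.insert(0,'.')
import os;os.chdir('.')
from tubfit import *
fit(['c62'],[.489,.3,.005,1.57,0,0],rad=.17)
E
```

```text
[ 0.52309063 -0.19186039  0.10595793] [-14.87535764  -2.63834132  14.87687231] 0.04475354794559826
 ** On entry to DLASCL parameter number  4 had an illegal value
 ** On entry to DLASCL parameter number  4 had an illegal value
 ** On entry to DLASCL parameter number  4 had an illegal value
 ** On entry to DLASCL parameter number  4 had an illegal value
 ** On entry to DLASCL parameter number  5 had an illegal value
 ** On entry to DLASCL parameter number  4 had an illegal value
['c62'] pos [0.4886 0.3002 0.0041] yaw,pitch,roll [90.8  0.2  0.3] inl 0.95 1380 grip [0.4905 0.2005 0.0994] tilt 0.4Traceback (most recent call last):
  File "<stdin>", line 3, in <module>
    c, resids, rank, s = lstsq(lhs, rhs, rcond)
                         ~~~~~^^^^^^^^^^^^^^^^^
    x, resids, rank, s = _umath_linalg.lstsq(a, b, rcond,
                         ~~~~~~~~~~~~~~~~~~~^^^^^^^^^^^^^
                                             signature=signature)
                                             ^^^^^^^^^^^^^^^^^^^^
    raise LinAlgError("SVD did not converge in Linear Least Squares")
numpy.linalg.LinAlgError: SVD did not converge in Linear Least Squares
```

>>> {"op": "drive_tool", "data": {"plan": [[0, [0, 0, 0.006], 0], [0, [0, 0, 0.007], 0], [0, [0, 0, 0.006], 0], [0, [0.001, 0, 0.007], 0], [0, [0.001, 0, 0.006], 0], [0, [0.002, 0, 0.007], 0], [0, [0.002, 0, 0.006], 0], [0, [0.002, 0, 0.007], 0], [0, [0.002, 0, 0.006], 0], [0, [0.003, -0.001, 0.007], 0]]}}

```text
time: 81.0
ee_pos: [0.5386, -0.1931, 0.1686]
tcp_rot: [179.9, -0.2, -6.6]
wrist_force: [8.6, -5.2, -3.3]
opening: 0.0444
```

>>> {"op": "drive_tool", "data": {"plan": [[0, [0.003, 0, 0.006], 0], [0, [0.003, -0.001, 0.006], 0], [0, [0.003, 0, 0.005], 0], [0, [0.004, -0.001, 0.006], 0], [0, [0.004, 0, 0.005], 0], [0, [0.004, -0.001, 0.006], 0], [0, [0.004, 0, 0.005], 0], [0, [0.005, -0.001, 0.005], 0], [0, [0.005, 0, 0.005], 0], [0, [0.003, -0.001, 0.003], 0]]}}

```text
time: 82.25
ee_pos: [0.5762, -0.1961, 0.2182]
tcp_rot: [-179.9, 0.1, -6.6]
wrist_force: [10.7, 3.2, -17.0]
opening: 0.0444
```

Run:
```python
from h import *
snap('wrist','w63');o=monitor.get_obs();print(o['ee_pos'],o['wrist_force'],o['opening'])
f=np.load('pics/w63.npz');W=f['W'];w=W[120:240,272];w=w[np.isfinite(w[:,0])&(w[:,2]>.13)];p=np.polyfit(w[:,0],w[:,2],1);print(np.degrees(np.arctan(-p[0])),len(w))
```

```text
[ 0.57633081 -0.1961124   0.21837578] [  7.78022387   1.36424055 -14.61877515] 0.04440362330727572
48.52635811604821 120
```

>>> {"op": "drive_tool", "data": {"plan": [[0, [0.001, 0, 0.002], 0], [0, [0, 0, 0.001], 0], [0, [0, 0, 0], 0], [0, [0, 0, 0], 0]], "grip_force": 40}}

```text
time: 82.8
ee_pos: [0.577, -0.1961, 0.2191]
tcp_rot: [-179.9, 0.2, -6.6]
wrist_force: [14.7, 1.1, -24.1]
opening: 0.0446
```

Run:
```python
from h import *
snap('wrist','w64');o=monitor.get_obs();print(o['ee_pos'],o['wrist_force'],o['opening'])
f=np.load('pics/w64.npz');W=f['W'];w=W[120:240,272];w=w[np.isfinite(w[:,0])&(w[:,2]>.13)];p=np.polyfit(w[:,0],w[:,2],1);print(np.degrees(np.arctan(-p[0])),len(w))
f=np.load('pics/w60.npz');W=f['W'];w=W[120:240,272];w=w[np.isfinite(w[:,0])&(w[:,2]>.13)];p=np.polyfit(w[:,0],w[:,2],1);print('w60',np.degrees(np.arctan(-p[0])),len(w))
```

```text
[ 0.57705187 -0.19611863  0.21909423] [ 1.44098436e+01  1.66450779e-02 -2.44455837e+01] 0.04443149481840679
49.31814302698331 120
w60 50.03569307911231 120
```

>>> {"op": "drive_tool", "data": {"plan": [[0, [-0.001, 0, -0.002], 0], [0, [0, 0, 0], 0], [0.6, [0, 0, 0], 0], [0.8, [0, 0, 0], 0], [1, [0, 0, 0], 0], [1, [0, 0, 0], 0], [1, [0, 0, 0.03], 0], [1, [0, 0, 0.05], 0], [1, [0, 0, 0.04], 0], [1, [0, 0, 0], 0]]}}

```text
time: 84.1
ee_pos: [0.5755, -0.1972, 0.3452]
tcp_rot: [179.9, -0.3, -6.7]
wrist_force: [-0.3, 0.0, -0.5]
opening: 0.0854
```

Run:
```python
from h import *
snap('wrist','w65');snap('side','s65');o=monitor.get_obs();print(o['ee_pos'],o['wrist_force'],o['opening'],o['time'])
f=np.load('pics/w65.npz');W=f['W']
m=(W[...,2]>.15)&(W[...,2]<.225)&(W[...,0]>.59)&(W[...,0]<.67)&(abs(W[...,1]+.2)<.03);w=W[m];p=np.polyfit(w[:,0],w[:,2],1);print(np.degrees(np.arctan(-p[0])),len(w))
```

```text
[ 0.57528027 -0.19705933  0.3413991 ] [-0.11326048  0.27867966 -1.68206534] 0.08509637516171692 84.2
50.17212063135297 1467
```

View pics/s65.png

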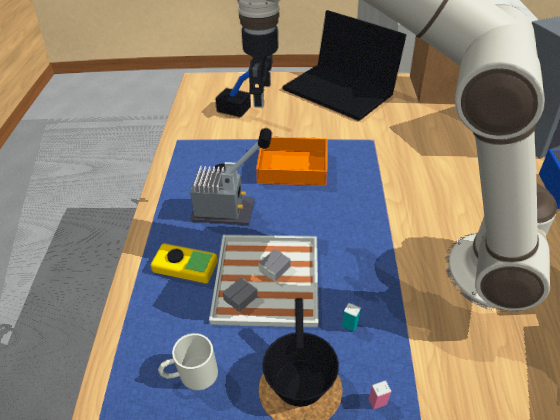

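>>> {"op": "drive_tool", "data": {"plan": [[0.9, [-0.003, 0.025, 0], 6], [0.9, [-0.004, 0.035, 0], 9.8], [0.9, [-0.004, 0.035, 0], 9.8], [0.9, [-0.004, 0.035, 0], 9.8], [0.9, [-0.004, 0.035, -0.02], 9.8], [0.9, [-0.004, 0.025, -0.04], 9.5], [0.9, [-0.002, 0.01, -0.05], 4], [0.9, [0, 0, -0.05], 0], [0.9, [0, 0, 0], 0]]}}

```text
time: 85.32
ee_pos: [0.547, 0.0032, 0.1765]
tcp_rot: [-179.6, 0.3, 52.0]
wrist_force: [0.9, -1.0, 0.8]
opening: 0.0771
```

```bash
cat > caps.py <<'E'
import sys
from h import *
n=sys.argv[1];z0=float(sys.argv[2]) if len(sys.argv)>2 else .024
snap('wrist','w'+n);o=monitor.get_obs();e=o['ee_pos'];print(e.round(4),o['tcp_rot'][2],o['time'])
f=np.load(f'pics/w{n}.npz');W=f['W']
m=(W[...,2]>z0)&(W[...,2]<.1)&(W[...,0]>.45)&(W[...,0]<.69)&(W[...,1]>-.1)&(W[...,1]<.16)&(W[...,2]<e[2]-.03)
nl,l,st,ce=cv2.connectedComponentsWithStats(m.astype(np.uint8))
for i in range(1,nl):
    if st[i,4]>100:
        w=W[l==i];h=np.percentile(w[:,2],90);t=w[abs(w[:,2]-h)<.004];print(st[i],'top',h.round(4),[np.round(v,1) for v in cv2.minAreaRect((t[:,:2]*1000).astype(np.float32))])
E
python3 caps.py 66
```

```text
[0.5486 0.003  0.1802] 52.0188349682529 85.375
[ 252    0   72   87 5758] top 0.0369 [array([627.4,  90.8]), array([60.3, 53.4]), np.float64(50.4)]
[ 249  153   61   71 4043] top 0.0367 [array([551.6,   2.3]), array([62.4, 52.3]), np.float64(52.1)]
```

View pics/w66.png

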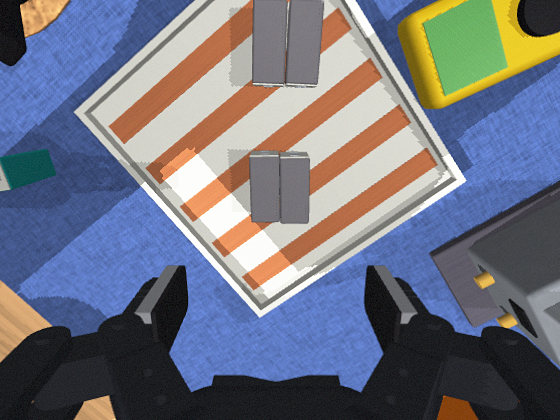

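The two pairs of caps lie side by side in the tray, at pixels (280,187) and (287,42). Each pair's long axis runs along the tool's x. I will lift a pair at a time across its 53 mm width.

>>> {"op": "drive_tool", "data": {"plan": [[0.9, [0.003, -0.0005, -0.04], 0], [0.9, [0, 0, -0.05], 0], [0.9, [0, 0, -0.04], 0], [0.9, [0, 0, -0.03], 0], [0.9, [0, 0, -0.012], 0], [0.9, [0, 0, -0.008], 0], [0.9, [0, 0, 0], 0]], "grip_force": 40}}

```text
time: 86.25
ee_pos: [0.5538, 0.0025, 0.0026]
tcp_rot: [179.9, -0.0, 52.0]
wrist_force: [0.3, 0.9, -0.1]
opening: 0.0771
```

Run:
```python
from h import *
snap('wrist','w67');o=monitor.get_obs();print(o['ee_pos'],o['wrist_force'],o['opening'])
```

```text
[0.55383053 0.00249225 0.00275604] [0.00934631 0.4988862  0.9379206 ] 0.07664507413409238
```

View pics/w67.png

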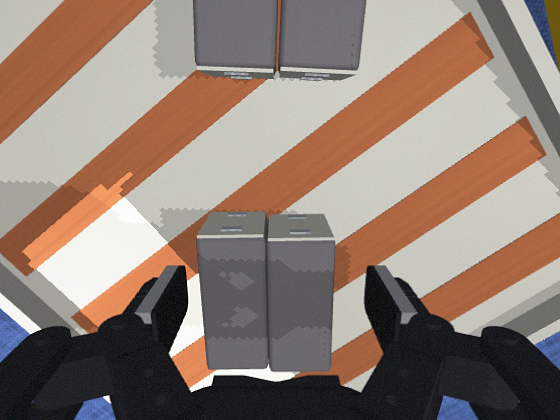

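>>> {"op": "drive_tool", "data": {"plan": [[0.9, [0, 0, -0.006], 0], [0.9, [0, 0, 0], 0], [0, [0, 0, 0], 0], [0, [0, 0, 0], 0], [0, [0, 0, 0], 0], [0, [0, 0, 0], 0], [0, [0, 0, 0], 0], [0, [0, 0, 0], 0]], "grip_force": 45}}

```text
time: 87.3
ee_pos: [0.5533, 0.0026, -0.0041]
tcp_rot: [180.0, -0.0, 52.0]
wrist_force: [-0.7, 0.3, 5.4]
opening: 0.0515
```

>>> {"op": "drive_tool", "data": {"plan": [[0, [0, 0, 0.01], 0], [0, [0, 0, 0.03], 0], [0, [0, 0, 0.04], 0], [0, [0, 0, 0.04], 0], [0, [0, 0, 0], 0]]}}

```text
time: 87.92
ee_pos: [0.5546, 0.0025, 0.1191]
tcp_rot: [179.8, -0.2, 52.0]
wrist_force: [0.3, -0.2, -1.0]
opening: 0.0515
```

Run:
```python
from h import *
snap('wrist','w68');o=monitor.get_obs();print(o['ee_pos'],o['wrist_force'],o['opening'])
```

```text
[0.55371063 0.00252514 0.11678369] [-0.22187718  1.15993384 -2.25599542] 0.051278769280106724
```

View pics/w68.png

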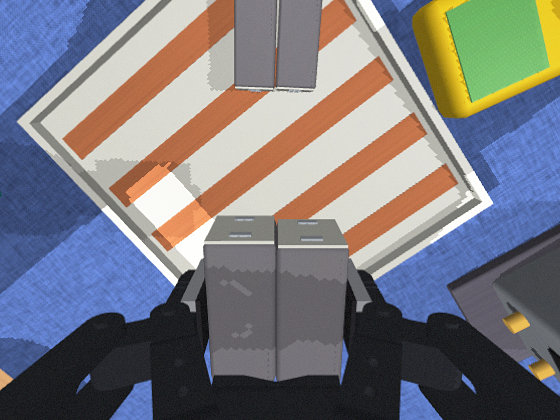

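>>> {"op": "drive_tool", "data": {"plan": [[0, [-0.02, -0.02, 0.01], 0], [0, [-0.03, -0.04, 0], 0], [0, [-0.03, -0.045, 0], 0], [0, [-0.02, -0.05, 0], 0], [0, [0, -0.055, 0], 0], [0, [0, -0.055, 0], 0], [0, [0.005, -0.055, 0], 0], [0, [0.004, -0.045, 0], 0], [0, [0.002, -0.03, 0], 0], [0, [0, 0, 0], 0]]}}

```text
time: 89.22
ee_pos: [0.463, -0.3936, 0.123]
tcp_rot: [-179.8, 0.0, 51.9]
wrist_force: [0.4, 1.2, -1.9]
opening: 0.0515
```

Run:
```python
from h import *
snap('wrist','w69');o=monitor.get_obs();print(o['ee_pos'],o['wrist_force'],o['opening'])
```

```text
[ 0.46318268 -0.39243568  0.12344633] [-0.29609695  1.57160961 -2.19046898] 0.051225099719299984
```

View pics/w69.png

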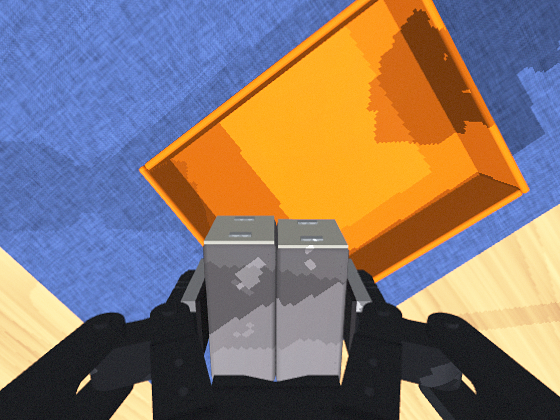

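>>> {"op": "drive_tool", "data": {"plan": [[0, [0.015, 0, -0.02], 0], [0, [0, 0, -0.04], 0], [0, [0, 0, -0.035], 0], [0, [0, 0, -0.02], 0], [0, [0, 0, -0.006], 0], [0, [0, 0, 0], 0], [0.7, [0, 0, 0], 0], [0.75, [0, 0, 0], 0], [0.75, [0, 0, 0], 0]]}}

```text
time: 90.4
ee_pos: [0.4793, -0.3928, 0.0052]
tcp_rot: [179.9, -0.0, 52.0]
wrist_force: [0.2, -0.0, -0.7]
opening: 0.0637
```

>>> {"op": "drive_tool", "data": {"plan": [[0.75, [0, 0, 0.03], 0], [0.75, [0, 0, 0.05], 0], [0.9, [0, 0, 0.05], 0], [0.9, [-0.01, 0.02, 0.02], 0], [0.9, [-0.015, 0.055, 0], 0], [0.9, [-0.01, 0.055, 0], 0], [0.9, [0, 0.055, 0], 0], [0.9, [0, 0.055, 0], 0], [0.9, [0.03, 0.055, 0], 0], [0.9, [0.04, 0.05, 0], 0]]}}

```text
time: 91.65
ee_pos: [0.5135, -0.047, 0.1556]
tcp_rot: [179.9, -0.1, 52.0]
wrist_force: [0.9, -1.4, 0.0]
opening: 0.0766
```

>>> {"op": "drive_tool", "data": {"plan": [[0.9, [0.05, 0.05, 0], 0], [0.9, [0.04, 0.04, 0], 0], [0.9, [0, 0.02, 0], 0], [0.9, [0, 0, 0], 0]]}}

```text
time: 92.15
ee_pos: [0.5969, 0.0565, 0.1543]
tcp_rot: [-180.0, 0.0, 52.1]
wrist_force: [-0.0, -0.3, 0.2]
opening: 0.0769
```

```bash
python3 caps.py 70; python3 -c "
from h import *
snap('side','s70')"
```

```text
[0.5968 0.0555 0.1547] 52.07567239155304 92.2
[ 243  101   71   81 5274] top 0.0368 [array([627.8,  91.1]), array([60.8, 53.3]), np.float64(50.6)]
```

View pics/s70.png

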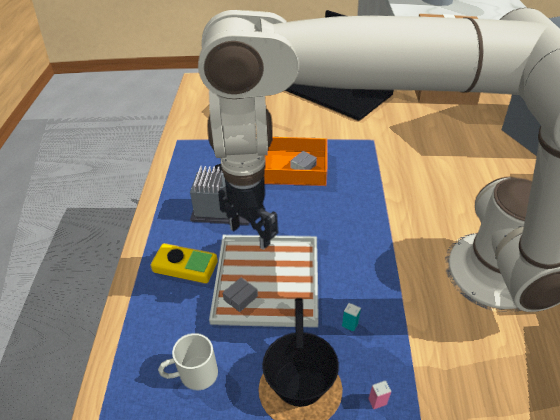

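View pics/w70.png

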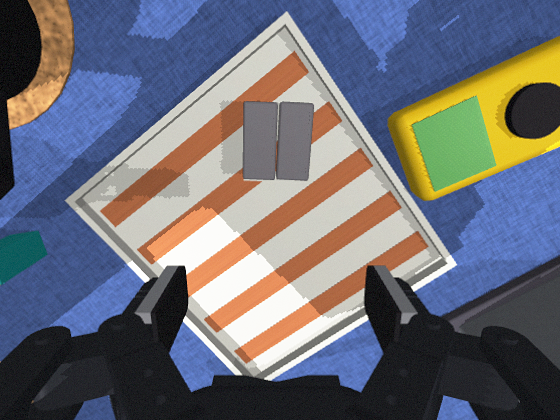

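>>> {"op": "drive_tool", "data": {"plan": [[0.8, [0.015, 0.018, 0], -1.5], [0.8, [0.015, 0.0175, -0.02], 0], [0.8, [0, 0, -0.04], 0], [0.8, [0, 0, -0.04], 0], [0.8, [0, 0, -0.035], 0], [0.8, [0, 0, -0.015], 0], [0.8, [0, 0, -0.008], 0], [0.8, [0, 0, 0], 0]], "grip_force": 45}}

```text
time: 93.25
ee_pos: [0.6276, 0.0906, -0.0026]
tcp_rot: [180.0, -0.0, 50.5]
wrist_force: [0.6, 0.7, 0.4]
opening: 0.0684
```

Run:
```python
from h import *
snap('wrist','w71');o=monitor.get_obs();print(o['ee_pos'],o['wrist_force'],o['opening'])
```

```text
[ 0.62786582  0.09077818 -0.0021784 ] [ 0.077469    0.28103797 -0.13818215] 0.06815708438693116
```

View pics/w71.png

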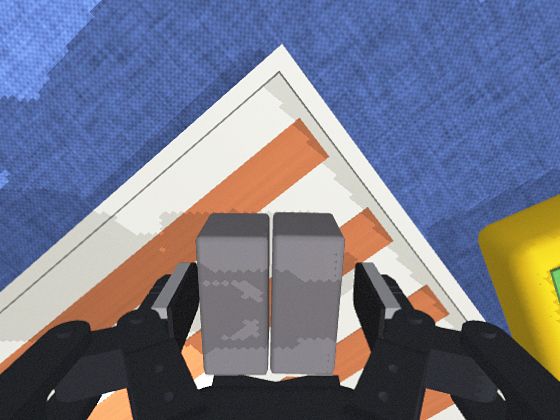

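>>> {"op": "drive_tool", "data": {"plan": [[0, [0, 0, 0], 0], [0, [0, 0, 0], 0], [0, [0, 0, 0], 0], [0, [0, 0, 0], 0], [0, [0, 0, 0], 0], [0, [0, 0, 0.01], 0], [0, [0, 0, 0.03], 0], [0, [0, 0, 0.04], 0], [0, [0, 0, 0.05], 0], [0, [0, 0, 0], 0]]}}

```text
time: 94.55
ee_pos: [0.6292, 0.0912, 0.1319]
tcp_rot: [179.7, -0.3, 50.5]
wrist_force: [0.3, 0.5, -0.3]
opening: 0.0511
```

Run:
```python
from h import *
snap('wrist','w72');o=monitor.get_obs();print(o['ee_pos'],o['wrist_force'],o['opening'])
```

```text
[0.62825736 0.09114657 0.12907486] [-0.36367041 -0.59806118 -0.79005827] 0.05086898951863184
```

View pics/w72.png

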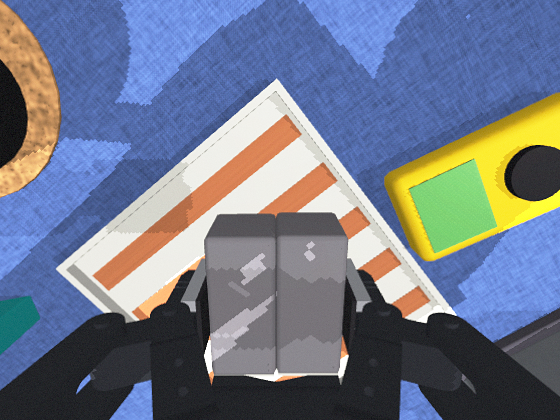

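>>> {"op": "drive_tool", "data": {"plan": [[0, [-0.03, -0.03, 0], 0], [0, [-0.036, -0.045, 0], 0], [0, [-0.036, -0.05, 0], -5], [0, [-0.036, -0.05, 0], -8], [0, [-0.03, -0.05, 0], -9], [0, [-0.005, -0.055, 0], -9], [0, [0, -0.055, 0], -9], [0, [0.02, -0.055, 0], -9], [0, [0.03, -0.05, 0], -4.5], [0, [0.04, -0.03, 0], 0]]}}

```text
time: 95.85
ee_pos: [0.5438, -0.3814, 0.1249]
tcp_rot: [-180.0, 0.1, -3.2]
wrist_force: [1.0, 0.2, -0.3]
opening: 0.051
```

>>> {"op": "drive_tool", "data": {"plan": [[0, [0.018, -0.014, 0], 0], [0, [0, 0, 0], 0]]}}

```text
time: 96.1
ee_pos: [0.5622, -0.3933, 0.1237]
tcp_rot: [-179.9, 0.2, -3.0]
wrist_force: [-0.0, 1.4, -0.5]
opening: 0.0514
```

Run:
```python
from h import *
snap('wrist','w73');o=monitor.get_obs();print(o['ee_pos'],o['wrist_force'],o['opening'],o['tcp_rot'])
```

```text
[ 0.56166876 -0.39274429  0.12447599] [ 0.16519688 -0.15049144  0.17972775] 0.05111817517271519 [-1.79902923e+02  1.53783228e-01 -2.97628167e+00]
```

View pics/w73.png

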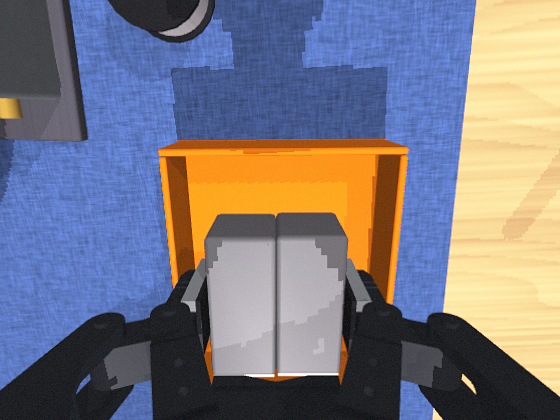

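>>> {"op": "drive_tool", "data": {"plan": [[0, [0, 0, -0.03], 0], [0, [0, 0, -0.04], 0], [0, [0, 0, -0.03], 0], [0, [0, 0, -0.015], 0], [0, [0, 0, -0.005], 0], [0, [0, 0, 0], 0], [0.7, [0, 0, 0], 0], [0.75, [0, 0, 0], 0], [0.75, [0, 0, 0], 0]]}}

```text
time: 97.28
ee_pos: [0.5624, -0.3933, 0.007]
tcp_rot: [180.0, -0.0, -3.0]
wrist_force: [-0.1, -0.5, -0.2]
opening: 0.0636
```

>>> {"op": "drive_tool", "data": {"plan": [[0.75, [0, 0, 0.03], 0], [0.75, [0, 0, 0.05], 0], [0.75, [-0.02, 0, 0.05], 0], [0.75, [-0.04, 0, 0.05], 0], [0.75, [-0.04, 0, 0.05], 0], [0.75, [0, 0, 0], 0]]}}

```text
time: 98.02
ee_pos: [0.4631, -0.3942, 0.2401]
tcp_rot: [179.7, -0.4, -3.1]
wrist_force: [0.8, -0.4, -0.0]
opening: 0.064
```

Run:
```python
from tubfit import *
snap('wrist','w74');snap('side','s74');snap('scene','c74');o=monitor.get_obs();print(o['ee_pos'],o['time'])
for n in ['s74','c74']:fit([n],[.489,.3,.005,1.57,0,0],rad=.17)
for n in ['w74','s74']:
    f=np.load(f'pics/{n}.npz');W=f['W'];C=f['p'].astype(int)
    g=(C.max(2)-C.min(2)<45)&(W[...,2]>.012)&(W[...,2]<.08)&(W[...,0]>.41)&(W[...,0]<.61)&(W[...,1]>-.475)&(W[...,1]<-.31)
    q=W[g];print(n,len(q),q.min(0).round(3),q.max(0).round(3),np.percentile(q[:,2],[50,95]).round(3))
```

```text
[ 0.46420974 -0.39308755  0.23351566] 98.175
['s74'] pos [0.4897 0.3079 0.0064] yaw,pitch,roll [90.9 -1.8 -1.5] inl 0.97 3000 grip [0.4889 0.2049 0.0981] tilt 2.3
['c74'] pos [0.4886 0.3003 0.0046] yaw,pitch,roll [91.3 -0.2  0.3] inl 0.96 1366 grip [0.4914 0.1999 0.0992] tilt 0.4
w74 6422 [ 0.419 -0.434  0.013] [ 0.595 -0.312  0.054] [0.035 0.036]
s74 600 [ 0.443 -0.431  0.012] [ 0.591 -0.35   0.04 ] [0.033 0.036]
```

View pics/w74.png

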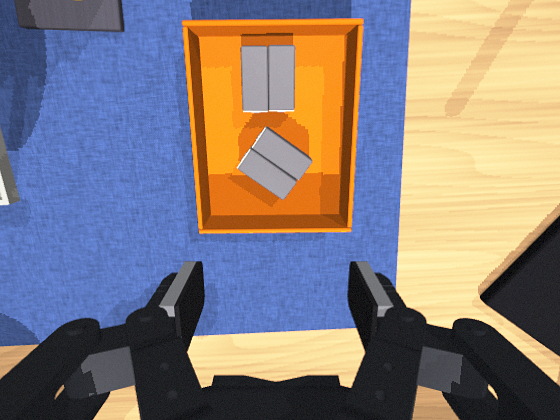

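View pics/s74.png

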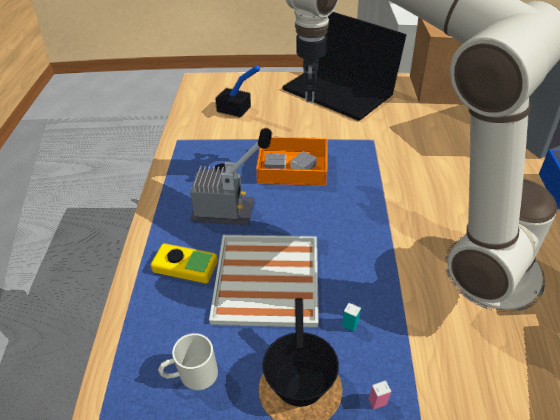

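View pics/c74.png

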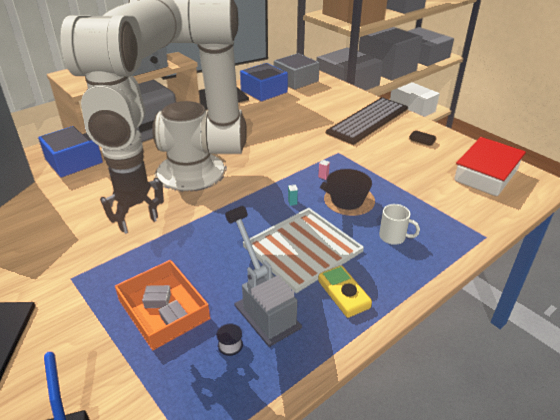

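The wrist view shows all four caps flat in the crate, at (268,78) and (275,162). The tray is empty, the tub stands on its mat, and the lever is up. The mug, meter, reel and both look-alikes appear unmoved.

>>> {"op": "drive_tool", "data": {"plan": [[0.75, [0, 0, 0], 0], [0.75, [0, 0, 0], 0], [0.75, [0, 0, 0], 0], [0.75, [0, 0, 0], 0]]}}

```text
time: 98.68
ee_pos: [0.4642, -0.393, 0.2338]
tcp_rot: [-180.0, 0.0, -3.0]
wrist_force: [-0.7, 0.2, -0.7]
opening: 0.0642
```

Run:
```python
from h import *
a=np.load('pics/s74.npz')['p'].astype(int);b=np.load('pics/side0.npz')['p'].astype(int)
for n,(r0,r1,c0,c1) in dict(mug=(330,392,155,220),meter=(240,285,148,220)).items():
    print(n,np.abs(a-b)[r0:r1,c0:c1].mean().round(2))
a=np.load('pics/c74.npz')['p'].astype(int);b=np.load('pics/scene0.npz')['p'].astype(int)
print('reel',np.abs(a-b)[322:358,214:246].mean().round(2))
W=np.load('pics/c74.npz')['W'];m=(W[...,2]>.15)&(W[...,2]<.225)&(W[...,0]>.59)&(W[...,0]<.67)&(abs(W[...,1]+.2)<.04);w=W[m];print('lever deg',np.degrees(np.arctan(-np.polyfit(w[:,0],w[:,2],1)[0])),len(w))
o=monitor.get_obs();print(o['qd'].round(2),o['time'])
print(job.job_done())
```

```text
mug 1.65
meter 6.45
reel 14.76
lever deg 48.91647653944892 258
[-0.03 -0.27  0.    0.07  0.    0.05] 98.675
the job is handed in; nothing more can be done
None
```

The job is handed in at about 99 s. All four capacitors are in the orange crate, the empty tub is upright on its mat, and the lever is back up. `job_done()` gives no verdict, so the results below are my own measurements.

**What I did**
- **Pour:** I tipped the tub over the tray by its handle, pivoting it on its foot and lip, until all four capacitors were out. It was held at about 60° in the air with the capacitors inside, and reached about 115° while pouring. The handle slipped out of the jaws twice on the way. Both times the tub came to rest upright with all four capacitors still in it.
- **Tub back:** I stood the empty tub on its mat.
- **Lever:** I pulled it to level (about 0.87 rad), held it for about 2.5 s, and eased it up over about 2.5 s before letting go.
- **Capacitors:** I carried them to the crate two at a time.

**Last checks**
- **Crate:** all four capacitors lie flat, with their tops at about 36 mm.
- **Tub:** its centre is about 14 mm from the mat's centre (limit 50 mm). The scene camera read its tilt as 0.4° and the side camera as 2.3° (limit about 5.7°).
- **Lever:** the wrist camera read 50.2° against a rest angle of 50°, and the scene camera's coarser final reading was 48.9°. Both are within the 0.06 rad limit.
- **Mug, meter and reel:** nothing touched them, and they look unmoved in the final pictures. The before/after picture differences were small for the mug and meter. The reel's was larger; I took this to be the arm's shadow but did not check it.

**Disagreement with the interface text:** in the wrist pictures the fingertips stood about 30 mm farther back than stated. I corrected for this from the lever grasp onward.

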